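# Load the blotting-cassette carrier and lock its retainer

### The job

Load the cassette carrier: lift its lever out of the notch, swing the retainer bar fully open and let the lever drop into the other notch; stand every blotting cassette lying on the bench upright on its short end in a rack slot of its own, right down on the slot floor. Then lift the lever again, swing the bar back over the cassettes and let the lever drop home in its first notch, leaving the timer, the flask and the dish where they are.

Things in the scene. Friction and masses are not known exactly. Their poses are not given: they have to be found in the camera images.
- carrier: White slotted rack with a lever post at its -y end, fixed to the bench. Origin: under the rack's centre, on the bench; y along the row of slots, x along each slot. Rack 92 (x) by 196 mm; 5 slots 19 mm wide, 34 mm apart, 72 mm long between low end lips (30 mm high); slot floors 12 mm up, round-topped ribs 46 mm up. Curved steel gate plate 80 mm round the post, 112 mm high.
- pivot (a point): Centre of the lever's cross pin on the post's vertical axis, about which retainer and lever swing; 70 mm above the bench, 115 mm from the rack's centre along the carrier's -y. The sleeve on the post is 36 mm wide and 130 mm high.
- retainer (a joint): Swing of retainer bar and lever about the post, rad: 0 = shut (bar along the carrier's +y over the slots, lever to its -y), 1.4 = fully open (turned clockwise from above: bar towards the carrier's +x, lever towards its -x). Stops at 0 and 1.4. Bar 22 mm wide, 118 to 128 mm above the bench, 200 mm long from the post. Slight friction; turns freely while the lever is lifted.
- lever (a joint): Lift of the lever about its cross pin, rad: 0 = down in a notch, 0.3 = highest. Must exceed about 0.17 (grip raised 22 mm) to swing past the land between the notches; 0.25 (32 mm) is a good height. On top of the land it reads about 0.15. A notch leaves 0.05 rad of play. A light spring and its weight (about 3 N at the grip) push it down.
- lever_grip (a point): Middle of the lever's black upright grip, a round post 24 mm wide and 44 mm high, 130 mm out from the post's axis, 98 mm above the bench when the lever is down. The lever arm below it is 14 mm wide. The grip leans with the lever as it lifts.
- slot_0 (a point): Slot 0 of the rack (0 is next to the post): centre of the slot's floor, 12 mm above the bench; the slot runs along the carrier's x.
- slot_1 (a point): Slot 1 of the rack (0 is next to the post): centre of the slot's floor, 12 mm above the bench; the slot runs along the carrier's x.
- slot_2 (a point): Slot 2 of the rack (0 is next to the post): centre of the slot's floor, 12 mm above the bench; the slot runs along the carrier's x.
- slot_3 (a point): Slot 3 of the rack (0 is next to the post): centre of the slot's floor, 12 mm above the bench; the slot runs along the carrier's x.
- slot_4 (a point): Slot 4 of the rack (0 is next to the post): centre of the slot's floor, 12 mm above the bench; the slot runs along the carrier's x.
- cassette_0_mid (a point): Centre of a grey lattice-framed blotting cassette, a solid rectangular plate of 100 (its x) by 60 (its y) by 16 mm (its z), about 90 g, at first lying flat on the bench. May be absent. All are alike and either face and either end may be used. Standing on its short end in a slot its centre is 62 mm and its top 112 mm above the bench.
- cassette_1_mid (a point): Centre of a grey lattice-framed blotting cassette, a solid rectangular plate of 100 (its x) by 60 (its y) by 16 mm (its z), about 90 g, at first lying flat on the bench. May be absent. All are alike and either face and either end may be used. Standing on its short end in a slot its centre is 62 mm and its top 112 mm above the bench.
- cassette_2_mid (a point): Centre of a grey lattice-framed blotting cassette, a solid rectangular plate of 100 (its x) by 60 (its y) by 16 mm (its z), about 90 g, at first lying flat on the bench. May be absent. All are alike and either face and either end may be used. Standing on its short end in a slot its centre is 62 mm and its top 112 mm above the bench.
- cassette_3_mid (a point): Centre of a grey lattice-framed blotting cassette, a solid rectangular plate of 100 (its x) by 60 (its y) by 16 mm (its z), about 90 g, at first lying flat on the bench. May be absent. All are alike and either face and either end may be used. Standing on its short end in a slot its centre is 62 mm and its top 112 mm above the bench.
- cassette_4_mid (a point): Centre of a grey lattice-framed blotting cassette, a solid rectangular plate of 100 (its x) by 60 (its y) by 16 mm (its z), about 90 g, at first lying flat on the bench. May be absent. All are alike and either face and either end may be used. Standing on its short end in a slot its centre is 62 mm and its top 112 mm above the bench.
- timer: Bystander: white timer 66x66x20 mm; origin under its centre.
- flask: Bystander: small conical glass flask, 62 mm wide, 104 mm high; origin under its centre.
- dish: Bystander: closed culture dish 61 mm wide, 15 mm high; origin under its centre.
Not all that is in view belongs to the job. Leave any blue look-alike of the part that bears cassette_1_mid alone.

How it is judged:
By the outcome, as a careful person would: the job done as asked, in the order asked, and still so for the second after the job is handed in, with the robot touching nothing.
Of cassette_0, cassette_1, cassette_2, cassette_3, cassette_4 only 3 to 5 are there at a start; the rules pass over those that are not, and their reading is None.
At some moment in a run one of cassette_0, cassette_1, cassette_2, cassette_3, cassette_4 may be knocked a few centimetres aside while the robot is not near it.
Once in a run the grip may slacken for a moment while it holds something.
It also fails if it takes over 210 s, if anything falls off the work surface, if the arm or the gripper's body presses on something with over 40 N, if the wrist force passes 120 N, or if a joint passes its speed limit or range.

### The arm

A 7-joint arm with a two-finger parallel gripper is mounted at the origin on a cart in front of the work surface, level with it; the furniture and walls round the work are solid. World frame = base frame: x ahead of the robot, y to its left, z up, the work surface at z = 0. Lengths are in m, angles in degrees, forces in N, time in s.
With the tool pointing down it reaches from about 0.425 to 0.875 m from the base axis. Payload 4.7 kg.
Tool frame: the origin (TCP) lies on the centre line of the jaws, within the pads' length; the fingertips stand env.nose_length ahead of it and the grasp point (between the pads) lies 8 mm behind it (env.nose_length is the distance from the TCP to the fingertips, in m); y points along the fingers, z is the direction in which the jaws open and shut, and the axes are right-handed (so a half turn about y gives the same grasp; the last joint's range is limited). The gripper opens to 87 mm and grips with 3 to 60 N. Pads are 19 mm wide; open, the fingers measure 117 mm over their backs; the gripper's body (75 mm by 190 mm) begins 51 mm behind the grasp point.
Start: joints at [70.078, 18.392, -4.016, 83.108, 1.295, 78.541, -3.26], TCP at [0.23, -0.608, 0.234] pointing down, gripper open.
Joint ranges: [-163.93, 163.93], [-17.29, 119.83], [-79.2, 71.16], [3.27, 140.29], [-89.18, 269.18], [5.43, 117.66], [-154.24, 154.24]. Speed limits (degrees/s): [147.25, 147.25, 180, 180, 180, 180, 180].

### API

Orientations are given as [roll, pitch, yaw] about the fixed x, y, z axes, in that order (R = Rz(yaw) Ry(pitch) Rx(roll)).
In Python, from cell import env, read_camera, camera_info, job, models gives the robot as it stands.
- The arm moves only by the tool move_arm, never from a script. Its argument "moves" is a list of rows, each a list of 6 numbers: the shift along the tool's x, y, z in mm, then the turn, a rotation vector about the tool's x, y, z in degrees. In form: [[x, y, z, ax, ay, az], ...]. A call has 1 to 20 rows; each row is the pose to reach, as a shift and turn from the pose commanded when the call began, along the tool's axes at that moment; what a row does not reach only later rows make up. A row lasts 1/12 s, in which the tool goes at most 41.7 mm and 7.16 degrees, less where a joint would pass 70% of its speed; a pose out of reach is approached as far as the arm can. A call with a gripper value outside its range is refused whole. "claw" is the finger opening in mm, from 0 to 87, set as the call begins (left out, the last holds). The fingers move at their own pace and stop on an object; "newtons" is the grip in N (left out, the last holds). Time passes only in rows, so rows that repeat a pose let the fingers close. It gives the time, the measured TCP pose, the force and the opening at its end, in the units of the state.
- env.get_obs(): the state, without advancing time (a new reading comes with each control period).
- read_camera(name): name is "scene" or "top" or "wrist"; returns (picture, depth): 420x560x3 uint8, red, green, blue; 420x560 float32, m along the optical axis (not along the pixel's ray), 0 where there is no reading.
- camera_info(name): a dict with "fx", "fy", "cx", "cy" (pixels), "R" (3x3) and "t" (3): a world point X has camera coordinates R X + t. Camera axes: x right, y down, z forward; pixel columns grow to the right and rows downward; lengths in m; the calibration is good to about 2 mm. A picture is of the moment at which its call begins: read the wrist's pose just before it. camera_info takes no time and is no camera call; for the wrist camera it gives the pose at the moment of the call.
- job.sign_off(): hands the job in, once; it reports no verdict.
Trained networks look in the newest picture that a camera, given by its name, has taken for a name from the list of things; names that differ only in an ending like _2 or _b are one class to them, and where a whole thing is asked for, a point or a joint stands for the part that bears it (a point fixed in the world has none). Each returns a list of dicts, best first, with "score" (0 to 1); they miss things now and then, are a little off and sometimes report something else, mostly with a low value. They report only what shows in the picture. A call takes as long as a camera call. They do not tell look-alikes from the thing itself.
- models.spot_in(target, camera): "point" ([x, y, z] in m, in world coordinates, good to about 4 mm: the middle of the surface that is visible of it).
- models.cut_out(target, camera): "mask" (420x560 bool, what is visible of it).
The state is a dict: "time_s": time; "qpos": joint angles; "joint_velocities": joint speeds; "effort": joint torques, N m; "tool_pos": TCP position; "tool_rot": TCP orientation; "force": force on the tool from outside, world axes, zero at the start; "wrist_torque": the same for the moment, N m; "grip_width": finger opening in m.
Only numpy, scipy, OpenCV 4.12 (cv2) and the standard library are available. Lean on these libraries where they do the work, as an engineer would, in place of code of your own. Each camera call takes 0.05 s, during which the arm holds its last target.

## Working session

There is one attempt and no reset: what is moved stays moved. The work goes in short steps, Python scripts to look and compute and a tool call to move; the robot and the scene stay as the last step left them, time stands still between calls to the robot, and variables do not carry over. Pictures are saved under pics/ and viewed, and the job is handed in when it is done.

Besides the shell and the picture viewer there is one more tool, called after "Emit:" by a JSON object that holds its "name" and its "arguments", one argument or row to a line. move_arm: Moves the arm, as the interface text tells. Its arguments: {"type":"object","properties":{"moves":{"type":"array","items":{"type":"array","items":{"type":"number"}}},"claw":{"type":"number"},"newtons":{"type":"number"}},"required":["moves"]}

```bash
ls -la; mkdir -p pics; python3 - <<'E'
from cell import env, read_camera, camera_info, job, models
import cv2, numpy as np
print(env.get_obs(), env.nose_length)
for n in ["scene","top","wrist"]:
    p,d=read_camera(n); cv2.imwrite(f"pics/{n}0.png",p[:,:,::-1]); print(n,camera_info(n))
E
```

```text
total 12
drwxr-xr-x  3 agent agent 4096 Dec  7 14:32 .
drwxr-xr-x 23 root  root  4096 Dec  7 14:32 ..
drwxr-xr-x  2 agent agent 4096 Dec  7 14:32 pics
{'time_s': 0.0, 'qpos': array([70.07854604, 18.43854601, -4.01621839, 83.17258158,  1.29626758,
       78.53945246, -3.26016629]), 'joint_velocities': array([ 0.03926631,  0.00635674,  0.01184485, -0.06169688,  0.0124457 ,
        0.07776881, -0.05093935]), 'effort': array([-1.15501807e-04, -4.91291106e+01, -4.04077694e-01, -3.12526202e+01,
       -6.37966348e-02,  4.38262720e-02,  2.00776785e-04]), 'tool_pos': array([ 0.2298445 , -0.60746499,  0.23248773]), 'tool_rot': array([-9.01052687e+01, -6.59612177e-03, -1.59268103e+02]), 'force': array([ 0.56793149,  0.02220073, -0.35780302]), 'wrist_torque': array([-0.0327715 , -0.03948328,  0.01640408]), 'grip_width': 0.0870683028329674} 0.011
scene {'fx': 414.5711596416709, 'fy': 414.5711596416709, 'cx': 274.508601619252, 'cy': 215.10066004965097, 'R': array([[-0.80199625, -0.59721014, -0.01191934],
       [-0.31667506,  0.44201445, -0.83924974],
       [ 0.50647698, -0.66930059, -0.54361549]]), 't': array([0.48511569, 0.26479459, 0.96410445])}
top {'fx': 483.40239308949606, 'fy': 483.40239308949606, 'cx': 270.95730413937184, 'cy': 215.8169322092781, 'R': array([[-0.0148446 , -0.99968222, -0.02037394],
       [-0.99125518,  0.0173854 , -0.13080867],
       [ 0.13112131,  0.01825397, -0.99119826]]), 't': array([0.05954412, 0.56517927, 1.4822034 ])}
wrist {'fx': 353.67402956034783, 'fy': 353.67402956034783, 'cx': 281.21810473991354, 'cy': 208.19037439623023, 'R': array([[ 0.35349465, -0.93543374, -0.00229265],
       [-0.89426805, -0.33865544,  0.29256991],
       [-0.27445618, -0.10137166, -0.95624139]]), 't': array([-0.64773111, -0.03646906,  0.39295275])}
```

View pics/scene0.png

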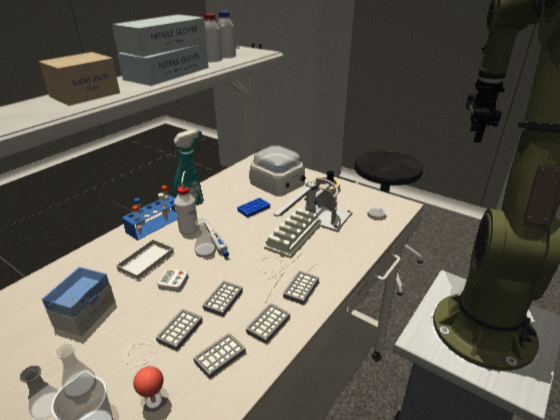

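View pics/top0.png

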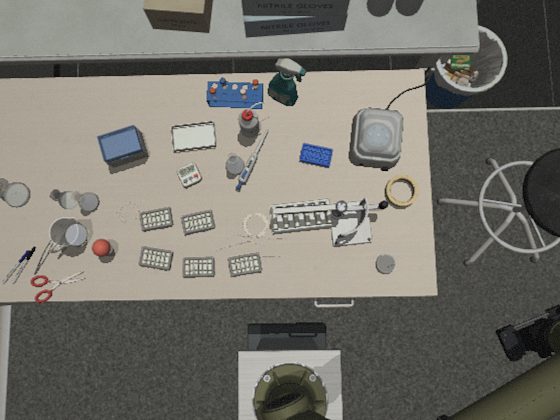

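The top view shows five grey cassettes at about (156,219), (198,222), (156,258), (199,267) and (245,264). The carrier is around (310,215), with its post at about (345,208) and the lever grip at about (383,205). The blue look-alike is at (316,155). Next I'll measure positions.

```bash
cat > h.py <<'E'
from cell import env, read_camera, camera_info, job, models
import cv2, numpy as np
from scipy.spatial.transform import Rotation as Ro
def cloud(d,ci):
    v,u=np.mgrid[0:420,0:560]
    c=np.stack([(u-ci['cx'])/ci['fx']*d,(v-ci['cy'])/ci['fy']*d,d],-1)
    return (c-ci['t'])@ci['R']   # R^T(c-t)
def proj(X,ci):
    c=np.asarray(X)@ci['R'].T+ci['t']
    return np.stack([c[...,0]/c[...,2]*ci['fx']+ci['cx'],c[...,1]/c[...,2]*ci['fy']+ci['cy']],-1)
def pose():
    o=env.get_obs(); return np.array(o['tool_pos']),Ro.from_euler('xyz',o['tool_rot'],degrees=True)
def save(p,n,crop=None,s=2):
    if crop: p=p[crop[1]:crop[3],crop[0]:crop[2]]
    p=cv2.resize(p,None,fx=s,fy=s,interpolation=cv2.INTER_CUBIC); cv2.imwrite(f'pics/{n}.png',p[:,:,::-1])
E
python3 - <<'E'
from h import *
p,d=read_camera("top"); ci=camera_info("top"); X=cloud(d,ci)
save(p,"topz",(120,130,410,300),2.7)
z=X[...,2]
print("bench z", np.median(z[230:290,100:140]))
for u,v in [(156,219),(198,222),(156,258),(199,267),(245,264)]:
    w=X[v-16:v+17,u-22:u+23].reshape(-1,3); 
    m=(w[:,2]>0.009)&(w[:,2]<0.03); q=w[m,:2].astype(np.float32)
    print((u,v),m.sum(),cv2.minAreaRect(q), np.median(w[m,2]))
for t in ["cassette_0_mid","timer","flask","dish","carrier","lever_grip","retainer","pivot","slot_0","slot_4"]:
    for r in models.spot_in(t,"top")[:7]: print(t,r['score'],np.round(r['point'],4))
E
```

```text
bench z -2.6430326920277446e-05
(156, 219) 513 ((0.560911238193512, 0.421487033367157), (0.07409882545471191, 0.10213760286569595), 9.216055870056152) 0.014105810422001897
(198, 222) 512 ((0.5619121789932251, 0.28373774886131287), (0.07680990546941757, 0.1119472086429596), 6.430798530578613) 0.014108404773253144
(156, 258) 527 ((0.4559573829174042, 0.41224420070648193), (0.11312901973724365, 0.08985543251037598), 80.24723815917969) 0.01426735739700188
(199, 267) 513 ((0.4009069800376892, 0.27671724557876587), (0.11801131814718246, 0.08201944082975388), 89.85262298583984) 0.014074406240806631
(245, 264) 516 ((0.4231145679950714, 0.13868360221385956), (0.07002580910921097, 0.09903907030820847), 8.91591739654541) 0.013986909306505271
cassette_0_mid 0.8 [0.5541 0.2848 0.0191]
timer 0.78 [0.7087 0.3094 0.0215]
flask 0.57 [0.7327 0.1643 0.042 ]
dish 0.54 [ 0.4153 -0.305   0.0167]
dish 0.27 [ 0.5584 -0.1425  0.0245]
carrier 0.74 [ 0.5584 -0.1382  0.0222]
lever_grip 0.54 [ 0.5814 -0.2554  0.0775]
lever_grip 0.4 [ 0.5747 -0.1226  0.1332]
retainer 0.69 [ 0.5776 -0.1226  0.1331]
retainer 0.59 [ 0.5838 -0.2497  0.0791]
pivot 0.68 [ 0.5581 -0.1375  0.0233]
slot_0 0.95 [ 0.5606 -0.1427  0.0235]
slot_4 0.95 [ 0.5606 -0.1427  0.0235]
```

View pics/wrist0.png

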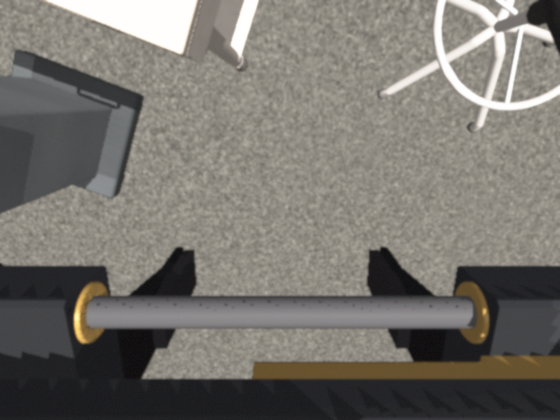

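View pics/topz.png

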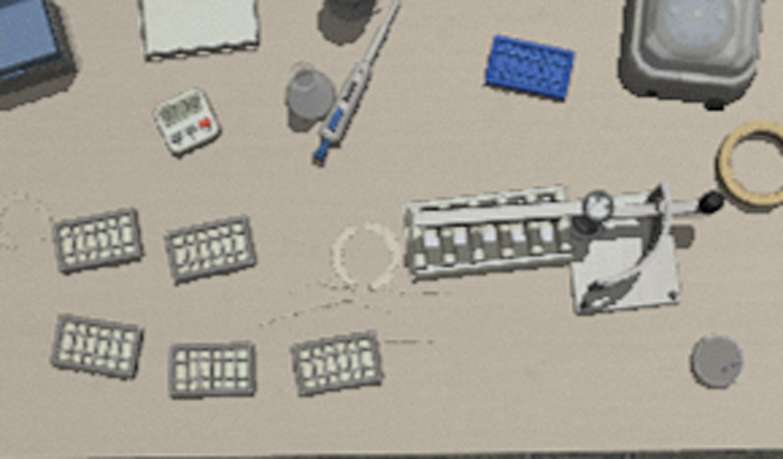

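```bash
python3 - <<'E'
from h import *
p,d=read_camera("top"); ci=camera_info("top"); X=cloud(d,ci); z=X[...,2]
def pts(x0,x1,y0,y1,z0,z1):
    m=(X[...,0]>x0)&(X[...,0]<x1)&(X[...,1]>y0)&(X[...,1]<y1)&(z>z0)&(z<z1); return X[m]
# ribs / lips
w=pts(.45,.68,-.2,.1,.025,.052); print("rack",len(w),cv2.minAreaRect(w[:,:2].astype(np.float32)))
w=pts(.45,.75,-.2,.2,.1,.14); 
print("bar",len(w),cv2.minAreaRect(w[:,:2].astype(np.float32)),np.median(w[:,2]))
w=pts(.45,.75,-.40,-.23,.06,.14); print("grip",len(w),w.mean(0),w.min(0),w.max(0))
for n in [(x,) for x in np.arange(-.42,.1,.02)]:
    y=n[0]; w=pts(.45,.7,y,y+.02,.02,.16); 
    if len(w): print(round(y,2),len(w),np.round(w.min(0),3),np.round(w.max(0),3))
E
```

```text
rack 704 ((0.5648292899131775, -0.07576094567775726), (0.25800129771232605, 0.11710551381111145), 83.58859252929688)
bar 607 ((0.6093026399612427, 0.0029417872428894043), (0.4472830891609192, 0.11858809739351273), 64.64985656738281) 0.12613490175744305
grip 709 [ 0.69028667 -0.27913561  0.0961835 ] [ 0.54195509 -0.35027736  0.06007004] [ 0.7498794  -0.23011597  0.13032984]
-0.42 61 [ 0.617 -0.415  0.02 ] [ 0.681 -0.4    0.032]
-0.4 51 [ 0.601 -0.4    0.02 ] [ 0.692 -0.381  0.033]
-0.38 46 [ 0.595 -0.379  0.02 ] [ 0.695 -0.36   0.033]
-0.36 41 [ 0.595 -0.359  0.02 ] [ 0.692 -0.341  0.03 ]
-0.34 80 [ 0.605 -0.34   0.02 ] [ 0.686 -0.32   0.03 ]
-0.32 14 [ 0.624 -0.32   0.021] [ 0.666 -0.316  0.027]
-0.3 45 [ 0.575 -0.298  0.082] [ 0.599 -0.281  0.123]
-0.28 52 [ 0.577 -0.28   0.067] [ 0.595 -0.261  0.119]
-0.26 20 [ 0.579 -0.259  0.062] [ 0.591 -0.246  0.083]
-0.24 172 [ 0.528 -0.24   0.021] [ 0.609 -0.22   0.118]
-0.22 57 [ 0.51  -0.22   0.031] [ 0.591 -0.2    0.115]
-0.2 51 [ 0.5   -0.2    0.025] [ 0.588 -0.18   0.118]
-0.18 84 [ 0.497 -0.18   0.02 ] [ 0.595 -0.16   0.135]
-0.16 129 [ 0.497 -0.159  0.021] [ 0.598 -0.141  0.136]
-0.14 141 [ 0.534 -0.14   0.021] [ 0.619 -0.12   0.133]
-0.12 89 [ 0.533 -0.12   0.021] [ 0.618 -0.1    0.134]
-0.1 148 [ 0.532 -0.1    0.02 ] [ 0.616 -0.08   0.133]
-0.08 113 [ 0.529 -0.079  0.021] [ 0.613 -0.06   0.132]
-0.06 121 [ 0.527 -0.059  0.021] [ 0.612 -0.04   0.134]
-0.04 136 [ 0.527 -0.039  0.022] [ 0.611 -0.02   0.133]
-0.02 91 [ 0.524 -0.02   0.02 ] [ 0.608 -0.001  0.135]
0.0 148 [0.521 0.    0.021] [0.604 0.02  0.134]
0.02 108 [0.522 0.021 0.022] [0.605 0.04  0.133]
0.04 74 [0.519 0.04  0.024] [0.602 0.05  0.133]
```

```bash
cat >> h.py <<'E'
def RT(phi,tilt=0):
    # phi: yaw (tool z=(-sin,cos)); tilt deg: turn about tool z (negative -> points to -y when phi=-90)
    return Ro.from_euler('z',phi,degrees=True)*Ro.from_euler('x',-90,degrees=True)*Ro.from_euler('z',tilt,degrees=True)
def row(pos,R,base=None):
    p,r=base if base else pose()
    s=r.inv().apply(np.asarray(pos)-p)*1000; a=np.degrees((r.inv()*R).as_rotvec())
    return [float(round(x,1)) for x in [*s,*a]]
def ob():
    o=env.get_obs(); print('t',round(o['time_s'],2),'p',np.round(o['tool_pos'],4),'rpy',np.round(o['tool_rot'],2),'F',np.round(o['force'],1),'w',round(o['grip_width']*1000,1),'q',np.round(o['qpos'],0))
E
python3 -c "
from h import *
print(row([.57,-.10,.33],RT(-85)))"
```

```text
[-497.7, -96.4, -354.7, -0.0, -74.3, 0.0]
```

Emit:
{"name": "move_arm", "arguments": {
  "moves": [
    [-498,-96,-355,0,-74,0],
    [-498,-96,-355,0,-74,0],
    [-498,-96,-355,0,-74,0],
    [-498,-96,-355,0,-74,0],
    [-498,-96,-355,0,-74,0],
    [-498,-96,-355,0,-74,0],
    [-498,-96,-355,0,-74,0],
    [-498,-96,-355,0,-74,0],
    [-498,-96,-355,0,-74,0],
    [-498,-96,-355,0,-74,0],
    [-498,-96,-355,0,-74,0],
    [-498,-96,-355,0,-74,0],
    [-498,-96,-355,0,-74,0],
    [-498,-96,-355,0,-74,0],
    [-498,-96,-355,0,-74,0],
    [-498,-96,-355,0,-74,0],
    [-498,-96,-355,0,-74,0],
    [-498,-96,-355,0,-74,0],
    [-498,-96,-355,0,-74,0],
    [-498,-96,-355,0,-74,0]
  ],
  "claw": 70
}}

```text
time_s: 2.42
tool_pos: [0.5695, -0.1016, 0.3293]
tool_rot: [-90.0, -0.0, -85.4]
force: [0.0, -1.0, -0.4]
grip_width: 0.0702
```

```bash
python3 - <<'E'
from h import *
ob()
ci=camera_info("wrist");p,d=read_camera("wrist")
save(p,"w1",s=1.4); np.savez("w1.npz",p=p,d=d,**ci)
X=cloud(d,ci);z=X[...,2]
print(-ci['R'].T@ci['t'])
for s in np.arange(-.34,.1,.02):
    m=(X[...,1]>s)&(X[...,1]<s+.02)&(z>.02)&(z<.2)&(X[...,0]>.4)&(X[...,0]<.72)
    w=X[m]
    if len(w): print(round(s,2),len(w),np.round(w.min(0),3),np.round(w.max(0),3))
E
```

```text
t 2.42 p [ 0.5695 -0.1016  0.3293] rpy [-9.004e+01 -4.000e-02 -8.544e+01] F [ 0.  -1.  -0.4] w 70.2 q [ 38.  11. -35.  84.   6.  88.   7.]
[ 0.56218401 -0.02037055  0.48149022]
-0.34 2 [ 0.705 -0.322  0.052] [ 0.706 -0.321  0.053]
-0.32 3 [ 0.702 -0.319  0.054] [ 0.705 -0.318  0.055]
-0.3 217 [ 0.574 -0.298  0.108] [ 0.598 -0.281  0.123]
-0.26 156 [ 0.554 -0.255  0.058] [ 0.596 -0.24   0.114]
-0.24 1751 [ 0.523 -0.24   0.02 ] [ 0.609 -0.22   0.115]
-0.22 670 [ 0.507 -0.22   0.02 ] [ 0.588 -0.2    0.115]
-0.2 376 [ 0.499 -0.2    0.02 ] [ 0.513 -0.18   0.115]
-0.18 729 [ 0.495 -0.18   0.02 ] [ 0.601 -0.16   0.133]
-0.16 866 [ 0.496 -0.16   0.02 ] [ 0.6   -0.14   0.133]
-0.14 882 [ 0.534 -0.14   0.02 ] [ 0.618 -0.12   0.131]
-0.12 653 [ 0.532 -0.12   0.021] [ 0.616 -0.1    0.131]
-0.1 955 [ 0.531 -0.1    0.02 ] [ 0.615 -0.08   0.131]
-0.08 893 [ 0.528 -0.08   0.02 ] [ 0.613 -0.06   0.131]
-0.06 817 [ 0.526 -0.06   0.022] [ 0.611 -0.04   0.132]
-0.04 1088 [ 0.525 -0.04   0.028] [ 0.609 -0.02   0.131]
-0.02 849 [ 0.522 -0.02   0.022] [ 0.606 -0.     0.132]
0.0 1106 [0.52  0.    0.023] [0.606 0.02  0.131]
0.02 1127 [0.518 0.02  0.02 ] [0.603 0.04  0.132]
0.04 280 [0.518 0.04  0.028] [0.601 0.05  0.13 ]
```

View pics/w1.png

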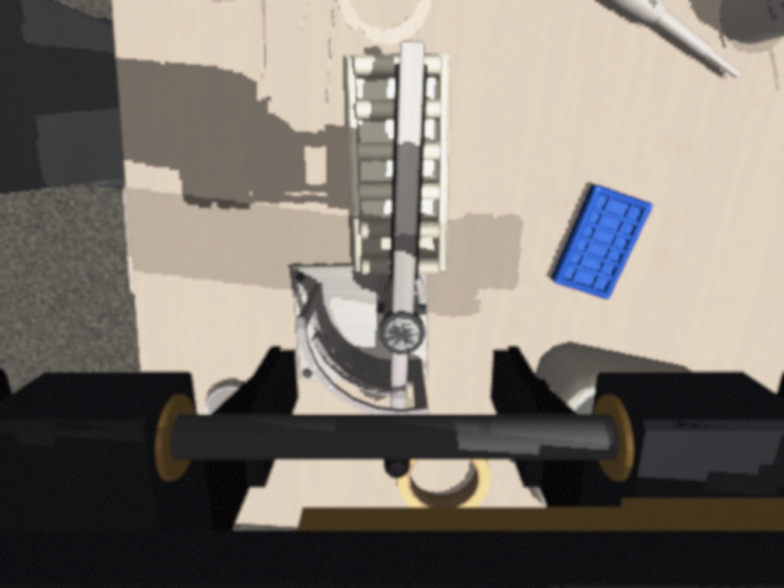

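```bash
python3 - <<'E'
from h import *
f=np.load("w1.npz"); d=f['d']; ci={k:f[k] for k in ['fx','fy','cx','cy','R','t']}
X=cloud(d,ci);z=X[...,2]
m=(z>.02)&(z<.055)&(X[...,1]>-.15)&(X[...,1]<.08)&(X[...,0]>.51)&(X[...,0]<.63)
w=X[m]
# lip edges regress
ys=np.arange(-.13,.04,.005); lo=[];hi=[];yy=[]
for s in ys:
    q=w[(w[:,1]>s)&(w[:,1]<s+.005)]
    if len(q)>5: lo.append(q[:,0].min());hi.append(q[:,0].max());yy.append(s+.0025)
for e in (lo,hi): print(np.polyfit(yy,e,1), np.degrees(np.arctan(np.polyfit(yy,e,1)[0])))
b=X[(z>.12)&(z<.14)&(X[...,1]>-.14)&(X[...,1]<.08)&(X[...,0]>.5)&(X[...,0]<.63)]
c,v=b[:,:2].mean(0),np.linalg.svd(b[:,:2]-b[:,:2].mean(0),full_matrices=False)[2][0]
print("bar",c,np.degrees(np.arctan2(-v[0],v[1])),np.median(b[:,2]), b[:,1].max())
# rotate into carrier frame
for yaw in (5.4,):
    ey=np.array([-np.sin(np.radians(yaw)),np.cos(np.radians(yaw))]);ex=np.array([ey[1],-ey[0]])
    u=w[:,:2]@ex;vv=w[:,:2]@ey
    for lo_,hi_ in ((.02,.034),(.04,.05)):
        k=(w[:,2]>lo_)&(w[:,2]<hi_); print(lo_,np.percentile(u[k],[0,1,99,100]),np.percentile(vv[k],[0,1,99,100]))
    k=w[:,2]>.04
    h,e=np.histogram(vv[k],bins=np.arange(-.16,.1,.002)); print([(round(a,3),n) for a,n in zip(e,h) if n])
    s=X[(z>.128)&(z<.15)&(X[...,1]>-.21)&(X[...,1]<-.15)&(X[...,0]>.56)&(X[...,0]<.62)]
    print("post",s[:,:2].mean(0),len(s),s[:,:2].min(0),s[:,:2].max(0))
E
```

```text
[-0.0970343   0.52199705] -5.542304768735704
[-0.09363816  0.60548194] -5.349472868189157
bar [ 0.5729312 -0.0419315] -177.08206509525832 0.12874367247198715 0.04170579176910124
0.02 [0.51913868 0.51947067 0.60308816 0.60337823] [-0.20453004 -0.19046462 -0.00898888 -0.00676756]
0.04 [0.52614161 0.52717076 0.59556819 0.5962133 ] [-0.20392897 -0.19012023 -0.00785454 -0.00677194]
[(np.float64(-0.158), np.int64(27)), (np.float64(-0.156), np.int64(42)), (np.float64(-0.154), np.int64(54)), (np.float64(-0.152), np.int64(48)), (np.float64(-0.15), np.int64(63)), (np.float64(-0.148), np.int64(53)), (np.float64(-0.146), np.int64(62)), (np.float64(-0.144), np.int64(49)), (np.float64(-0.124), np.int64(28)), (np.float64(-0.122), np.int64(56)), (np.float64(-0.12), np.int64(55)), (np.float64(-0.118), np.int64(57)), (np.float64(-0.116), np.int64(61)), (np.float64(-0.114), np.int64(63)), (np.float64(-0.112), np.int64(57)), (np.float64(-0.11), np.int64(52)), (np.float64(-0.09), np.int64(35)), (np.float64(-0.088), np.int64(65)), (np.float64(-0.086), np.int64(59)), (np.float64(-0.084), np.int64(61)), (np.float64(-0.082), np.int64(70)), (np.float64(-0.08), np.int64(68)), (np.float64(-0.078), np.int64(63)), (np.float64(-0.076), np.int64(39)), (np.float64(-0.056), np.int64(45)), (np.float64(-0.054), np.int64(72)), (np.float64(-0.052), np.int64(74)), (np.float64(-0.05), np.int64(73)), (np.float64(-0.048), np.int64(65)), (np.float64(-0.046), np.int64(64)), (np.float64(-0.044), np.int64(55)), (np.float64(-0.042), np.int64(36)), (np.float64(-0.022), np.int64(72)), (np.float64(-0.02), np.int64(75)), (np.float64(-0.018), np.int64(75)), (np.float64(-0.016), np.int64(75)), (np.float64(-0.014), np.int64(86)), (np.float64(-0.012), np.int64(84)), (np.float64(-0.01), np.int64(64)), (np.float64(-0.008), np.int64(30))]
post [ 0.5789238  -0.16223743] 661 [ 0.56163268 -0.17767093] [ 0.59629102 -0.15017227]
```

```bash
cat >> h.py <<'E'
YAW=5.4
C=np.array([.568,-.046]); ex=np.array([np.cos(np.radians(YAW)),np.sin(np.radians(YAW))]); ey=np.array([-ex[1],ex[0]])
P=np.array([*(C-.115*ey),.070])
def lever(psi,th,dz=.025,r=.130):
    phi=-90+YAW-np.degrees(psi)
    o=np.array([np.cos(np.radians(phi)),np.sin(np.radians(phi)),0]); k=np.array([0,0,1.])
    p=P+o*(r*np.cos(th)-dz*np.sin(th))+k*(r*np.sin(th)+dz*np.cos(th))
    return p,RT(phi,-np.degrees(th))
E
python3 - <<'E'
from h import *
p,R=lever(.044,0);print(p)
print(row(p+[0,0,.09],R));print(row(p,R))
E
```

```text
[ 0.58535192 -0.29032555  0.095     ]
[189.5, 144.5, 0.7, 0.0, 1.7, 0.0]
[189.5, 234.5, 0.8, 0.0, 1.7, 0.0]
```

Emit:
{"name": "move_arm", "arguments": {
  "moves": [
    [40,30,0,0,0,0],
    [80,60,0,0,1,0],
    [115,90,0,0,1,0],
    [150,115,0,0,1.7,0],
    [180,135,0.8,0,1.7,0],
    [189.5,144,0.8,0,1.7,0],
    [189.5,150,0.8,0,1.7,0],
    [189.5,160,0.8,0,1.7,0],
    [189.5,180,0.8,0,1.7,0],
    [189.5,200,0.8,0,1.7,0],
    [189.5,215,0.8,0,1.7,0],
    [189.5,225,0.8,0,1.7,0],
    [189.5,232,0.8,0,1.7,0],
    [189.5,234.5,0.8,0,1.7,0],
    [189.5,234.5,0.8,0,1.7,0],
    [189.5,234.5,0.8,0,1.7,0]
  ],
  "claw": 60
}}

```text
time_s: 3.8
tool_pos: [0.5873, -0.2884, 0.0961]
tool_rot: [-89.9, -0.0, -87.0]
force: [0.1, -0.1, 0.6]
grip_width: 0.06
```

```bash
python3 - <<'E'
from h import *
ob()
p,d=read_camera("wrist"); save(p,"w2",s=1.2)
p,d=read_camera("top"); save(p,"t2",(280,150,420,290),4)
E
```

```text
t 3.8 p [ 0.5873 -0.2884  0.0961] rpy [-8.992e+01 -5.000e-02 -8.696e+01] F [ 0.1 -0.1  0.6] w 60.0 q [ 45.  27. -27.  91.  13.  66.  18.]
```

View pics/w2.png

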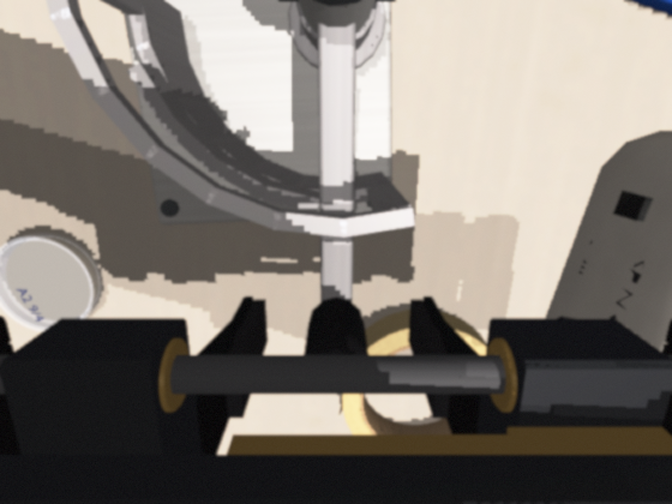

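The black grip at (336,330) is centred between the jaws, so I'll close on it.

Emit:
{"name": "move_arm", "arguments": {
  "moves": [
    [0,0,0,0,0,0],
    [0,0,0,0,0,0],
    [0,0,0,0,0,0],
    [0,0,0,0,0,0],
    [0,0,0,0,0,0],
    [0,0,0,0,0,0],
    [0,0,0,0,0,0],
    [0,0,0,0,0,0]
  ],
  "claw": 10,
  "newtons": 25
}}

```text
time_s: 4.57
tool_pos: [0.5866, -0.2885, 0.0951]
tool_rot: [-90.0, -0.0, -87.0]
force: [0.9, 0.1, -0.1]
grip_width: 0.0228
```

```bash
python3 - <<'E'
from h import *
ob()
p0,R0=lever(.044,0)
b=(pose()[0],R0); dp=pose()[0]-p0; print(dp)
psi0=.044
def L(psi,th):
    return lever(psi,th)
base=L(psi0,0)
for th in (.06,.12,.18,.23,.25): print(row(*L(psi0,th),base=base))
print()
B2=L(psi0,.25)
for psi in np.linspace(psi0,1.4,20)[1:]: print(row(*L(psi,.25),base=B2))
E
```

```text
t 4.57 p [ 0.5866 -0.2885  0.0951] rpy [-8.999e+01 -1.000e-02 -8.697e+01] F [ 0.9  0.1 -0.1] w 22.8 q [ 45.  27. -27.  91.  13.  66.  18.]
[1.28155557e-03 1.82982703e-03 5.50752108e-05]
[-1.7, -7.8, -0.0, -0.0, -0.0, -3.4]
[-3.9, -15.4, -0.0, 0.0, -0.0, -6.9]
[-6.6, -22.9, 0.0, -0.0, 0.0, -10.3]
[-9.1, -29.0, -0.0, -0.0, 0.0, -13.2]
[-10.2, -31.4, 0.0, 0.0, -0.0, -14.3]

[-0.3, -0.1, -8.5, -1.0, 4.0, 0.0]
[-1.2, -0.3, -17.0, -2.0, 7.9, 0.0]
[-2.6, -0.7, -25.4, -3.0, 11.9, -0.0]
[-4.7, -1.2, -33.7, -4.0, 15.8, -0.0]
[-7.3, -1.9, -41.8, -5.1, 19.8, -0.0]
[-10.5, -2.7, -49.7, -6.1, 23.8, -0.0]
[-14.2, -3.6, -57.4, -7.1, 27.7, -0.0]
[-18.4, -4.7, -64.7, -8.1, 31.7, -0.0]
[-23.1, -5.9, -71.8, -9.1, 35.7, -0.0]
[-28.3, -7.2, -78.4, -10.1, 39.6, -0.0]
[-34.0, -8.7, -84.7, -11.1, 43.6, -0.0]
[-40.0, -10.2, -90.5, -12.1, 47.5, -0.0]
[-46.5, -11.9, -95.9, -13.2, 51.5, -0.0]
[-53.3, -13.6, -100.7, -14.2, 55.5, -0.0]
[-60.4, -15.4, -105.1, -15.2, 59.4, -0.0]
[-67.8, -17.3, -108.9, -16.2, 63.4, -0.0]
[-75.4, -19.3, -112.2, -17.2, 67.4, -0.0]
[-83.3, -21.3, -114.9, -18.2, 71.3, -0.0]
[-91.3, -23.3, -117.0, -19.2, 75.3, -0.0]
```

Emit:
{"name": "move_arm", "arguments": {
  "moves": [
    [-0.8,-4,0,0,0,-1.7],
    [-1.7,-8,0,0,0,-3.4],
    [-2.8,-11.7,0,0,0,-5.2],
    [-3.9,-15.4,0,0,0,-6.9],
    [-5.2,-19,0,0,0,-8.6],
    [-6.6,-23,0,0,0,-10.3],
    [-8,-26,0,0,0,-11.8],
    [-9,-29,0,0,0,-13.2],
    [-10.2,-31.4,0,0,0,-14.3],
    [-10.2,-31.4,0,0,0,-14.3],
    [-10.2,-31.4,0,0,0,-14.3]
  ]
}}

```text
time_s: 5.48
tool_pos: [0.586, -0.278, 0.1265]
tool_rot: [-90.0, -14.3, -86.9]
force: [-0.3, -1.7, -3.8]
grip_width: 0.0233
```

```bash
python3 - <<'E'
from h import *
ob()
p,d=read_camera("wrist"); save(p,"w3",s=1.2)
p,d=read_camera("scene"); save(p,"s3",(250,130,410,260),4)
E
```

```text
t 5.48 p [ 0.586  -0.278   0.1265] rpy [-90.01 -14.33 -86.93] F [-0.3 -1.7 -3.8] w 23.3 q [ 36.  20. -25.  96.  25.  63.   5.]
```

View pics/s3.png

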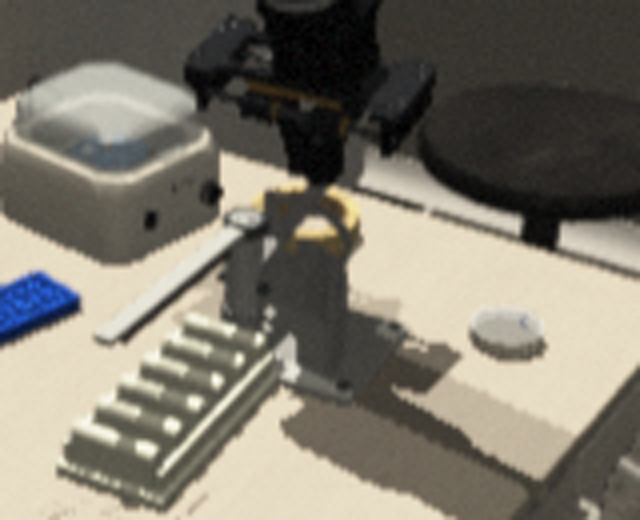

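View pics/w3.png

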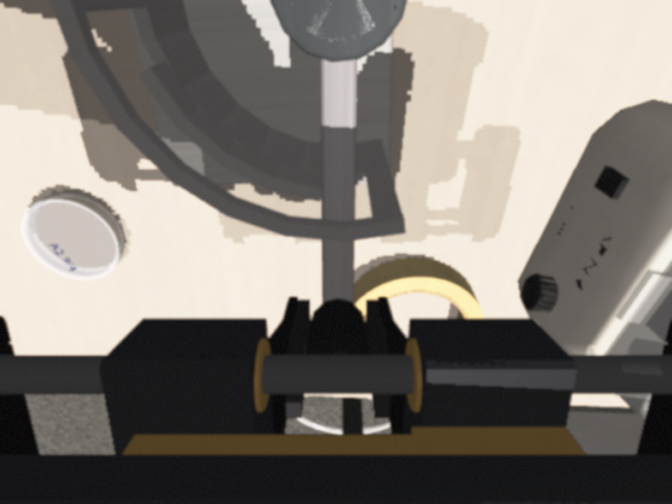

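The lever is lifted and clear of the gate at (340,225), with about 4 N on the wrist. Next I swing it open.

Emit:
{"name": "move_arm", "arguments": {
  "moves": [
    [-0.3,-0.1,-8.5,-1,4,0],
    [-1.2,-0.3,-17,-2,7.9,0],
    [-2.6,-0.7,-25.4,-3,11.9,0],
    [-4.7,-1.2,-33.7,-4,15.8,0],
    [-7.3,-1.9,-41.8,-5.1,19.8,0],
    [-10.5,-2.7,-49.7,-6.1,23.8,0],
    [-14.2,-3.6,-57.4,-7.1,27.7,0],
    [-18.4,-4.7,-64.7,-8.1,31.7,0],
    [-23.1,-5.9,-71.8,-9.1,35.7,0],
    [-28.3,-7.2,-78.4,-10.1,39.6,0],
    [-34,-8.7,-84.7,-11.1,43.6,0],
    [-40,-10.2,-90.5,-12.1,47.5,0],
    [-46.5,-11.9,-95.9,-13.2,51.5,0],
    [-53.3,-13.6,-100.7,-14.2,55.5,0],
    [-60.4,-15.4,-105.1,-15.2,59.4,0],
    [-67.8,-17.3,-108.9,-16.2,63.4,0],
    [-75.4,-19.3,-112.2,-17.2,67.4,0],
    [-83.3,-21.3,-114.9,-18.2,71.3,0],
    [-90,-23,-116.5,-19,74.5,0],
    [-90,-23,-116.5,-19,74.5,0]
  ]
}}

```text
time_s: 7.25
tool_pos: [0.4662, -0.1921, 0.1265]
tool_rot: [-89.9, -14.1, -164.0]
force: [3.6, -2.5, -4.0]
grip_width: 0.0228
```

```bash
python3 - <<'E'
from h import *
ob()
p,d=read_camera("wrist"); save(p,"w4",s=1.2)
p,d=read_camera("top"); save(p,"t4",(240,100,440,290),3)
p,R=pose(); print(lever(1.386,.25)[0]-p,lever(1.386,.25)[1].as_euler('xyz',degrees=True))
B=lever(1.386,.25)
for th in (.2,.15,.1,.05,0.0): print(row(*lever(1.386,th),base=B))
E
```

```text
t 7.25 p [ 0.4662 -0.1921  0.1265] rpy [ -89.9   -14.12 -163.99] F [ 3.6 -2.5 -4. ] w 22.8 q [ 30.  15. -18. 102.  12.  77. -66.]
[-2.49157776e-03 -1.34476678e-03 -5.33899807e-05] [ -90.          -14.32394488 -164.01195041]
[1.1, 6.5, -0.0, -0.0, -0.0, 2.9]
[1.8, 13.1, -0.0, -0.0, 0.0, 5.7]
[2.3, 19.7, -0.0, -0.0, 0.0, 8.6]
[2.4, 26.3, -0.0, 0.0, 0.0, 11.5]
[2.1, 32.9, -0.0, -0.0, 0.0, 14.3]
```

View pics/w4.png

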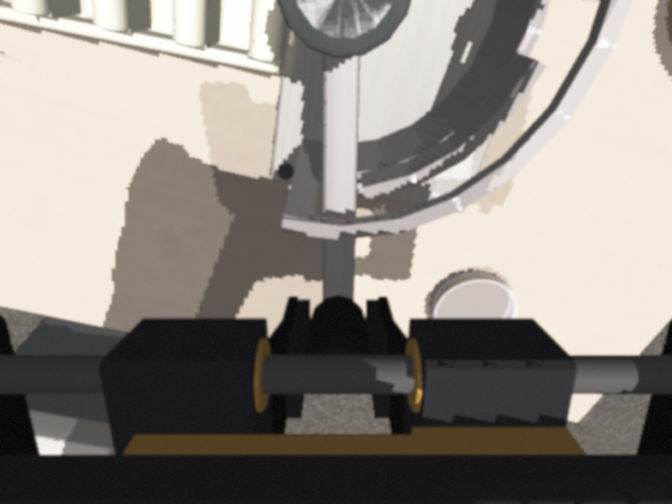

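View pics/t4.png

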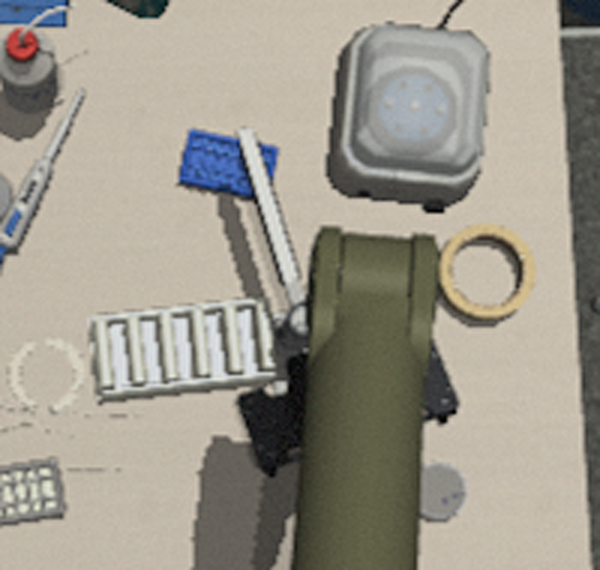

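Emit:
{"name": "move_arm", "arguments": {
  "moves": [
    [0.6,3.3,0,0,0,1.4],
    [1.1,6.5,0,0,0,2.9],
    [1.5,9.8,0,0,0,4.3],
    [1.8,13,0,0,0,5.7],
    [2.1,16.4,0,0,0,7.2],
    [2.3,19.7,0,0,0,8.6],
    [2.4,23,0,0,0,10],
    [2.4,26.3,0,0,0,11.5],
    [2.3,29.6,0,0,0,12.9],
    [2.1,32.5,0,0,0,14.2],
    [2.1,32.5,0,0,0,14.2]
  ]
}}

```text
time_s: 8.27
tool_pos: [0.4566, -0.1948, 0.0967]
tool_rot: [-89.9, 0.2, -163.9]
force: [3.5, 0.2, -1.9]
grip_width: 0.0232
```

Emit:
{"name": "move_arm", "arguments": {
  "moves": [
    [0,0,0,0,0,0],
    [0,0,0,0,0,0],
    [0,0,0,0,0,0],
    [0,0,0,0,0,0],
    [0,0,0,0,0,0],
    [0,-5,0,0,0,0],
    [0,-15,0,0,0,0],
    [0,-30,0,0,0,0],
    [0,-50,0,0,0,0],
    [0,-75,0,0,0,0],
    [0,-105,0,0,0,0],
    [0,-140,0,0,0,0],
    [0,-170,0,0,0,0],
    [0,-170,0,0,0,0]
  ],
  "claw": 60
}}

```text
time_s: 9.43
tool_pos: [0.4586, -0.1954, 0.2735]
tool_rot: [-89.5, 0.4, -163.8]
force: [1.3, -0.2, 1.0]
grip_width: 0.06
```

```bash
python3 - <<'E'
from h import *
ob()
ci=camera_info("wrist");p,d=read_camera("wrist"); save(p,"w5",s=1.2)
X=cloud(d,ci);z=X[...,2]
w=X[(X[...,0]>.43)&(X[...,0]<.5)&(X[...,1]>-.23)&(X[...,1]<-.16)&(z>.06)&(z<.15)]
print(len(w),w.min(0),w.max(0),np.median(w,0))
k=w[w[:,2]>.112]; print(len(k),k.mean(0) if len(k) else 0)
p,d=read_camera("scene"); save(p,"s5",(250,130,410,260),4)
E
```

```text
t 9.43 p [ 0.4586 -0.1954  0.2735] rpy [ -89.54    0.42 -163.84] F [ 1.3 -0.2  1. ] w 60.0 q [ 37.  -1. -17. 101.  -0.  80. -54.]
1209 [ 0.44211172 -0.20595623  0.06002496] [ 0.49999026 -0.1600826   0.12281255] [ 0.46423149 -0.18989791  0.11242988]
613 [ 0.4623903  -0.19003531  0.11803847]
```

View pics/w5.png

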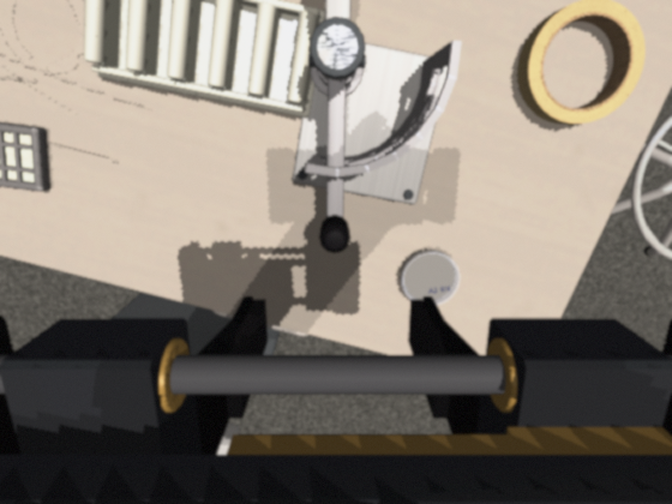

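View pics/s5.png

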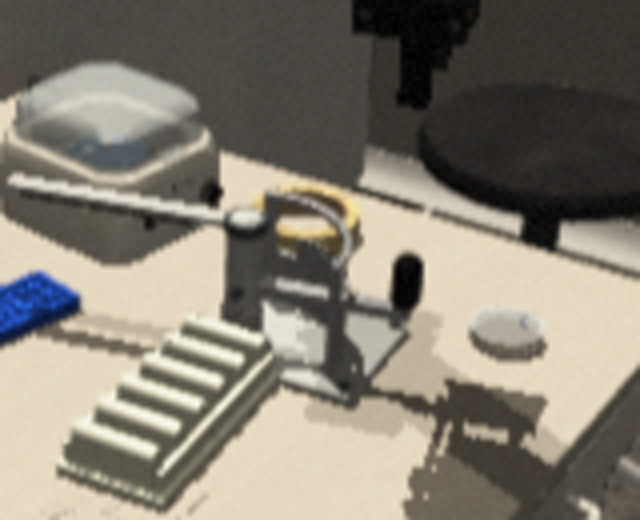

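The lever is now in the other notch. The grip is down at (335,235) in the wrist view and the bar is swung open. Next I'll survey the cassettes.

```bash
python3 -c "
from h import *
print(row([.50,.28,.33],RT(-90)))"
```

```text
[-174.2, -63.3, -443.5, -0.2, -73.8, 0.1]
```

Emit:
{"name": "move_arm", "arguments": {
  "moves": [
    [-174,-63,-443,0,-74,0],
    [-174,-63,-443,0,-74,0],
    [-174,-63,-443,0,-74,0],
    [-174,-63,-443,0,-74,0],
    [-174,-63,-443,0,-74,0],
    [-174,-63,-443,0,-74,0],
    [-174,-63,-443,0,-74,0],
    [-174,-63,-443,0,-74,0],
    [-174,-63,-443,0,-74,0],
    [-174,-63,-443,0,-74,0],
    [-174,-63,-443,0,-74,0],
    [-174,-63,-443,0,-74,0],
    [-174,-63,-443,0,-74,0],
    [-174,-63,-443,0,-74,0],
    [-174,-63,-443,0,-74,0],
    [-174,-63,-443,0,-74,0]
  ],
  "claw": 86
}}

```text
time_s: 10.87
tool_pos: [0.4998, 0.2774, 0.3274]
tool_rot: [-90.2, -0.1, -90.0]
force: [0.6, 0.2, 0.5]
grip_width: 0.086
```

```bash
cat >> h.py <<'E'
def cass(cam="wrist",zlo=.009,zhi=.03):
    ci=camera_info(cam); p,d=read_camera(cam); X=cloud(d,ci); z=X[...,2]
    m=((z>zlo)&(z<zhi)&(X[...,0]>.34)&(X[...,0]<.66)&(X[...,1]>.06)&(X[...,1]<.6)).astype(np.uint8)
    sc=p.astype(int).max(2)-p.astype(int).min(2)
    n,l,st,_=cv2.connectedComponentsWithStats(m)
    out=[]
    for i in range(1,n):
        if st[i,4]<60: continue
        q=X[l==i][:,:2].astype(np.float32); (c,s,a)=cv2.minAreaRect(q)
        if s[0]<s[1]: s=s[::-1]; a+=90
        a=(a+180)%180  # direction of long axis, deg from +x
        out.append((np.array(c),s,a,st[i,:5]))
    return p,out
E
python3 - <<'E'
from h import *
ob()
p,o=cass(); save(p,"w6",s=1.4)
for c,s,a,b in o: print(np.round(c,4),np.round(s,4),round(a,1),b)
p,o=cass("top"); print()
for c,s,a,b in o: print(np.round(c,4),np.round(s,4),round(a,1),b)
E
```

```text
t 10.87 p [0.4998 0.2774 0.3274] rpy [-90.16  -0.13 -90.02] F [0.6 0.2 0.5] w 86.0 q [  6.  11. -44.  84.   8.  88. -37.]
[0.4412 0.4188] [0.1    0.0602] 80.0 [ 206    0   60   95 4481]
[0.5669 0.4204] [0.1002 0.0603] 99.9 [ 308    0   60   94 4480]
[0.5548 0.2852] [0.1003 0.0602] 101.3 [ 296  116   57   82 3453]
[0.4116 0.2831] [0.1002 0.0603] 91.2 [ 191  121   51   76 3454]
[0.4167 0.1356] [0.1007 0.0603] 99.0 [ 198  226   54   69 2698]

[0.5566 0.2834] [0.0917 0.0603] 100.9 [186 210  29  24 449]
[0.4179 0.1383] [0.1001 0.0598] 99.2 [228 253  34  23 515]
[0.4333 0.4527] [0.0413 0.0319] 75.0 [138 254  13  13  75]
```

View pics/w6.png

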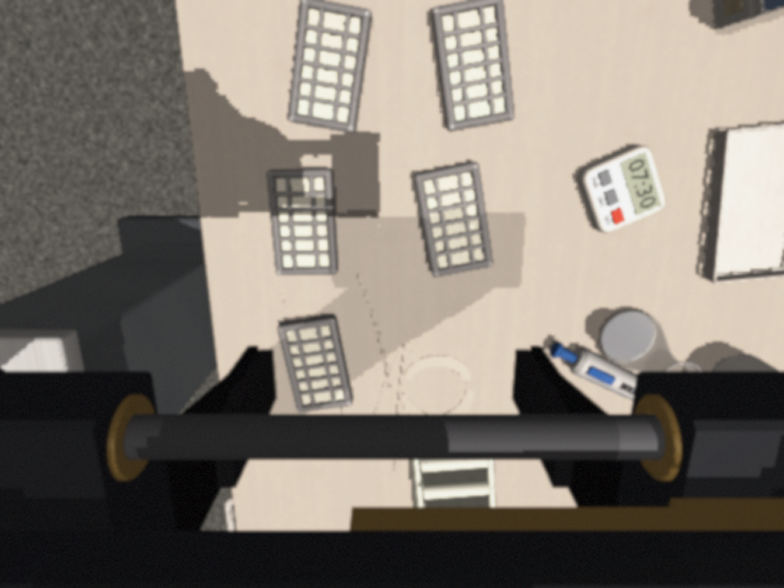

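Five cassettes are measured, each fitting 100 x 60 mm. I'll plan the first pick: the one at (0.555, 0.285), going to slot 0.

```bash
cat >> h.py <<'E'
import pickle
OFF=.022; TILT=25
def pickpose(c,a,back=0.,tilt=TILT,ztip=.0075,off=OFF):
    l=np.array([np.cos(np.radians(a)),np.sin(np.radians(a)),0])
    R=RT(-90+(a-90),tilt); ty=R.apply([0,1,0])
    tip=np.array([c[0],c[1],0])-off*l; tip[2]=ztip
    return tip-ty*(.011+back),R
def cframe_flat(a):
    l=np.array([np.cos(np.radians(a)),np.sin(np.radians(a)),0]);z=np.array([0,0,1.])
    return Ro.from_matrix(np.stack([l,np.cross(z,l),z],1))
def setrel(c,a):
    p,R=pose(); Rc=cframe_flat(a); pc=np.array([c[0],c[1],.008])
    rel=(Rc.inv().apply(p-pc),(Rc.inv()*R).as_quat()); pickle.dump(rel,open('rel.pkl','wb'))
def slotpose(i,h=0.,dx=0,dy=0):
    rp,rq=pickle.load(open('rel.pkl','rb'))
    e3=np.array([*ey,0]);x3=np.array([*ex,0]);Rc=Ro.from_matrix(np.stack([[0,0,-1.],-x3,e3],1))
    s=C+(-.068+.034*i+dy)*ey+dx*ex
    pc=np.array([*s,.062+h]); return pc+Rc.apply(rp),Rc*Ro.from_quat(rq)
from scipy.spatial.transform import Slerp
def path(wps,dv=38,da=6.5,base=None,tail=0):
    base=base or pose(); cur=base; rows=[]
    for p,R in wps:
        n=int(max(np.ceil(np.linalg.norm(p-cur[0])*1000/dv),np.ceil(np.degrees((cur[1].inv()*R).magnitude())/da),1))
        sl=Slerp([0,1],Ro.concatenate([cur[1],R]))
        for k in range(1,n+1):
            rows.append(row(cur[0]+(p-cur[0])*k/n,sl(k/n),base=base))
        cur=(p,R)
    rows+= [rows[-1]]*tail
    print(len(rows)); print([[round(v) if abs(v)>20 else v for v in r] for r in rows])
E
python3 - <<'E'
from h import *
c,a=[.5548,.2852],101.3
path([pickpose(c,a,.06)],tail=1)
print(pickpose(c,a,.0))
path([pickpose(c,a,0)],dv=12,base=pickpose(c,a,.06),tail=2)
E
```

```text
9
[[5.4, 32, 8.2, -0.3, -1.4, 3.1], [10.8, 64, 16.4, -0.6, -2.8, 6.3], [16.1, 96, 25, -0.9, -4.2, 9.4], [22, 128, 33, -1.2, -5.6, 12.5], [27, 160, 41, -1.5, -7.0, 15.6], [32, 192, 49, -1.8, -8.4, 18.8], [38, 224, 57, -2.1, -9.8, 22], [43, 256, 66, -2.3, -11.2, 25], [43, 256, 66, -2.3, -11.2, 25]]
(array([0.56002173, 0.2590678 , 0.01746939]), Rotation.from_matrix(array([[ 0.17758752, -0.08281042,  0.98061466],
                            [-0.8887387 ,  0.41442566,  0.19594614],
                            [-0.42261826, -0.90630779,  0.        ]])))
8
[[-0.0, 10.0, -0.0, 0.0, 0.0, 0.0], [-0.0, 20.0, -0.0, 0.0, 0.0, 0.0], [0.0, 30, 0.0, 0.0, 0.0, 0.0], [-0.0, 40, -0.0, 0.0, 0.0, 0.0], [0.0, 50, -0.0, 0.0, 0.0, 0.0], [-0.0, 60, -0.0, 0.0, 0.0, 0.0], [-0.0, 60, -0.0, 0.0, 0.0, 0.0], [-0.0, 60, -0.0, 0.0, 0.0, 0.0]]
```

Emit:
{"name": "move_arm", "arguments": {
  "moves": [
    [5.4,32,8.2,-0.3,-1.4,3.1],
    [10.8,64,16.4,-0.6,-2.8,6.3],
    [16.1,96,25,-0.9,-4.2,9.4],
    [22,128,33,-1.2,-5.6,12.5],
    [27,160,41,-1.5,-7,15.6],
    [32,192,49,-1.8,-8.4,18.8],
    [38,224,57,-2.1,-9.8,22],
    [43,256,66,-2.3,-11.2,25],
    [43,256,66,-2.3,-11.2,25],
    [43,256,66,-2.3,-11.2,25]
  ],
  "claw": 86
}}

```text
time_s: 11.8
tool_pos: [0.5644, 0.2338, 0.0698]
tool_rot: [-90.3, 25.1, -78.9]
force: [0.1, 0.5, 0.2]
grip_width: 0.0861
```

```bash
python3 - <<'E'
from h import *
ob(); c,a=[.5548,.2852],101.3
print(pickpose(c,a,.06)[0])
path([pickpose(c,a,0)],dv=12,tail=2)
p,d=read_camera("wrist"); save(p,"w7",s=1.2)
E
```

```text
t 11.8 p [0.5644 0.2338 0.0698] rpy [-90.3   25.09 -78.94] F [0.1 0.5 0.2] w 86.1 q [ 23.  29. -42. 101.  -8.  56.   0.]
[0.56499035 0.23420226 0.07184785]
7
[[-0.2, 11.7, 0.2, 0.0, -0.0, -0.0], [-0.4, 23, 0.3, 0.1, -0.1, -0.0], [-0.6, 35, 0.5, 0.1, -0.1, -0.1], [-0.8, 47, 0.7, 0.2, -0.2, -0.1], [-1.0, 58, 0.9, 0.2, -0.2, -0.1], [-1.0, 58, 0.9, 0.2, -0.2, -0.1], [-1.0, 58, 0.9, 0.2, -0.2, -0.1]]
```

View pics/w7.png

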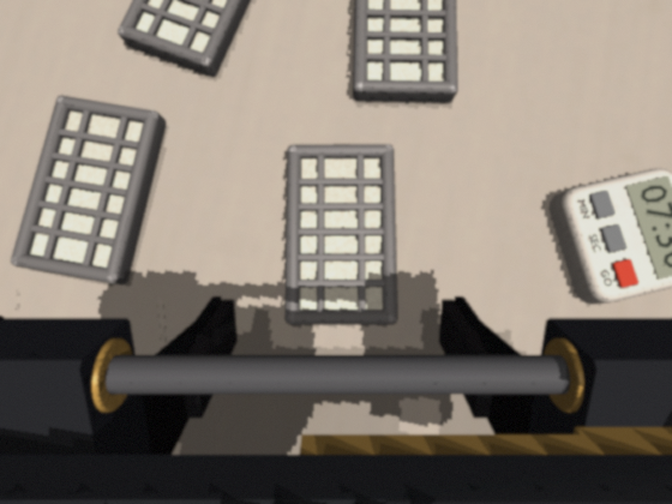

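The cassette at (340,235) is aligned with the jaws, so I'll descend and grip.

Emit:
{"name": "move_arm", "arguments": {
  "moves": [
    [-0.2,12,0.2,0,0,0],
    [-0.4,24,0.4,0,0,0],
    [-0.6,35,0.6,0,0,0],
    [-0.8,47,0.8,0,0,0],
    [-0.8,54,0.8,0,0,0],
    [-0.8,57,0.8,0,0,0],
    [-0.8,57,0.8,0,0,0],
    [-0.8,57,0.8,0,0,0]
  ]
}}

```text
time_s: 12.52
tool_pos: [0.561, 0.2613, 0.0208]
tool_rot: [-89.9, 25.1, -78.5]
force: [0.1, 0.1, 0.1]
grip_width: 0.0864
```

Emit:
{"name": "move_arm", "arguments": {
  "moves": [
    [0,0,0,0,0,0],
    [0,0,0,0,0,0],
    [0,0,0,0,0,0],
    [0,0,0,0,0,0],
    [0,0,0,0,0,0],
    [0,0,0,0,0,0]
  ],
  "claw": 45,
  "newtons": 40
}}

```text
time_s: 13.02
tool_pos: [0.5612, 0.261, 0.021]
tool_rot: [-89.9, 25.1, -78.5]
force: [0.0, -0.8, 1.3]
grip_width: 0.0586
```

```bash
python3 - <<'E'
from h import *
ob(); c,a=[.5548,.2852],101.3
p,R=pose(); print(pickpose(c,a,0)[0])
# jaws centred: recentre c along jaw axis
j=R.apply([0,0,1]); s=np.dot(p[:2]-np.array(c),j[:2]); l=np.array([np.cos(np.radians(a)),np.sin(np.radians(a))])
print('jaw offset',s)
setrel(np.array(c)+s*j[:2],a)
up=(p+[0,0,.12],R)
t=slotpose(0,.09); print(t[0],t[1].as_euler('xyz',degrees=True))
print(slotpose(0,0)[0])
mid=(np.array([.56,.20,.25]),t[1])
path([up,mid]); path([t],base=mid,dv=30,tail=2)
E
```

```text
t 13.02 p [0.5612 0.261  0.021 ] rpy [-89.91  25.05 -78.49] F [ 0.  -0.8  1.3] w 58.6 q [ 20.  33. -41. 102.  -6.  50.  -1.]
[0.56002173 0.2590678  0.01746939]
jaw offset 0.0014490327210550922
[ 0.57325349 -0.10077237  0.17702464] [-90.4089972  -64.948271   -84.14378658]
[ 0.57325349 -0.10077237  0.08702464]
18
[[-12.7, -27, 0.0, 0.0, 0.0, 0.0], [-25, -54, 0.1, 0.0, 0.0, 0.0], [-38, -82, 0.1, 0.0, 0.0, 0.0], [-51, -109, 0.2, 0.0, 0.0, 0.0], [-50, -118, -0.8, -0.2, 0.4, -6.4], [-50, -126, -1.7, -0.4, 0.9, -12.8], [-49, -135, -2.6, -0.5, 1.3, -19.3], [-49, -144, -3.6, -0.7, 1.8, -26], [-48, -153, -4.5, -0.9, 2.2, -32], [-48, -162, -5.5, -1.1, 2.6, -38], [-47, -171, -6.4, -1.3, 3.1, -45], [-46, -180, -7.3, -1.5, 3.5, -51], [-46, -188, -8.3, -1.6, 4.0, -58], [-45, -197, -9.2, -1.8, 4.4, -64], [-45, -206, -10.1, -2.0, 4.8, -71], [-44, -215, -11.1, -2.2, 5.3, -77], [-44, -224, -12.0, -2.4, 5.7, -84], [-43, -233, -13.0, -2.5, 6.2, -90]]
13
[[5.6, 28, -1.4, 0.0, 0.0, 0.0], [11.1, 55, -2.8, 0.0, 0.0, 0.0], [16.7, 83, -4.2, 0.0, 0.0, 0.0], [22, 110, -5.6, 0.0, 0.0, 0.0], [28, 138, -7.0, 0.0, 0.0, 0.0], [33, 165, -8.4, 0.0, 0.0, 0.0], [39, 193, -9.8, 0.0, 0.0, 0.0], [44, 221, -11.2, 0.0, 0.0, 0.0], [50, 248, -12.6, 0.0, 0.0, 0.0], [56, 276, -13.9, 0.0, 0.0, 0.0], [61, 303, -15.3, 0.0, 0.0, 0.0], [61, 303, -15.3, 0.0, 0.0, 0.0], [61, 303, -15.3, 0.0, 0.0, 0.0]]
```

The grip is shallow because the tool stopped about 3.5 mm high. I'll regrip lower.

Emit:
{"name": "move_arm", "arguments": {
  "moves": [
    [0,0,0,0,0,0],
    [0,0,0,0,0,0],
    [0,0,0,0,0,0],
    [0.5,1,0,0,0,0],
    [1,2,0,0,0,0],
    [1.3,3,0,0,0,0],
    [1.3,3.5,0,0,0,0],
    [1.3,3.5,0,0,0,0]
  ],
  "claw": 75
}}

```text
time_s: 13.68
tool_pos: [0.5608, 0.2615, 0.0169]
tool_rot: [-89.9, 25.1, -78.5]
force: [0.2, -0.4, 0.3]
grip_width: 0.0751
```

Emit:
{"name": "move_arm", "arguments": {
  "moves": [
    [0,0,0,0,0,0],
    [0,0,0,0,0,0],
    [0,0,0,0,0,0],
    [0,0,0,0,0,0],
    [0,0,0,0,0,0]
  ],
  "claw": 45
}}

```text
time_s: 14.1
tool_pos: [0.5611, 0.2615, 0.0172]
tool_rot: [-89.9, 25.1, -78.5]
force: [-0.1, -0.6, -0.4]
grip_width: 0.0595
```

```bash
cat >> h.py <<'E'
def gripped(c,a):
    ob(); p,R=pose(); j=R.apply([0,0,1]); s=np.dot(p[:2]-np.array(c),j[:2])
    print('want',np.round(pickpose(c,a,0)[0],4),'jaw off',round(s,4)); setrel(np.array(c)+s*j[:2],a)
E
python3 - <<'E'
from h import *
c,a=[.5548,.2852],101.3
gripped(c,a)
p,R=pose(); t=slotpose(0,.09); mid=(np.array([.56,.20,.25]),t[1])
print(t[0])
path([(p+[0,0,.12],R),mid])
E
```

```text
t 14.1 p [0.5611 0.2615 0.0172] rpy [-89.9   25.06 -78.47] F [-0.1 -0.6 -0.4] w 59.5 q [ 20.  33. -41. 102.  -6.  50.  -1.]
want [0.56   0.2591 0.0175] jaw off 0.0014
[ 0.57361458 -0.10454743  0.17648371]
18
[[-12.7, -27, 0.0, 0.0, 0.0, 0.0], [-25, -54, 0.1, 0.0, 0.0, 0.0], [-38, -82, 0.1, 0.0, 0.0, 0.0], [-51, -109, 0.2, 0.0, 0.0, 0.0], [-50, -118, -0.7, -0.2, 0.4, -6.4], [-50, -127, -1.7, -0.4, 0.9, -12.8], [-49, -136, -2.6, -0.5, 1.3, -19.3], [-49, -145, -3.6, -0.7, 1.8, -26], [-48, -154, -4.5, -0.9, 2.2, -32], [-48, -163, -5.4, -1.1, 2.6, -38], [-48, -172, -6.4, -1.3, 3.1, -45], [-47, -182, -7.3, -1.5, 3.5, -51], [-47, -191, -8.2, -1.6, 4.0, -58], [-46, -200, -9.2, -1.8, 4.4, -64], [-46, -209, -10.1, -2.0, 4.8, -71], [-45, -218, -11.1, -2.2, 5.3, -77], [-45, -227, -12.0, -2.4, 5.7, -84], [-44, -236, -12.9, -2.6, 6.2, -90]]
```

Emit:
{"name": "move_arm", "arguments": {
  "moves": [
    [-12.7,-27,0,0,0,0],
    [-25,-54,0,0,0,0],
    [-38,-82,0,0,0,0],
    [-51,-109,0,0,0,0],
    [-50,-118,-0.7,-0.2,0.4,-6.4],
    [-50,-127,-1.7,-0.4,0.9,-12.8],
    [-49,-136,-2.6,-0.5,1.3,-19.3],
    [-49,-145,-3.6,-0.7,1.8,-26],
    [-48,-154,-4.5,-0.9,2.2,-32],
    [-48,-163,-5.4,-1.1,2.6,-38],
    [-48,-172,-6.4,-1.3,3.1,-45],
    [-47,-182,-7.3,-1.5,3.5,-51],
    [-47,-191,-8.2,-1.6,4,-58],
    [-46,-200,-9.2,-1.8,4.4,-64],
    [-46,-209,-10.1,-2,4.8,-71],
    [-45,-218,-11.1,-2.2,5.3,-77],
    [-45,-227,-12,-2.4,5.7,-84],
    [-44,-236,-13,-2.6,6.2,-90],
    [-44,-236,-13,-2.6,6.2,-90]
  ]
}}

```text
time_s: 15.68
tool_pos: [0.5584, 0.2017, 0.2456]
tool_rot: [-91.4, -65.4, -83.0]
force: [-1.0, 0.1, -2.1]
grip_width: 0.0599
```

```bash
python3 - <<'E'
from h import *
ob()
p,d=read_camera("wrist"); save(p,"w8",s=1.2)
p,d=read_camera("scene"); save(p,"s8",(150,30,560,330),1.9)
t=slotpose(0,.09);path([t],dv=30,tail=2)
E
```

```text
t 15.68 p [0.5584 0.2017 0.2456] rpy [-91.44 -65.36 -83.  ] F [-1.   0.1 -2.1] w 59.9 q [-33.  39. -20.  78.  55. 117. -48.]
13
[[5.8, 28, -1.4, 0.0, 0.0, 0.0], [11.7, 56, -2.7, 0.0, 0.0, 0.0], [17.5, 84, -4.1, 0.0, 0.0, 0.0], [23, 112, -5.5, 0.0, 0.0, 0.0], [29, 140, -6.9, 0.0, 0.1, 0.0], [35, 167, -8.2, 0.0, 0.1, 0.0], [41, 195, -9.6, 0.0, 0.1, 0.0], [47, 223, -11.0, 0.0, 0.1, 0.0], [52, 251, -12.3, 0.0, 0.1, 0.0], [58, 279, -13.7, 0.0, 0.1, 0.0], [64, 307, -15.1, 0.0, 0.1, 0.0], [64, 307, -15.1, 0.0, 0.1, 0.0], [64, 307, -15.1, 0.0, 0.1, 0.0]]
```

View pics/w8.png

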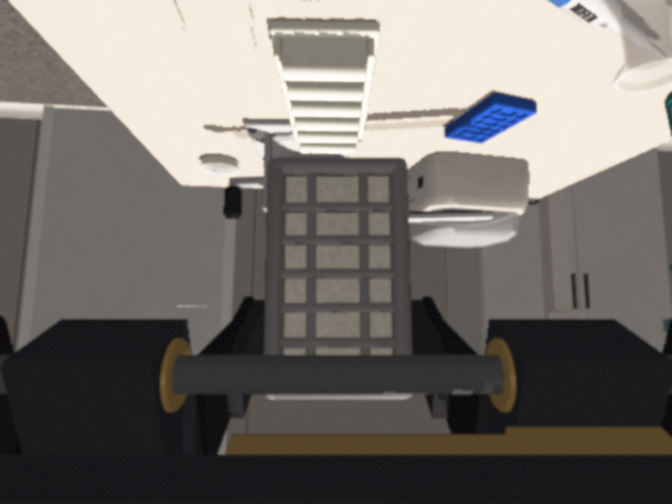

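View pics/s8.png

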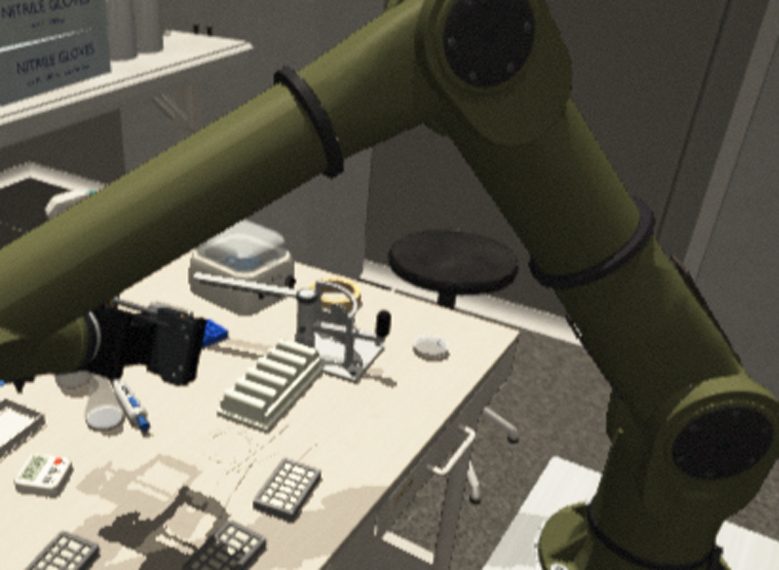

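Emit:
{"name": "move_arm", "arguments": {
  "moves": [
    [5.8,28,-1.4,0,0,0],
    [11.7,56,-2.7,0,0,0],
    [17.5,84,-4.1,0,0,0],
    [23,112,-5.5,0,0,0],
    [29,140,-6.9,0,0,0],
    [35,167,-8.2,0,0,0],
    [41,195,-9.6,0,0,0],
    [47,223,-11,0,0,0],
    [52,251,-12.3,0,0,0],
    [58,279,-13.7,0,0,0],
    [64,307,-15,0,0,0],
    [64,307,-15,0,0,0],
    [64,307,-15,0,0,0]
  ]
}}

```text
time_s: 16.87
tool_pos: [0.573, -0.1085, 0.1792]
tool_rot: [-90.1, -64.9, -84.8]
force: [-0.3, 0.8, 0.1]
grip_width: 0.0594
```

```bash
cat >> h.py <<'E'
def held(cam="wrist"):
    """fit held cassette's near/top face plane & outline in wrist cam -> world"""
    ci=camera_info(cam);p,d=read_camera(cam);return p,cloud(d,ci)
E
python3 - <<'E'
from h import *
ob(); t=slotpose(0,.09); print(t[0],t[1].as_euler('xyz',degrees=True)); print(row(*t))
p,X=held(); save(p,"w9",s=1.2)
E
```

```text
t 16.87 p [ 0.573  -0.1085  0.1792] rpy [-90.12 -64.94 -84.77] F [-0.3  0.8  0.1] w 59.4 q [-12.  26. -14. 106.  63.  91. -47.]
[ 0.57361458 -0.10454743  0.17648371] [-90.44121639 -64.94126219 -84.10999443]
[-4.0, -2.3, 0.9, 0.3, -0.3, -0.0]
```

View pics/w9.png

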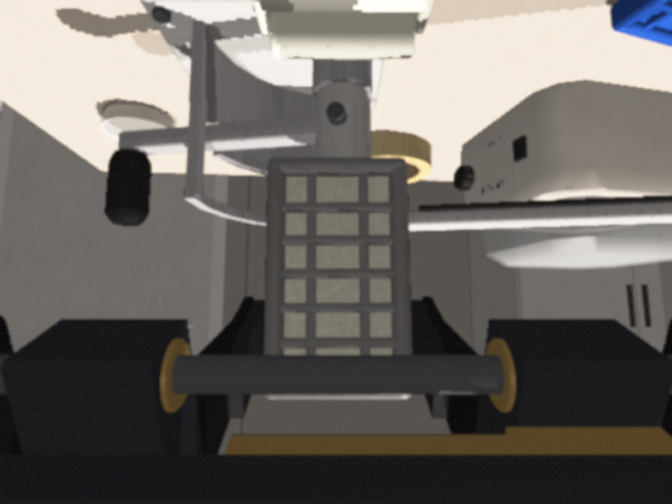

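```bash
cat >> h.py <<'E'
def heldfit(show=True,slot=None):
    p,X=held(); q0=X[150:250,240:325].reshape(-1,3); q0=q0[np.isfinite(q0).all(1)]
    m0=np.median(q0,0); q=q0[np.linalg.norm(q0-m0,axis=1)<.06]
    for _ in range(4):
        c=q.mean(0); n=np.linalg.svd(q-c,full_matrices=False)[2][2]; r=(q-c)@n; q=q[np.abs(r)<max(.0012,1.5*r.std())]
    if n[1]<0:n=-n
    # all pts near plane -> outline
    A=X[100:300,190:375].reshape(-1,3); A=A[(np.abs((A-c)@n)<.004)&(np.linalg.norm(A-c,axis=1)<.09)]
    u=np.array([*ex,0]); u=u-n*(u@n);u/=np.linalg.norm(u); v=np.cross(n,u)
    uv=np.stack([(A-c)@u,(A-c)@v],1)
    lo=A[:,2].min(); 
    # lateral edges regression
    b=[(uv[k,0].min(),uv[k,0].max(),s) for s in np.arange(uv[:,1].min(),uv[:,1].max(),.004) for k in [np.abs(uv[:,1]-s)<.003] if k.sum()>10]
    print('normal yaw',round(np.degrees(np.arctan2(-n[0],n[1])),2),'elev',round(np.degrees(np.arcsin(n[2])),2),'lowest z',round(np.percentile(A[:,2],0.3),4))
    b=np.array(b)
    sl=np.polyfit(b[:,2],b[:,0],1)[0],np.polyfit(b[:,2],b[:,1],1)[0]; print('side slopes deg',np.degrees(np.arctan(sl)),'width',np.median(b[:,1]-b[:,0]))
    mid=c+u*np.median((b[:,0]+b[:,1])/2)-n*.008
    mc=((mid[:2]-C)@ex,(mid[:2]-C)@ey); print('centre carrier x,y',np.round(mc,4),'slots y',np.round([-.068+.034*i for i in range(5)],3))
    return p
E
python3 - <<'E'
from h import *
heldfit()
E
```

```text
normal yaw 5.12 elev -0.18 lowest z 0.1074
side slopes deg [ 1.34162975 -1.79151928] width 0.05981961938032983
centre carrier x,y [-0.001  -0.0728] slots y [-0.068 -0.034  0.     0.034  0.068]
```

```bash
python3 - <<'E'
from h import *
k=dict(dx=.001,dy=.0008)
path([slotpose(0,.085,**k)],dv=3); path([slotpose(0,.085,**k),slotpose(0,.04,**k)],dv=10,tail=2)
E
```

```text
3
[[-2.5, 0.6, 0.2, 0.0, -0.1, -0.0], [-4.9, 1.2, 0.4, 0.0, -0.1, -0.0], [-7.4, 1.9, 0.6, 0.0, -0.2, -0.1]]
8
[[-7.4, 1.9, 0.6, 0.0, -0.2, -0.1], [-15.5, 5.7, 0.6, 0.0, -0.2, -0.1], [-24, 9.5, 0.6, 0.0, -0.2, -0.1], [-32, 13.3, 0.6, 0.0, -0.2, -0.1], [-40, 17.2, 0.6, 0.0, -0.2, -0.1], [-48, 21, 0.6, 0.0, -0.2, -0.1], [-48, 21, 0.6, 0.0, -0.2, -0.1], [-48, 21, 0.6, 0.0, -0.2, -0.1]]
```

Emit:
{"name": "move_arm", "arguments": {
  "moves": [
    [-2.5,0.6,0.2,0,-0.1,0],
    [-7.4,1.9,0.6,0,-0.2,0],
    [-15.5,5.7,0.6,0,-0.2,0],
    [-24,9.5,0.6,0,-0.2,0],
    [-32,13.3,0.6,0,-0.2,0],
    [-40,17.2,0.6,0,-0.2,0],
    [-48,21,0.6,0,-0.2,0],
    [-48,21,0.6,0,-0.2,0],
    [-48,21,0.6,0,-0.2,0]
  ]
}}

```text
time_s: 17.72
tool_pos: [0.5736, -0.1044, 0.1249]
tool_rot: [-91.2, -65.1, -83.4]
force: [0.6, -1.2, -0.7]
grip_width: 0.0597
```

```bash
python3 - <<'E'
from h import *
ob();heldfit()
k=dict(dx=.001,dy=.0008)
print(row(*slotpose(0,.04,**k)))
path([slotpose(0,.0,**k)],dv=5,tail=2)
E
```

```text
t 17.72 p [ 0.5736 -0.1044  0.1249] rpy [-91.18 -65.07 -83.4 ] F [ 0.6 -1.2 -0.7] w 59.7 q [-13.  31. -14. 106.  64.  89. -52.]
normal yaw 5.23 elev -0.4 lowest z 0.0532
side slopes deg [ 0.79008529 -2.26819878] width 0.05983273893782749
centre carrier x,y [-0.0013 -0.0709] slots y [-0.068 -0.034  0.     0.034  0.068]
[0.6, -1.0, 0.6, 0.1, 0.2, 0.1]
10
[[-4.5, 2.0, 0.1, 0.0, 0.0, 0.0], [-8.9, 4.0, 0.2, 0.0, 0.1, 0.0], [-13.4, 6.0, 0.4, 0.0, 0.1, 0.0], [-17.8, 7.9, 0.5, 0.0, 0.1, 0.1], [-22, 9.9, 0.6, 0.0, 0.1, 0.1], [-27, 11.9, 0.7, 0.1, 0.2, 0.1], [-31, 13.9, 0.8, 0.1, 0.2, 0.1], [-36, 15.9, 0.9, 0.1, 0.2, 0.1], [-36, 15.9, 0.9, 0.1, 0.2, 0.1], [-36, 15.9, 0.9, 0.1, 0.2, 0.1]]
```

```bash
cat >> h.py <<'E'
def ribs():
    p,X=held(); z=X[...,2]; v=(X[...,:2]-C)@ey; u=(X[...,:2]-C)@ex
    k=(z>.043)&(z<.05)&(np.abs(u)<.033)&(np.abs(v)<.1)
    vv=v[k]; 
    for r in [-.085,-.051,-.017,.017,.051,.085]:
        s=vv[np.abs(vv-r)<.0125]
        if len(s)>40: print('rib',r,len(s),'est',np.round(s.mean(),4),np.round([s.min(),s.max()],4))
    return p
E
python3 - <<'E'
from h import *
p=ribs(); save(p,"w10",s=1.4); heldfit(); ob()
E
```

```text
rib -0.085 737 est -0.0793 [-0.083  -0.0766]
rib -0.051 2090 est -0.0471 [-0.055  -0.0421]
rib -0.017 3680 est -0.0134 [-0.0216 -0.0079]
rib 0.017 5482 est 0.0191 [0.0116 0.0238]
normal yaw 5.23 elev -0.32 lowest z 0.0542
side slopes deg [ 0.99662213 -2.13782079] width 0.05976876864811706
centre carrier x,y [-0.0006 -0.0708] slots y [-0.068 -0.034  0.     0.034  0.068]
t 17.87 p [ 0.5742 -0.1042  0.1261] rpy [-90.83 -65.05 -83.72] F [-0.7 -0.3 -1.6] w 59.5 q [-13.  31. -14. 106.  64.  89. -52.]
```

View pics/w10.png

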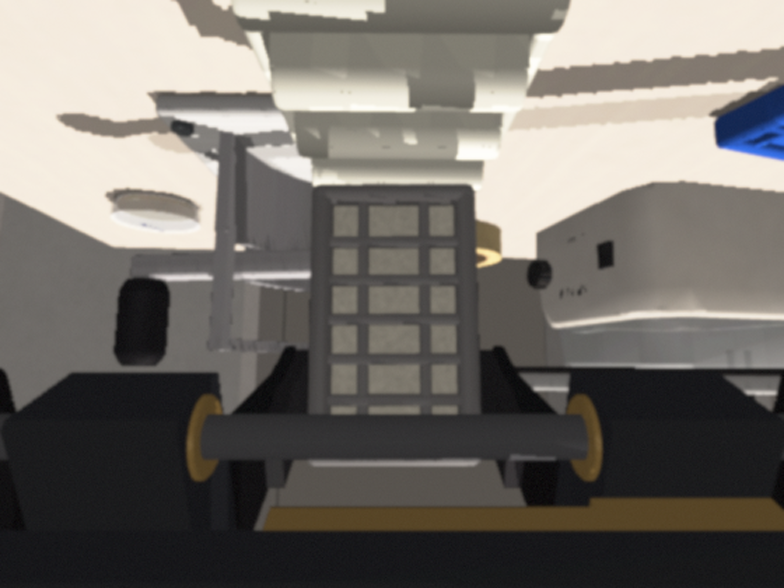

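```bash
sed -i 's/-n\*.008/-n*.0061/' h.py; python3 - <<'E'
from h import *
k=dict(dx=.001,dy=.0013)
path([slotpose(0,.035,**k),slotpose(0,.02,**k)],dv=5,tail=1)
E
```

```text
5
[[-4.6, 1.0, 0.4, 0.0, 0.2, 0.1], [-9.2, 3.1, 0.4, 0.0, 0.2, 0.1], [-13.7, 5.2, 0.5, 0.0, 0.2, 0.1], [-18.2, 7.4, 0.5, 0.0, 0.2, 0.1], [-18.2, 7.4, 0.5, 0.0, 0.2, 0.1]]
```

Emit:
{"name": "move_arm", "arguments": {
  "moves": [
    [-2.3,0,0.4,0,0.2,0.1],
    [-4.6,1,0.4,0,0.2,0.1],
    [-9.2,3.1,0.4,0,0.2,0.1],
    [-13.7,5.2,0.5,0,0.2,0.1],
    [-18.2,7.4,0.5,0,0.2,0.1],
    [-18.2,7.4,0.5,0,0.2,0.1]
  ]
}}

```text
time_s: 18.37
tool_pos: [0.5736, -0.1037, 0.1047]
tool_rot: [-90.8, -64.9, -83.9]
force: [0.1, -1.8, -1.1]
grip_width: 0.0598
```

```bash
python3 - <<'E'
from h import *
k=dict(dx=.001,dy=.0013)
ob(); heldfit(); print(row(*slotpose(0,.02,**k)))
path([slotpose(0,-.001,**k)],dv=4,tail=1)
E
```

```text
t 18.37 p [ 0.5736 -0.1037  0.1047] rpy [-90.77 -64.94 -83.87] F [ 0.1 -1.8 -1.1] w 59.8 q [-13.  33. -13. 106.  65.  88. -54.]
normal yaw 4.92 elev -0.09 lowest z 0.0439
side slopes deg [-1.20973778  0.79895312] width 0.05990374100100715
centre carrier x,y [-0.001  -0.0679] slots y [-0.068 -0.034  0.     0.034  0.068]
[1.2, -0.9, 0.8, 0.1, 0.1, 0.0]
6
[[-3.6, 1.6, 0.2, 0.0, 0.0, 0.0], [-7.1, 3.2, 0.4, 0.0, 0.0, 0.0], [-10.7, 4.8, 0.5, 0.1, 0.1, 0.0], [-14.3, 6.4, 0.7, 0.1, 0.1, 0.0], [-17.9, 8.0, 0.9, 0.1, 0.1, 0.0], [-17.9, 8.0, 0.9, 0.1, 0.1, 0.0]]
```

Emit:
{"name": "move_arm", "arguments": {
  "moves": [
    [-3.6,1.6,0.2,0,0,0],
    [-7.1,3.2,0.4,0,0,0],
    [-10.7,4.8,0.5,0,0,0],
    [-14.3,6.4,0.7,0,0,0],
    [-17.5,7.8,0.8,0,0,0],
    [-17.5,7.8,0.8,0,0,0]
  ]
}}

```text
time_s: 18.92
tool_pos: [0.5748, -0.1033, 0.0862]
tool_rot: [-90.6, -65.0, -84.0]
force: [0.2, -2.9, -2.0]
grip_width: 0.0593
```

```bash
python3 - <<'E'
from h import *
k=dict(dx=.001,dy=.0013)
ob(); heldfit(); print(row(*slotpose(0,.0,**k)))
p,d=read_camera("wrist");save(p,"w11",s=1.2)
E
```

```text
t 18.92 p [ 0.5748 -0.1033  0.0862] rpy [-90.61 -64.96 -84.02] F [ 0.2 -2.9 -2. ] w 59.3 q [-13.  35. -13. 106.  65.  87. -55.]
normal yaw 3.04 elev 76.96 lowest z 0.036
side slopes deg [ 5.19497269 23.43074041] width 0.05810057388691073
centre carrier x,y [ 0.0002 -0.0408] slots y [-0.068 -0.034  0.     0.034  0.068]
[0.2, -0.2, -0.3, 0.1, 0.0, -0.0]
```

View pics/w11.png

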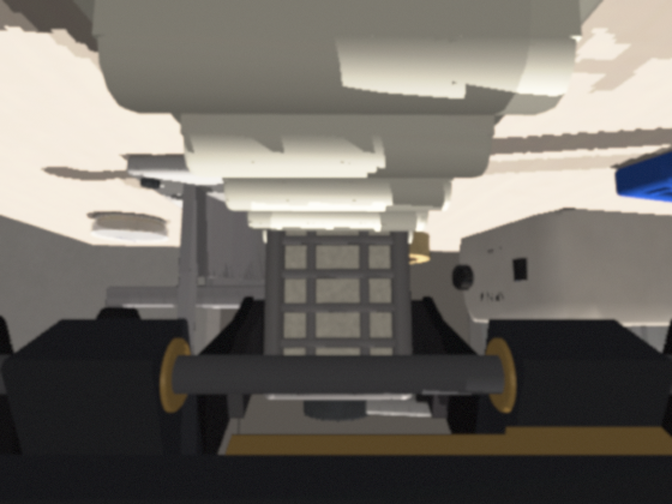

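It's in the slot with low forces. I'll press down gently to find the floor.

Emit:
{"name": "move_arm", "arguments": {
  "moves": [
    [-0.9,0.4,0,0,0,0],
    [-1.8,0.8,0,0,0,0],
    [-2.7,1.3,0,0,0,0],
    [-2.7,1.3,0,0,0,0]
  ]
}}

```text
time_s: 19.35
tool_pos: [0.5747, -0.1034, 0.086]
tool_rot: [-90.4, -65.2, -84.3]
force: [-2.6, -2.5, 6.8]
grip_width: 0.0594
```

Emit:
{"name": "move_arm", "arguments": {
  "moves": [
    [0,0,0,0,0,0],
    [0,0,0,0,0,0],
    [0,0,0,0,0,0],
    [0,0,0,0,0,0],
    [0,-5,0,0,0,0],
    [0,-20,0,0,0,0],
    [0,-45,0,0,0,0],
    [0,-80,0,0,0,0],
    [0,-115,0,0,0,0],
    [0,-150,0,0,0,0],
    [0,-180,0,0,0,0],
    [0,-180,0,0,0,0]
  ],
  "claw": 82
}}

```text
time_s: 20.35
tool_pos: [0.5601, 0.0688, 0.162]
tool_rot: [-90.0, -64.5, -84.0]
force: [0.3, 0.7, 0.5]
grip_width: 0.0821
```

```bash
python3 - <<'E'
from h import *
ob(); ci=camera_info("wrist");p,d=read_camera("wrist");save(p,"w12",s=1.2)
X=cloud(d,ci); u=(X[...,:2]-C)@ex; v=(X[...,:2]-C)@ey; z=X[...,2]
k=(np.abs(u)<.04)&(v>-.095)&(v<-.04)&(z>.055)&(z<.13)
w=np.stack([u[k],v[k],z[k]],1); print(len(w),np.percentile(w,[1,50,99],axis=0), w[:,2].max())
path([(np.array([.50,.28,.33]),RT(-90))],tail=1)
E
```

```text
t 20.35 p [0.5601 0.0688 0.162 ] rpy [-90.01 -64.51 -83.98] F [0.3 0.7 0.5] w 82.1 q [-24.  35. -19.  95.  57. 102. -53.]
3472 [[-0.02939814 -0.06788129  0.05540067]
 [ 0.00035875 -0.0600193   0.08510827]
 [ 0.02934198 -0.05697035  0.11318789]] 0.11341815155685449
11
[[5.9, -27, -3.8, -0.3, 0.5, 6.5], [11.7, -54, -7.6, -0.6, 1.1, 12.9], [17.6, -81, -11.4, -1.0, 1.6, 19.4], [24, -108, -15.2, -1.3, 2.1, 26], [29, -135, -19.1, -1.6, 2.6, 32], [35, -162, -23, -1.9, 3.2, 39], [41, -190, -27, -2.3, 3.7, 45], [47, -217, -30, -2.6, 4.2, 52], [53, -244, -34, -2.9, 4.7, 58], [59, -271, -38, -3.2, 5.3, 65], [59, -271, -38, -3.2, 5.3, 65]]
```

View pics/w12.png

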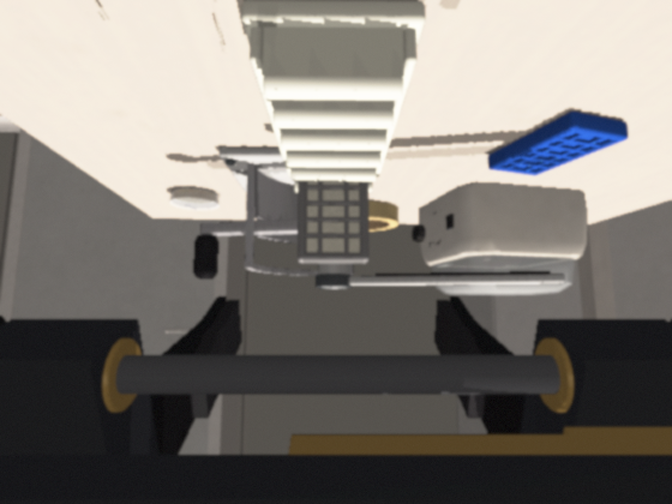

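Cassette 1 is seated, with its top at 113 mm and centred in the slot. Next I'll look at the cassettes again.

Emit:
{"name": "move_arm", "arguments": {
  "moves": [
    [5.9,-27,-3.8,-0.3,0.5,6.5],
    [11.7,-54,-7.6,-0.6,1.1,12.9],
    [17.6,-81,-11.4,-1,1.6,19.4],
    [24,-108,-15.2,-1.3,2.1,26],
    [29,-135,-19.1,-1.6,2.6,32],
    [35,-162,-23,-1.9,3.2,39],
    [41,-190,-27,-2.3,3.7,45],
    [47,-217,-30,-2.6,4.2,52],
    [53,-244,-34,-2.9,4.7,58],
    [59,-271,-38,-3.2,5.3,65],
    [59,-271,-38,-3.2,5.3,65],
    [59,-271,-38,-3.2,5.3,65]
  ],
  "claw": 86
}}

```text
time_s: 21.4
tool_pos: [0.5021, 0.2738, 0.3294]
tool_rot: [-90.0, -0.0, -90.6]
force: [-0.0, -0.6, 0.1]
grip_width: 0.0861
```

```bash
cat >> h.py <<'E'
def survey():
    p,o=cass()
    for c,s,a,b in o: print(np.round(c,4),np.round(s,4),round(a,1),b)
    return p
E
python3 - <<'E'
from h import *
ob(); survey()
E
```

```text
t 21.4 p [0.5021 0.2738 0.3294] rpy [-8.996e+01 -1.000e-02 -9.055e+01] F [-0.  -0.6  0.1] w 86.1 q [ -5.   9. -29.  85.   4.  87. -35.]
[0.4412 0.419 ] [0.1004 0.0601] 80.0 [ 203    0   59   93 4429]
[0.5669 0.4203] [0.1001 0.0602] 99.8 [ 304    0   60   91 4372]
[0.4116 0.2831] [0.1002 0.0603] 91.3 [ 188  119   51   76 3437]
[0.4166 0.136 ] [0.1001 0.0604] 98.7 [ 197  224   54   69 2703]
```

```bash
python3 - <<'E'
from h import *
c,a=[.5669,.4203],99.8
path([pickpose(c,a,.07),pickpose(c,a,.03)],tail=2)
E
```

```text
12
[[-11.5, 31, 9.3, -0.3, -1.3, 3.1], [-23, 62, 18.7, -0.5, -2.5, 6.3], [-34, 92, 28, -0.8, -3.8, 9.4], [-46, 123, 37, -1.1, -5.1, 12.5], [-58, 154, 47, -1.3, -6.3, 15.6], [-69, 185, 56, -1.6, -7.6, 18.8], [-80, 216, 65, -1.9, -8.9, 22], [-92, 247, 75, -2.1, -10.1, 25], [-100, 265, 73, -2.1, -10.1, 25], [-109, 283, 72, -2.1, -10.1, 25], [-109, 283, 72, -2.1, -10.1, 25], [-109, 283, 72, -2.1, -10.1, 25]]
```

Emit:
{"name": "move_arm", "arguments": {
  "moves": [
    [-11.5,31,9.3,-0.3,-1.3,3.1],
    [-23,62,18.7,-0.5,-2.5,6.3],
    [-34,92,28,-0.8,-3.8,9.4],
    [-46,123,37,-1.1,-5.1,12.5],
    [-58,154,47,-1.3,-6.3,15.6],
    [-69,185,56,-1.6,-7.6,18.8],
    [-80,216,65,-1.9,-8.9,22],
    [-92,247,75,-2.1,-10.1,25],
    [-100,265,73,-2.1,-10.1,25],
    [-109,283,72,-2.1,-10.1,25],
    [-109,283,72,-2.1,-10.1,25],
    [-109,283,72,-2.1,-10.1,25]
  ]
}}

```text
time_s: 22.45
tool_pos: [0.571, 0.3847, 0.0427]
tool_rot: [-90.3, 25.1, -80.1]
force: [0.7, 0.1, 0.1]
grip_width: 0.0855
```

```bash
python3 - <<'E'
from h import *
ob(); c,a=[.5669,.4203],99.8
path([pickpose(c,a,0,ztip=.0065)],dv=8,tail=3)
E
```

```text
t 22.45 p [0.571  0.3847 0.0427] rpy [-90.29  25.12 -80.11] F [0.7 0.1 0.1] w 85.5 q [  1.  32. -31.  96. -11.  50.  -9.]
7
[[0.7, 6.9, 0.5, 0.1, 0.0, -0.0], [1.4, 13.8, 1.1, 0.2, 0.0, -0.1], [2.2, 21, 1.6, 0.2, 0.1, -0.1], [2.9, 28, 2.2, 0.3, 0.1, -0.1], [2.9, 28, 2.2, 0.3, 0.1, -0.1], [2.9, 28, 2.2, 0.3, 0.1, -0.1], [2.9, 28, 2.2, 0.3, 0.1, -0.1]]
```

Emit:
{"name": "move_arm", "arguments": {
  "moves": [
    [0.7,7,0.5,0,0,0],
    [1.4,14,1,0,0,0],
    [2.2,21,1.5,0.2,0,0],
    [2.9,28,2,0.2,0,0],
    [2.9,28,2,0.2,0,0],
    [2.9,28,2,0.2,0,0]
  ]
}}

```text
time_s: 22.95
tool_pos: [0.574, 0.3939, 0.0186]
tool_rot: [-89.8, 25.2, -80.1]
force: [0.9, -0.3, 0.3]
grip_width: 0.0859
```

Emit:
{"name": "move_arm", "arguments": {
  "moves": [
    [0,0,0,0,0,0],
    [0,0,0,0,0,0],
    [0,0,0,0,0,0],
    [0,0,0,0,0,0],
    [0,0,0,0,0,0],
    [0,0,0,0,0,0]
  ],
  "claw": 45
}}

```text
time_s: 23.45
tool_pos: [0.5744, 0.3938, 0.0192]
tool_rot: [-89.7, 25.2, -80.2]
force: [-1.0, -0.3, 1.7]
grip_width: 0.0595
```

```bash
python3 - <<'E'
from h import *
c,a=[.5669,.4203],99.8
gripped(c,a)
p,R=pose(); t=slotpose(1,.09); mid=(np.array([.56,.20,.23]),t[1])
print(t[0])
path([(p+[0,0,.10],R),mid],tail=1)
E
```

```text
t 23.45 p [0.5744 0.3938 0.0192] rpy [-89.72  25.17 -80.15] F [-1.  -0.3  1.7] w 59.5 q [ -1.  34. -31.  96. -10.  47. -10.]
want [0.5714 0.394  0.0175] jaw off 0.003
[ 0.57010828 -0.06866569  0.17934979]
18
[[-14.2, -30, 0.1, 0.0, 0.0, 0.0], [-28, -60, 0.3, 0.0, 0.0, 0.0], [-42, -90, 0.4, 0.0, 0.0, 0.0], [-34, -103, -2.9, -0.1, 0.3, -6.4], [-25, -116, -6.2, -0.2, 0.6, -12.9], [-16.1, -129, -9.5, -0.4, 0.9, -19.3], [-7.2, -142, -12.8, -0.5, 1.2, -26], [1.6, -155, -16.2, -0.6, 1.5, -32], [10.4, -168, -19.5, -0.7, 1.8, -39], [19.2, -181, -23, -0.9, 2.1, -45], [28, -194, -26, -1.0, 2.4, -51], [37, -207, -29, -1.1, 2.7, -58], [46, -220, -33, -1.2, 3.0, -64], [54, -232, -36, -1.4, 3.3, -71], [63, -245, -39, -1.5, 3.6, -77], [72, -258, -43, -1.6, 3.9, -84], [81, -271, -46, -1.7, 4.2, -90], [81, -271, -46, -1.7, 4.2, -90]]
```

Emit:
{"name": "move_arm", "arguments": {
  "moves": [
    [-14.2,-30,0.1,0,0,0],
    [-28,-60,0.3,0,0,0],
    [-42,-90,0.4,0,0,0],
    [-34,-103,-2.9,-0.1,0.3,-6.4],
    [-25,-116,-6.2,-0.2,0.6,-12.9],
    [-16,-129,-9.5,-0.4,0.9,-19.3],
    [-7.2,-142,-12.8,-0.5,1.2,-26],
    [1.6,-155,-16.2,-0.6,1.5,-32],
    [10.4,-168,-19.5,-0.7,1.8,-39],
    [19,-181,-23,-0.9,2.1,-45],
    [28,-194,-26,-1,2.4,-51],
    [37,-207,-29,-1.1,2.7,-58],
    [46,-220,-33,-1.2,3,-64],
    [54,-232,-36,-1.4,3.3,-71],
    [63,-245,-39,-1.5,3.6,-77],
    [72,-258,-43,-1.6,3.9,-84],
    [81,-271,-46,-1.7,4.2,-90],
    [81,-271,-46,-1.7,4.2,-90],
    [81,-271,-46,-1.7,4.2,-90]
  ]
}}

```text
time_s: 25.03
tool_pos: [0.5597, 0.2007, 0.2278]
tool_rot: [-90.1, -64.8, -84.2]
force: [0.2, 0.1, -0.7]
grip_width: 0.0598
```

```bash
python3 - <<'E'
from h import *
ob()
t=slotpose(1,.06,dx=.001,dy=.0013);path([t],dv=32,tail=2)
E
```

```text
t 25.03 p [0.5597 0.2007 0.2278] rpy [-90.11 -64.77 -84.19] F [ 0.2  0.1 -0.7] w 59.8 q [-40.  38. -11.  79.  51. 112. -48.]
11
[[4.8, 31, -1.7, -0.0, 0.0, -0.0], [9.6, 61, -3.4, -0.0, 0.0, -0.0], [14.4, 92, -5.1, -0.0, 0.0, -0.0], [19.2, 122, -6.8, -0.0, 0.1, -0.0], [24, 153, -8.5, -0.0, 0.1, -0.0], [29, 184, -10.2, -0.0, 0.1, -0.0], [34, 214, -11.9, -0.0, 0.1, -0.0], [38, 245, -13.6, -0.0, 0.1, -0.0], [43, 276, -15.4, -0.0, 0.1, -0.1], [43, 276, -15.4, -0.0, 0.1, -0.1], [43, 276, -15.4, -0.0, 0.1, -0.1]]
```

Emit:
{"name": "move_arm", "arguments": {
  "moves": [
    [4.8,31,-1.7,0,0,0],
    [9.6,61,-3.4,0,0,0],
    [14.4,92,-5.1,0,0,0],
    [19.2,122,-6.8,0,0,0],
    [24,153,-8.5,0,0,0],
    [29,184,-10.2,0,0,0],
    [34,214,-11.9,0,0,0],
    [38,245,-13.6,0,0,0],
    [41,263,-15,0,0,0],
    [43,274,-15.4,0,0,0],
    [43,276,-15.4,0,0,0],
    [43,276,-15.4,0,0,0],
    [43,276,-15.4,0,0,0]
  ]
}}

```text
time_s: 26.12
tool_pos: [0.5721, -0.0662, 0.1516]
tool_rot: [-89.5, -64.7, -84.7]
force: [-0.7, 0.9, -0.2]
grip_width: 0.0597
```

```bash
python3 - <<'E'
from h import *
ob(); k=dict(dx=.001,dy=.0013)
print(row(*slotpose(1,.06,**k)))
p=heldfit(); ribs(); save(p,"w13",s=1.2)
path([slotpose(1,.035,**k)],dv=6,tail=2)
E
```

```text
t 26.12 p [ 0.5721 -0.0662  0.1516] rpy [-89.49 -64.71 -84.7 ] F [-0.7  0.9 -0.2] w 59.7 q [-24.  29.  -5. 105.  59.  89. -49.]
[-1.7, 1.8, -1.2, -0.1, -0.1, -0.1]
normal yaw 5.71 elev -0.24 lowest z 0.0768
side slopes deg [ 0.89643087 -2.11649582] width 0.059739007169203315
centre carrier x,y [ 0.001  -0.0323] slots y [-0.068 -0.034  0.     0.034  0.068]
rib -0.051 2195 est -0.0518 [-0.0635 -0.0422]
rib -0.017 2188 est -0.0133 [-0.02   -0.0082]
rib 0.017 3846 est 0.0203 [0.0126 0.0258]
7
[[-4.8, 2.5, -0.2, -0.0, -0.0, -0.0], [-9.6, 5.1, -0.5, -0.1, -0.0, -0.0], [-14.4, 7.6, -0.7, -0.1, -0.0, -0.1], [-19.2, 10.1, -1.0, -0.1, -0.0, -0.1], [-24, 12.6, -1.2, -0.2, -0.0, -0.1], [-24, 12.6, -1.2, -0.2, -0.0, -0.1], [-24, 12.6, -1.2, -0.2, -0.0, -0.1]]
```

View pics/w13.png

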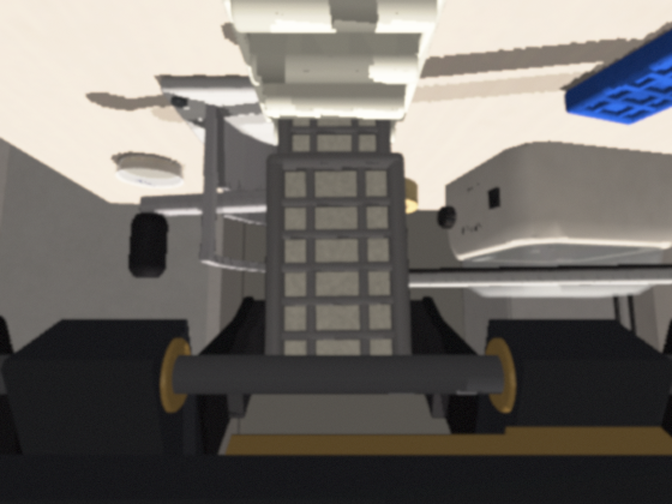

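Emit:
{"name": "move_arm", "arguments": {
  "moves": [
    [-4.8,2.5,-0.5,-0.1,0,0],
    [-9.6,5.1,-0.8,-0.1,0,0],
    [-14.4,7.6,-1.2,-0.2,0,0],
    [-19.2,10.1,-1.2,-0.2,0,0],
    [-24,12.6,-1.2,-0.2,0,-0.1],
    [-24,12.6,-1.2,-0.2,0,-0.1],
    [-24,12.6,-1.2,-0.2,0,-0.1]
  ]
}}

```text
time_s: 26.8
tool_pos: [0.57, -0.0697, 0.1236]
tool_rot: [-90.1, -65.0, -84.4]
force: [-0.1, 0.1, -0.9]
grip_width: 0.0594
```

```bash
python3 - <<'E'
from h import *
ob(); k=dict(dx=.001,dy=.0013)
print(row(*slotpose(1,.035,**k)))
p=heldfit(); 
path([slotpose(1,.033,**k),slotpose(1,.0,**k)],dv=5,tail=2)
E
```

```text
t 26.8 p [ 0.57   -0.0697  0.1236] rpy [-90.12 -64.99 -84.42] F [-0.1  0.1 -0.9] w 59.4 q [-24.  32.  -4. 105.  59.  87. -51.]
[-0.3, -2.4, 1.2, 0.2, 0.0, 0.2]
normal yaw 5.5 elev -0.6 lowest z 0.0487
side slopes deg [ 1.5863615  -2.74518147] width 0.05978250465328069
centre carrier x,y [-0.0016 -0.0357] slots y [-0.068 -0.034  0.     0.034  0.068]
10
[[-2.5, -1.3, 1.0, 0.2, -0.0, 0.1], [-6.7, 0.7, 1.0, 0.2, -0.0, 0.1], [-11.0, 2.7, 1.0, 0.2, -0.0, 0.1], [-15.3, 4.7, 1.0, 0.2, -0.0, 0.1], [-19.5, 6.7, 1.0, 0.2, -0.0, 0.1], [-24, 8.7, 1.0, 0.2, -0.0, 0.1], [-28, 10.7, 1.0, 0.2, -0.0, 0.1], [-32, 12.7, 1.0, 0.2, -0.0, 0.1], [-32, 12.7, 1.0, 0.2, -0.0, 0.1], [-32, 12.7, 1.0, 0.2, -0.0, 0.1]]
```

Emit:
{"name": "move_arm", "arguments": {
  "moves": [
    [0,-1.5,1,0.2,0,0.1],
    [-0.3,-2.3,1,0.2,0,0.1],
    [-2.5,-1.3,1,0.2,0,0.1],
    [-6.7,0.7,1,0.2,0,0.1],
    [-11,2.7,1,0.2,0,0.1],
    [-15.3,4.7,1,0.2,0,0.1],
    [-19.5,6.7,1,0.2,0,0.1],
    [-19.5,6.7,1,0.2,0,0.1]
  ]
}}

```text
time_s: 27.52
tool_pos: [0.5705, -0.0676, 0.1023]
tool_rot: [-90.0, -64.9, -84.3]
force: [0.8, -1.6, -1.1]
grip_width: 0.0593
```

```bash
python3 - <<'E'
from h import *
ob(); k=dict(dx=.001,dy=.0013)
path([slotpose(1,.0,**k)],dv=5,tail=2)
E
```

```text
t 27.52 p [ 0.5705 -0.0676  0.1023] rpy [-90.02 -64.87 -84.34] F [ 0.8 -1.6 -1.1] w 59.3 q [-24.  33.  -4. 105.  59.  86. -53.]
5
[[-4.0, 1.8, 0.2, 0.0, 0.0, 0.0], [-7.9, 3.5, 0.4, 0.0, 0.0, 0.0], [-11.9, 5.3, 0.5, 0.0, 0.1, 0.0], [-11.9, 5.3, 0.5, 0.0, 0.1, 0.0], [-11.9, 5.3, 0.5, 0.0, 0.1, 0.0]]
```

Emit:
{"name": "move_arm", "arguments": {
  "moves": [
    [-4,1.8,0.2,0,0,0],
    [-7.9,3.5,0.4,0,0,0],
    [-11,5,0.5,0,0,0],
    [-12.5,5.6,0.5,0,0,0],
    [-14,6.2,0.5,0,0,0],
    [-14,6.2,0.5,0,0,0]
  ]
}}

```text
time_s: 28.02
tool_pos: [0.5713, -0.0675, 0.0892]
tool_rot: [-89.7, -65.0, -84.7]
force: [-1.2, -1.9, 3.2]
grip_width: 0.0592
```

Emit:
{"name": "move_arm", "arguments": {
  "moves": [
    [-0.9,0.4,0,0,0,0],
    [-1.3,0.6,0,0,0,0],
    [-1.3,0.6,0,0,0,0]
  ]
}}

```text
time_s: 28.27
tool_pos: [0.5713, -0.0676, 0.0891]
tool_rot: [-89.6, -65.1, -84.8]
force: [-3.2, -0.1, 7.6]
grip_width: 0.0596
```

Emit:
{"name": "move_arm", "arguments": {
  "moves": [
    [0,0,0,0,0,0],
    [0,0,0,0,0,0],
    [0,0,0,0,0,0],
    [0,0,0,0,0,0],
    [0,-5,0,0,0,0],
    [0,-20,0,0,0,0],
    [0,-45,0,0,0,0],
    [0,-80,0,0,0,0],
    [0,-115,0,0,0,0],
    [0,-145,0,0,0,0],
    [0,-145,0,0,0,0]
  ],
  "claw": 82
}}

```text
time_s: 29.18
tool_pos: [0.5591, 0.0732, 0.1502]
tool_rot: [-89.3, -64.4, -84.4]
force: [-0.1, 0.6, -0.7]
grip_width: 0.0822
```

```bash
cat >> h.py <<'E'
def seated():
    ci=camera_info("wrist");p,d=read_camera("wrist")
    X=cloud(d,ci); u=(X[...,:2]-C)@ex; v=(X[...,:2]-C)@ey; z=X[...,2]
    for i in range(5):
        s=-.068+.034*i; k=(np.abs(u)<.04)&(np.abs(v-s)<.014)&(z>.055)&(z<.14)
        if k.sum()>80: print('slot',i,k.sum(),'u',np.round(np.percentile(u[k],[1,99]),4),'v',np.round(np.percentile(v[k],[1,50,99]),4),'ztop',np.round(np.percentile(z[k],[99,100]),4))
    return p
E
python3 - <<'E'
from h import *
ob(); p=seated(); save(p,"w14",s=1.2)
path([(np.array([.50,.28,.33]),RT(-90))],tail=1)
E
```

```text
t 29.18 p [0.5591 0.0732 0.1502] rpy [-89.27 -64.42 -84.44] F [-0.1  0.6 -0.7] w 82.2 q [-32.  35.  -9.  96.  53.  98. -52.]
slot 0 169 u [-0.028   0.0276] v [-0.0662 -0.0604 -0.0578] ztop [0.1133 0.1133]
slot 1 4125 u [-0.0296  0.0287] v [-0.0315 -0.0259 -0.0229] ztop [0.1132 0.1133]
11
[[7.1, -27, -3.6, -0.4, 0.5, 6.4], [14.2, -54, -7.1, -0.7, 1.1, 12.9], [21, -82, -10.7, -1.1, 1.6, 19.3], [28, -109, -14.3, -1.5, 2.1, 26], [35, -136, -17.8, -1.8, 2.6, 32], [42, -163, -21, -2.2, 3.2, 39], [50, -190, -25, -2.5, 3.7, 45], [57, -218, -28, -2.9, 4.2, 52], [64, -245, -32, -3.3, 4.7, 58], [71, -272, -36, -3.6, 5.3, 64], [71, -272, -36, -3.6, 5.3, 64]]
```

View pics/w14.png

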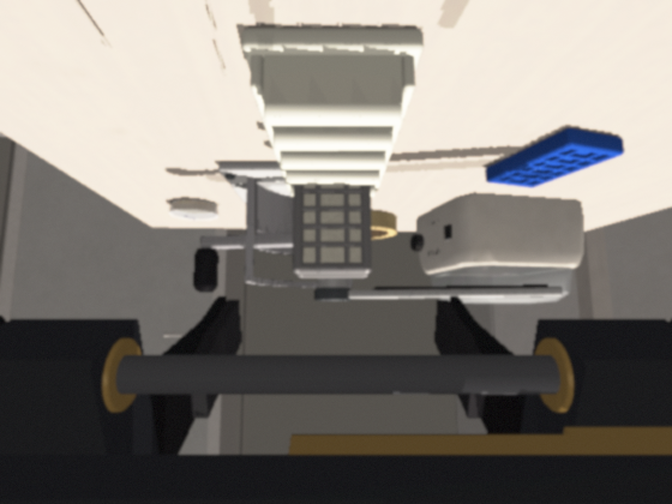

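Cassette 2 is seated, with its top at 113 mm. On to the third.

Emit:
{"name": "move_arm", "arguments": {
  "moves": [
    [7,-27,-3.6,-0.4,0.5,6.4],
    [14,-54,-7.1,-0.7,1.1,12.9],
    [21,-82,-10.7,-1.1,1.6,19.3],
    [28,-109,-14.3,-1.5,2.1,26],
    [35,-136,-17.8,-1.8,2.6,32],
    [42,-163,-21,-2.2,3.2,39],
    [50,-190,-25,-2.5,3.7,45],
    [57,-218,-28,-2.9,4.2,52],
    [64,-245,-32,-3.3,4.7,58],
    [71,-272,-36,-3.6,5.3,64],
    [71,-272,-36,-3.6,5.3,64],
    [71,-272,-36,-3.6,5.3,64]
  ],
  "claw": 86
}}

```text
time_s: 30.23
tool_pos: [0.5014, 0.2739, 0.3295]
tool_rot: [-89.9, -0.8, -90.5]
force: [-0.7, -0.4, -0.3]
grip_width: 0.086
```

```bash
python3 - <<'E'
from h import *
ob(); survey()
c,a=[.4412,.4190],80
path([pickpose(c,a,.07),pickpose(c,a,.03)],tail=2)
E
```

```text
t 30.23 p [0.5014 0.2739 0.3295] rpy [-89.91  -0.84 -90.53] F [-0.7 -0.4 -0.3] w 86.0 q [-17.   8. -17.  85.   3.  88. -34.]
[0.441  0.4185] [0.0992 0.0604] 80.0 [ 203    0   59   89 4332]
[0.4116 0.2832] [0.1001 0.0602] 91.0 [ 188  115   52   77 3471]
[0.4165 0.1359] [0.1    0.0607] 98.9 [ 197  221   54   69 2688]
12
[[-11.6, 31, -8.8, 0.3, 1.2, 3.2], [-23, 61, -17.5, 0.5, 2.3, 6.5], [-35, 92, -26, 0.8, 3.5, 9.7], [-47, 123, -35, 1.0, 4.7, 12.9], [-58, 153, -44, 1.3, 5.9, 16.2], [-70, 184, -52, 1.5, 7.0, 19.4], [-82, 215, -61, 1.8, 8.2, 23], [-93, 246, -70, 2.1, 9.4, 26], [-102, 264, -69, 2.1, 9.4, 26], [-110, 282, -67, 2.1, 9.4, 26], [-110, 282, -67, 2.1, 9.4, 26], [-110, 282, -67, 2.1, 9.4, 26]]
```

Emit:
{"name": "move_arm", "arguments": {
  "moves": [
    [-11.6,31,-8.8,0.3,1.2,3.2],
    [-23,61,-17.5,0.5,2.3,6.5],
    [-35,92,-26,0.8,3.5,9.7],
    [-47,123,-35,1,4.7,12.9],
    [-58,153,-44,1.3,5.9,16.2],
    [-70,184,-52,1.5,7,19.4],
    [-82,215,-61,1.8,8.2,23],
    [-93,246,-70,2.1,9.4,26],
    [-102,264,-69,2.1,9.4,26],
    [-110,282,-67,2.1,9.4,26],
    [-110,282,-67,2.1,9.4,26],
    [-110,282,-67,2.1,9.4,26]
  ]
}}

```text
time_s: 31.28
tool_pos: [0.4321, 0.3812, 0.0423]
tool_rot: [-90.3, 25.1, -100.0]
force: [0.0, 0.9, 0.2]
grip_width: 0.0864
```

```bash
python3 - <<'E'
from h import *
ob(); c,a=[.4412,.4190],80
path([pickpose(c,a,0,ztip=.0065)],dv=8,tail=3)
p,d=read_camera("wrist"); save(p,"w15",s=1.2)
E
```

```text
t 31.28 p [0.4321 0.3812 0.0423] rpy [-90.28  25.06 -99.95] F [0.  0.9 0.2] w 86.4 q [-14.  12. -20. 121. -26.  34. -23.]
7
[[-0.0, 7.1, 0.6, 0.1, 0.0, -0.0], [-0.0, 14.2, 1.3, 0.1, 0.0, -0.0], [-0.0, 21, 1.9, 0.2, 0.0, -0.0], [-0.0, 28, 2.5, 0.3, 0.0, -0.1], [-0.0, 28, 2.5, 0.3, 0.0, -0.1], [-0.0, 28, 2.5, 0.3, 0.0, -0.1], [-0.0, 28, 2.5, 0.3, 0.0, -0.1]]
```

View pics/w15.png

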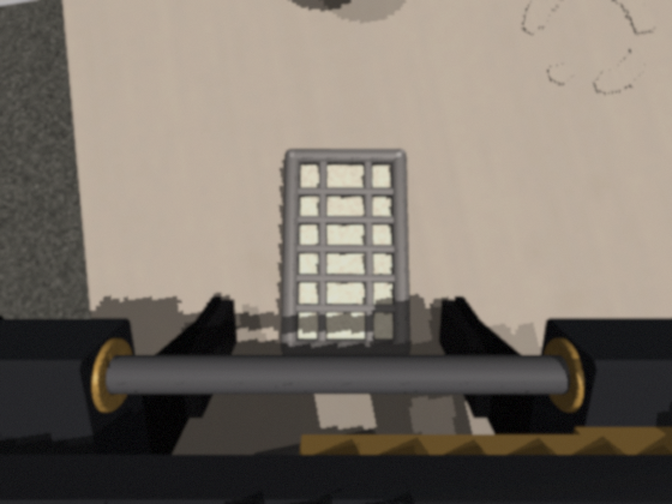

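Emit:
{"name": "move_arm", "arguments": {
  "moves": [
    [0,7,0.6,0,0,0],
    [0,14,1.2,0,0,0],
    [0,21,1.9,0.2,0,0],
    [0,28,2.5,0.2,0,0],
    [0.3,29,2.5,0.2,0,0],
    [0.3,29,2.5,0.2,0,0]
  ]
}}

```text
time_s: 31.83
tool_pos: [0.4386, 0.3933, 0.0178]
tool_rot: [-89.9, 25.2, -100.0]
force: [-0.0, -0.1, -0.1]
grip_width: 0.086
```

Emit:
{"name": "move_arm", "arguments": {
  "moves": [
    [0,0,0,0,0,0],
    [0,0,0,0,0,0],
    [0,0,0,0,0,0],
    [0,0,0,0,0,0],
    [0,0,0,0,0,0],
    [0,0,0,0,0,0]
  ],
  "claw": 45
}}

```text
time_s: 32.33
tool_pos: [0.4392, 0.3933, 0.0187]
tool_rot: [-89.8, 25.3, -100.0]
force: [-0.3, 0.1, 1.5]
grip_width: 0.0591
```

```bash
python3 - <<'E'
from h import *
c,a=[.4412,.419],80
gripped(c,a)
p,R=pose(); t=slotpose(2,.09); mid=(np.array([.56,.20,.23]),t[1])
print(t[0])
path([(p+[0.02,-.03,.10],R),mid],tail=1)
E
```

```text
t 32.33 p [0.4392 0.3933 0.0187] rpy [-89.77  25.27 -99.96] F [-0.3  0.1  1.5] w 59.1 q [-15.  15. -20. 120. -26.  30. -23.]
want [0.4366 0.3928 0.0175] jaw off 0.0025
[ 0.56696494 -0.03532296  0.17767389]
19
[[-6.4, -34, 8.4, 0.0, 0.0, 0.0], [-12.7, -68, 16.9, 0.0, 0.0, 0.0], [-19.1, -102, 25, 0.0, 0.0, 0.0], [-13.6, -112, 34, 0.4, -1.1, -6.0], [-8.1, -123, 42, 0.8, -2.2, -11.9], [-2.7, -134, 51, 1.1, -3.3, -17.9], [2.8, -144, 60, 1.5, -4.4, -24], [8.3, -155, 68, 1.9, -5.5, -30], [13.8, -166, 77, 2.3, -6.6, -36], [19.2, -177, 85, 2.7, -7.7, -42], [25, -188, 94, 3.0, -8.8, -48], [30, -198, 102, 3.4, -9.9, -54], [36, -209, 111, 3.8, -10.9, -60], [41, -220, 119, 4.2, -12.0, -66], [47, -230, 128, 4.6, -13.1, -72], [52, -241, 136, 5.0, -14.2, -77], [58, -252, 145, 5.3, -15.3, -83], [63, -263, 154, 5.7, -16.4, -89], [63, -263, 154, 5.7, -16.4, -89]]
```

Emit:
{"name": "move_arm", "arguments": {
  "moves": [
    [-6.4,-34,8.4,0,0,0],
    [-12.7,-68,16.9,0,0,0],
    [-19,-102,25,0,0,0],
    [-13.6,-112,34,0.4,-1.1,-6],
    [-8,-123,42,0.8,-2.2,-11.9],
    [-2.7,-134,51,1.1,-3.3,-17.9],
    [2.8,-144,60,1.5,-4.4,-24],
    [8.3,-155,68,1.9,-5.5,-30],
    [13.8,-166,77,2.3,-6.6,-36],
    [19,-177,85,2.7,-7.7,-42],
    [25,-188,94,3,-8.8,-48],
    [30,-198,102,3.4,-9.9,-54],
    [36,-209,111,3.8,-10.9,-60],
    [41,-220,119,4.2,-12,-66],
    [47,-230,128,4.6,-13.1,-72],
    [52,-241,136,5,-14.2,-77],
    [58,-252,145,5.3,-15.3,-83],
    [63,-263,154,5.7,-16.4,-89],
    [63,-263,154,5.7,-16.4,-89],
    [63,-263,154,5.7,-16.4,-89]
  ]
}}

```text
time_s: 34.0
tool_pos: [0.56, 0.2003, 0.2279]
tool_rot: [-90.1, -64.3, -84.3]
force: [0.9, -0.5, -0.9]
grip_width: 0.0595
```

```bash
python3 - <<'E'
from h import *
ob()
p,d=read_camera("wrist"); save(p,"w16",s=1.2)
t=slotpose(2,.06,dx=.001,dy=.0013);path([t],dv=32,tail=2)
E
```

```text
t 34.0 p [0.56   0.2003 0.2279] rpy [-90.12 -64.31 -84.29] F [ 0.9 -0.5 -0.9] w 59.5 q [-41.  38.  -8.  79.  49. 111. -47.]
10
[[3.5, 31, -1.9, 0.0, -0.0, -0.1], [7.1, 62, -3.8, 0.0, -0.0, -0.1], [10.6, 92, -5.8, 0.0, -0.0, -0.2], [14.2, 123, -7.7, 0.0, -0.0, -0.3], [17.7, 154, -9.6, 0.0, -0.0, -0.3], [21, 185, -11.5, 0.0, -0.0, -0.4], [25, 215, -13.4, 0.0, -0.0, -0.4], [28, 246, -15.4, 0.0, -0.0, -0.5], [28, 246, -15.4, 0.0, -0.0, -0.5], [28, 246, -15.4, 0.0, -0.0, -0.5]]
```

View pics/w16.png

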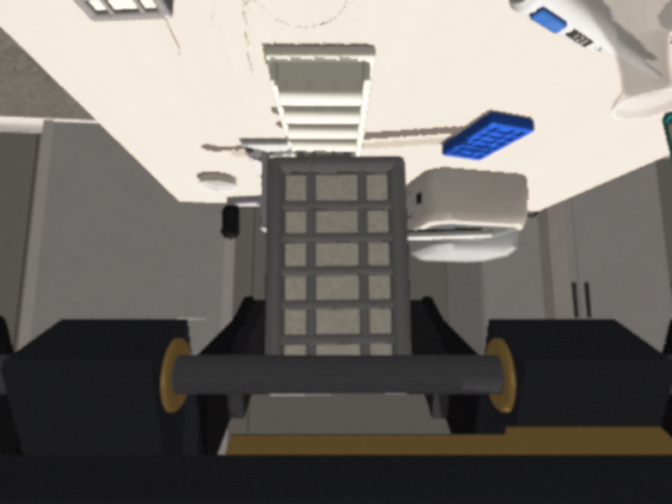

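Emit:
{"name": "move_arm", "arguments": {
  "moves": [
    [3.5,31,-1.9,0,0,0],
    [7,62,-3.8,0,0,0],
    [10.6,92,-5.8,0,0,0],
    [14.2,123,-7.7,0,0,0],
    [17.7,154,-9.6,0,0,0],
    [21,185,-11.5,0,0,0],
    [24.5,212,-13.4,0,0,0],
    [27,232,-15,0,0,-0.5],
    [28,243,-15.4,0,0,-0.5],
    [28,246,-15.4,0,0,-0.5],
    [28,246,-15.4,0,0,-0.5],
    [28,246,-15.4,0,0,-0.5]
  ]
}}

```text
time_s: 35.05
tool_pos: [0.5687, -0.0326, 0.1493]
tool_rot: [-89.5, -64.7, -84.7]
force: [0.1, 0.6, -1.5]
grip_width: 0.0591
```

```bash
python3 - <<'E'
from h import *
ob(); k=dict(dx=.001,dy=.0013)
print(row(*slotpose(2,.06,**k)))
p=heldfit(); 
path([slotpose(2,.056,**k),slotpose(2,.037,**k)],dv=6,tail=2)
E
```

```text
t 35.05 p [ 0.5687 -0.0326  0.1493] rpy [-89.54 -64.74 -84.74] F [ 0.1  0.6 -1.5] w 59.1 q [-28.  30.  -3. 103.  56.  90. -50.]
[-1.0, 1.8, -1.0, -0.1, -0.1, 0.0]
normal yaw 5.59 elev 0.02 lowest z 0.0761
side slopes deg [ 1.00023633 -2.04314606] width 0.059809156466294255
centre carrier x,y [0.0009 0.0014] slots y [-0.068 -0.034  0.     0.034  0.068]
7
[[-4.4, 3.8, -1.2, -0.2, -0.1, 0.0], [-8.6, 5.8, -1.2, -0.2, -0.1, 0.0], [-12.9, 7.8, -1.2, -0.2, -0.1, 0.0], [-17.2, 9.9, -1.2, -0.2, -0.1, 0.0], [-22, 11.9, -1.3, -0.2, -0.1, 0.0], [-22, 11.9, -1.3, -0.2, -0.1, 0.0], [-22, 11.9, -1.3, -0.2, -0.1, 0.0]]
```

Emit:
{"name": "move_arm", "arguments": {
  "moves": [
    [-4.4,2.8,-0.6,0,0,0],
    [-8.6,4.8,-0.6,0,0,0],
    [-12.9,6.8,-0.6,0,0,0],
    [-17.2,8.9,-0.6,0,0,0],
    [-21,10.6,-0.6,0,0,0],
    [-21,10.6,-0.6,0,0,0],
    [-21,10.6,-0.6,0,0,0],
    [-21,10.6,-0.6,0,0,0]
  ]
}}

```text
time_s: 35.77
tool_pos: [0.5677, -0.0352, 0.1254]
tool_rot: [-89.8, -64.9, -84.6]
force: [-0.0, 0.8, -1.2]
grip_width: 0.0596
```

```bash
python3 - <<'E'
from h import *
k=dict(dx=.001,dy=.0013)
for i in range(3): ob(); print(row(*slotpose(2,.035,**k))); p=heldfit(); 
path([slotpose(2,.037,**k),slotpose(2,.013,**k)],dv=6,tail=2)
E
```

```text
t 35.77 p [ 0.5677 -0.0352  0.1254] rpy [-89.79 -64.89 -84.6 ] F [-0.   0.8 -1.2] w 59.6 q [-28.  32.  -3. 103.  56.  89. -52.]
[-3.0, 0.0, 0.3, -0.0, -0.0, 0.2]
normal yaw 5.49 elev -0.09 lowest z 0.0522
side slopes deg [ 1.01634374 -2.04700271] width 0.05970059226307803
centre carrier x,y [-0.0004 -0.0012] slots y [-0.068 -0.034  0.     0.034  0.068]
t 35.82 p [ 0.5678 -0.0351  0.1255] rpy [-89.74 -64.88 -84.65] F [ 0.5  0.3 -0.7] w 59.4 q [-28.  32.  -3. 103.  56.  89. -52.]
[-3.1, 0.1, 0.2, -0.0, -0.1, 0.2]
normal yaw 5.53 elev -0.01 lowest z 0.0522
side slopes deg [ 0.98526092 -2.06827901] width 0.05981890137134602
centre carrier x,y [-0.0004 -0.0012] slots y [-0.068 -0.034  0.     0.034  0.068]
t 35.87 p [ 0.5678 -0.0352  0.1256] rpy [-89.74 -64.88 -84.65] F [ 0.5 -0.3 -1.2] w 59.4 q [-28.  32.  -3. 103.  56.  89. -52.]
[-3.1, 0.1, 0.2, -0.0, -0.1, 0.2]
normal yaw 5.31 elev 0.06 lowest z 0.0523
side slopes deg [ 0.99321223 -2.02498834] width 0.059768030743636735
centre carrier x,y [-0.0004 -0.0011] slots y [-0.068 -0.034  0.     0.034  0.068]
7
[[-1.4, -0.7, 0.2, -0.0, -0.1, 0.1], [-6.8, 1.9, 0.2, -0.0, -0.1, 0.1], [-12.2, 4.4, 0.2, -0.0, -0.1, 0.1], [-17.7, 6.9, 0.1, -0.0, -0.1, 0.1], [-23, 9.5, 0.1, -0.0, -0.1, 0.1], [-23, 9.5, 0.1, -0.0, -0.1, 0.1], [-23, 9.5, 0.1, -0.0, -0.1, 0.1]]
```

Emit:
{"name": "move_arm", "arguments": {
  "moves": [
    [0,-1.3,0.2,0,0,0],
    [-1.4,-0.7,0.2,0,0,0],
    [-6.8,1.9,0.2,0,0,0],
    [-12.2,4.4,0.2,0,0,0],
    [-17.7,6.9,0.2,0,0,0],
    [-23,9.5,0.2,0,0,0],
    [-23,9.5,0.2,0,0,0]
  ]
}}

```text
time_s: 36.5
tool_pos: [0.5671, -0.0343, 0.0987]
tool_rot: [-90.1, -64.9, -84.3]
force: [-0.5, -0.9, -1.5]
grip_width: 0.0596
```

```bash
python3 - <<'E'
from h import *
k=dict(dx=.001,dy=.0013)
ob(); path([slotpose(2,0,**k)],dv=4,tail=2)
E
```

```text
t 36.5 p [ 0.5671 -0.0343  0.0987] rpy [-90.13 -64.9  -84.29] F [-0.5 -0.9 -1.5] w 59.6 q [-28.  35.  -3. 104.  56.  88. -54.]
5
[[-3.4, 1.5, 0.3, 0.0, 0.0, 0.1], [-6.8, 2.9, 0.5, 0.0, 0.1, 0.1], [-10.1, 4.4, 0.8, 0.1, 0.1, 0.2], [-10.1, 4.4, 0.8, 0.1, 0.1, 0.2], [-10.1, 4.4, 0.8, 0.1, 0.1, 0.2]]
```

Emit:
{"name": "move_arm", "arguments": {
  "moves": [
    [-3.4,1.5,0.3,0,0,0],
    [-6.8,3,0.5,0,0,0],
    [-9,4,0.6,0,0,0],
    [-11,5,0.8,0,0,0],
    [-12.5,5.7,0.8,0,0,0],
    [-12.5,5.7,0.8,0,0,0]
  ]
}}

```text
time_s: 37.0
tool_pos: [0.5686, -0.0341, 0.0875]
tool_rot: [-89.7, -65.0, -84.7]
force: [-1.4, -1.4, 2.7]
grip_width: 0.0593
```

Emit:
{"name": "move_arm", "arguments": {
  "moves": [
    [-0.9,0.4,0,0,0,0],
    [-1.5,0.7,0,0,0,0],
    [-1.5,0.7,0,0,0,0]
  ]
}}

```text
time_s: 37.25
tool_pos: [0.5685, -0.0343, 0.0873]
tool_rot: [-89.6, -65.1, -84.9]
force: [-2.0, 0.4, 7.3]
grip_width: 0.0594
```

Emit:
{"name": "move_arm", "arguments": {
  "moves": [
    [0,0,0,0,0,0],
    [0,0,0,0,0,0],
    [0,0,0,0,0,0],
    [0,0,0,0,0,0],
    [0,-5,0,0,0,0],
    [0,-20,0,0,0,0],
    [0,-45,0,0,0,0],
    [0,-80,0,0,0,0],
    [0,-110,0,0,0,0],
    [0,-110,0,0,0,0]
  ],
  "claw": 82
}}

```text
time_s: 38.08
tool_pos: [0.5596, 0.0746, 0.1333]
tool_rot: [-89.3, -64.4, -84.5]
force: [0.9, 1.7, -0.6]
grip_width: 0.0819
```

```bash
python3 - <<'E'
from h import *
ob(); p=seated(); save(p,"w17",s=1.2)
path([(np.array([.50,.20,.33]),RT(-90))],tail=1)
E
```

```text
t 38.08 p [0.5596 0.0746 0.1333] rpy [-89.31 -64.45 -84.5 ] F [ 0.9  1.7 -0.6] w 81.9 q [-34.  36.  -7.  96.  52.  97. -53.]
slot 0 97 u [-0.0278  0.027 ] v [-0.0723 -0.061  -0.0589] ztop [0.1132 0.1132]
slot 1 99 u [-0.027   0.0269] v [-0.0285 -0.0265 -0.0247] ztop [0.1131 0.1131]
slot 2 5145 u [-0.029   0.0293] v [0.003  0.0071 0.0099] ztop [0.1129 0.1132]
11
[[12.1, -21, -4.5, -0.4, 0.5, 6.5], [24, -41, -9.0, -0.7, 1.0, 12.9], [36, -62, -13.5, -1.1, 1.6, 19.4], [48, -82, -17.9, -1.4, 2.1, 26], [60, -103, -22, -1.8, 2.6, 32], [73, -124, -27, -2.1, 3.1, 39], [85, -144, -31, -2.5, 3.6, 45], [97, -165, -36, -2.9, 4.2, 52], [109, -185, -40, -3.2, 4.7, 58], [121, -206, -45, -3.6, 5.2, 64], [121, -206, -45, -3.6, 5.2, 64]]
```

Emit:
{"name": "move_arm", "arguments": {
  "moves": [
    [12,-21,-4.5,-0.4,0.5,6.5],
    [24,-41,-9,-0.7,1,12.9],
    [36,-62,-13.5,-1.1,1.6,19.4],
    [48,-82,-18,-1.4,2.1,26],
    [60,-103,-22,-1.8,2.6,32],
    [73,-124,-27,-2.1,3.1,39],
    [85,-144,-31,-2.5,3.6,45],
    [97,-165,-36,-2.9,4.2,52],
    [109,-185,-40,-3.2,4.7,58],
    [121,-206,-45,-3.6,5.2,64],
    [121,-206,-45,-3.6,5.2,64],
    [121,-206,-45,-3.6,5.2,64]
  ],
  "claw": 86
}}

```text
time_s: 39.13
tool_pos: [0.501, 0.194, 0.3303]
tool_rot: [-89.9, -0.8, -90.6]
force: [0.1, -0.4, -0.9]
grip_width: 0.086
```

```bash
python3 - <<'E'
from h import *
ob(); save(survey(),"w18",s=1.2)
c,a=[.4116,.2832],91.2
path([pickpose(c,a,.07),pickpose(c,a,.03)],tail=2)
E
```

```text
t 39.13 p [0.501  0.194  0.3303] rpy [-89.93  -0.84 -90.55] F [ 0.1 -0.4 -0.9] w 86.0 q [-15.   4. -10.  90.   1.  87. -26.]
[0.4116 0.2832] [0.1002 0.0604] 91.3 [ 182   47   56   86 4057]
[0.4168 0.1357] [0.1002 0.0603] 99.0 [ 192  165   58   75 3071]
11
[[-5.1, 35, -12.5, -0.0, -0.2, 3.7], [-10.2, 71, -25, -0.1, -0.5, 7.4], [-15.2, 106, -37, -0.1, -0.7, 11.1], [-20, 141, -50, -0.1, -0.9, 14.8], [-25, 177, -62, -0.2, -1.2, 18.5], [-30, 212, -75, -0.2, -1.4, 22], [-36, 247, -87, -0.2, -1.6, 26], [-44, 265, -88, -0.2, -1.6, 26], [-53, 283, -88, -0.2, -1.6, 26], [-53, 283, -88, -0.2, -1.6, 26], [-53, 283, -88, -0.2, -1.6, 26]]
```

Emit:
{"name": "move_arm", "arguments": {
  "moves": [
    [-5,35,-12.5,0,-0.2,3.7],
    [-10,71,-25,0,-0.5,7.4],
    [-15,106,-37,0,-0.7,11.1],
    [-20,141,-50,0,-0.9,14.8],
    [-25,177,-62,-0.2,-1.2,18.5],
    [-30,212,-75,-0.2,-1.4,22],
    [-36,247,-87,-0.2,-1.6,26],
    [-44,265,-88,-0.2,-1.6,26],
    [-53,283,-88,-0.2,-1.6,26],
    [-53,283,-88,-0.2,-1.6,26],
    [-53,283,-88,-0.2,-1.6,26]
  ]
}}

```text
time_s: 40.1
tool_pos: [0.4099, 0.2453, 0.0433]
tool_rot: [-90.3, 25.1, -88.7]
force: [-0.0, 0.3, 0.2]
grip_width: 0.0862
```

```bash
python3 - <<'E'
from h import *
ob(); c,a=[.4116,.2832],91.2
path([pickpose(c,a,0,ztip=.0065)],dv=8,tail=3)
p,d=read_camera("wrist"); save(p,"w19",s=1.2)
E
```

```text
t 40.1 p [0.4099 0.2453 0.0433] rpy [-90.29  25.1  -88.74] F [-0.   0.3  0.2] w 86.2 q [-10.   6.  -7. 127. -34.  46.   8.]
7
[[0.3, 7.2, 0.7, 0.1, 0.0, -0.0], [0.6, 14.5, 1.3, 0.2, 0.0, -0.0], [0.9, 22, 2.0, 0.2, 0.0, -0.1], [1.3, 29, 2.7, 0.3, 0.1, -0.1], [1.3, 29, 2.7, 0.3, 0.1, -0.1], [1.3, 29, 2.7, 0.3, 0.1, -0.1], [1.3, 29, 2.7, 0.3, 0.1, -0.1]]
```

View pics/w19.png

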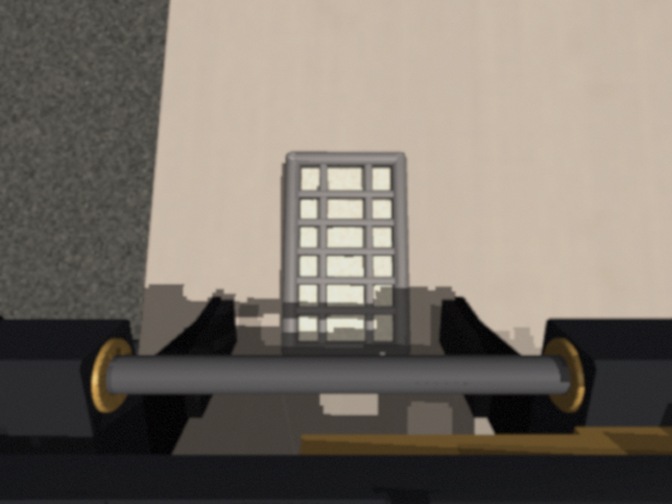

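Reach is fine and the cassette is aligned.

Emit:
{"name": "move_arm", "arguments": {
  "moves": [
    [0.3,7,0.7,0,0,0],
    [0.6,14,1.3,0,0,0],
    [0.9,22,2,0.2,0,0],
    [1.3,29,2.6,0.2,0,0],
    [1.5,30,2.6,0.2,0,0],
    [1.5,30,2.6,0.2,0,0]
  ]
}}

```text
time_s: 40.65
tool_pos: [0.4141, 0.2566, 0.0167]
tool_rot: [-89.8, 25.2, -88.8]
force: [-0.2, 0.6, 0.3]
grip_width: 0.086
```

Emit:
{"name": "move_arm", "arguments": {
  "moves": [
    [0,0,0,0,0,0],
    [0,0,0,0,0,0],
    [0,0,0,0,0,0],
    [0,0,0,0,0,0],
    [0,0,0,0,0,0],
    [0,0,0,0,0,0]
  ],
  "claw": 45
}}

```text
time_s: 41.15
tool_pos: [0.4147, 0.2565, 0.0175]
tool_rot: [-89.8, 25.2, -88.8]
force: [-0.6, -0.7, 0.5]
grip_width: 0.0599
```

```bash
python3 - <<'E'
from h import *
c,a=[.4116,.2832],91.2
gripped(c,a)
p,R=pose(); t=slotpose(3,.09); mid=(np.array([.555,.23,.23]),t[1])
print(t[0])
path([(p+[0.03,0,.11],R),mid],tail=1)
E
```

```text
t 41.15 p [0.4147 0.2565 0.0175] rpy [-89.76  25.19 -88.79] F [-0.6 -0.7  0.5] w 59.9 q [-10.   9.  -8. 127. -36.  42.  10.]
want [0.4122 0.2566 0.0175] jaw off 0.0026
[ 0.56385963 -0.00265335  0.17879881]
19
[[-11.6, -25, 7.6, 0.0, 0.0, 0.0], [-23, -50, 15.2, 0.0, 0.0, 0.0], [-35, -75, 23, 0.0, 0.0, 0.0], [-46, -100, 30, 0.0, 0.0, 0.0], [-48, -107, 38, 0.1, -0.3, -6.4], [-49, -115, 46, 0.2, -0.7, -12.8], [-50, -122, 54, 0.3, -1.0, -19.3], [-51, -130, 62, 0.4, -1.4, -26], [-52, -137, 70, 0.6, -1.7, -32], [-54, -144, 78, 0.7, -2.0, -38], [-55, -152, 86, 0.8, -2.4, -45], [-56, -159, 93, 0.9, -2.7, -51], [-58, -167, 101, 1.0, -3.1, -58], [-59, -174, 109, 1.1, -3.4, -64], [-60, -182, 117, 1.2, -3.7, -71], [-61, -189, 125, 1.3, -4.1, -77], [-63, -197, 133, 1.5, -4.4, -84], [-64, -204, 141, 1.6, -4.8, -90], [-64, -204, 141, 1.6, -4.8, -90]]
```

Emit:
{"name": "move_arm", "arguments": {
  "moves": [
    [-11.6,-25,7.6,0,0,0],
    [-23,-50,15.2,0,0,0],
    [-35,-75,23,0,0,0],
    [-46,-100,30,0,0,0],
    [-48,-107,38,0.1,-0.3,-6.4],
    [-49,-115,46,0.2,-0.7,-12.8],
    [-50,-122,54,0.3,-1,-19.3],
    [-51,-130,62,0.4,-1.4,-26],
    [-52,-137,70,0.6,-1.7,-32],
    [-54,-144,78,0.7,-2,-38],
    [-55,-152,86,0.8,-2.4,-45],
    [-56,-159,93,0.9,-2.7,-51],
    [-58,-167,101,1,-3.1,-58],
    [-59,-174,109,1.1,-3.4,-64],
    [-60,-182,117,1.2,-3.7,-71],
    [-61,-189,125,1.3,-4.1,-77],
    [-63,-197,133,1.5,-4.4,-84],
    [-64,-204,141,1.6,-4.8,-90],
    [-64,-204,141,1.6,-4.8,-90],
    [-64,-204,141,1.6,-4.8,-90]
  ]
}}

```text
time_s: 42.82
tool_pos: [0.5548, 0.231, 0.227]
tool_rot: [-90.2, -64.9, -84.1]
force: [-0.1, -1.1, -1.1]
grip_width: 0.0593
```

```bash
python3 - <<'E'
from h import *
ob()
p,d=read_camera("wrist"); save(p,"w20",s=1.2)
t=slotpose(3,.06,dx=.001,dy=.0013);path([t],dv=32,tail=2)
E
```

```text
t 42.82 p [0.5548 0.231  0.227 ] rpy [-90.22 -64.86 -84.08] F [-0.1 -1.1 -1.1] w 59.3 q [-45.  40.  -6.  76.  48. 113. -47.]
10
[[3.3, 30, -1.7, -0.0, 0.0, -0.0], [6.6, 61, -3.4, -0.0, 0.0, -0.0], [9.8, 91, -5.0, -0.0, 0.0, -0.0], [13.1, 122, -6.7, -0.0, 0.0, -0.0], [16.4, 152, -8.4, -0.0, 0.0, -0.0], [19.7, 183, -10.1, -0.0, 0.0, -0.0], [23, 213, -11.7, -0.0, 0.0, -0.0], [26, 244, -13.4, -0.0, 0.0, -0.0], [26, 244, -13.4, -0.0, 0.0, -0.0], [26, 244, -13.4, -0.0, 0.0, -0.0]]
```

View pics/w20.png

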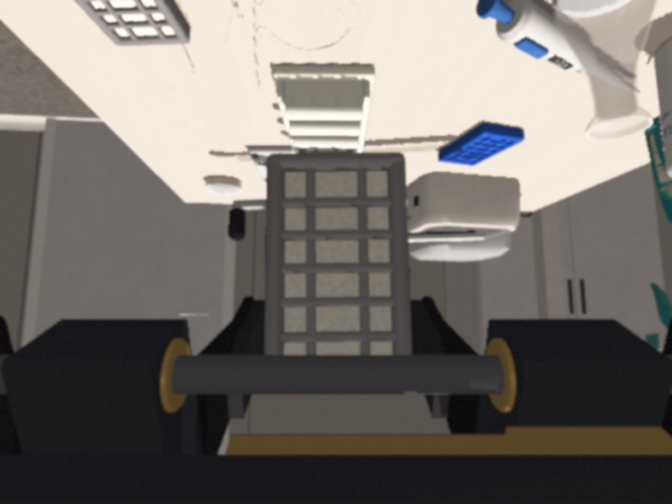

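Emit:
{"name": "move_arm", "arguments": {
  "moves": [
    [3.3,30,-1.7,0,0,0],
    [6.6,61,-3.4,0,0,0],
    [9.8,91,-5,0,0,0],
    [13.1,122,-6.7,0,0,0],
    [16.4,152,-8.4,0,0,0],
    [19.7,183,-10.1,0,0,0],
    [22.5,208,-11.5,0,0,0],
    [25,230,-12.7,0,0,0],
    [26,241,-13.4,0,0,0],
    [26,243,-13.4,0,0,0],
    [26,243,-13.4,0,0,0],
    [26,243,-13.4,0,0,0],
    [26,243,-13.4,0,0,0]
  ]
}}

```text
time_s: 43.95
tool_pos: [0.5656, 0.0012, 0.1504]
tool_rot: [-89.5, -64.8, -84.6]
force: [0.6, 0.4, -1.7]
grip_width: 0.0599
```

```bash
python3 - <<'E'
from h import *
k=dict(dx=.001,dy=.0013)
ob(); print(row(*slotpose(3,.06,**k))); p=heldfit(); 
path([slotpose(3,.056,**k),slotpose(3,.037,**k)],dv=6,tail=2)
E
```

```text
t 43.95 p [0.5656 0.0012 0.1504] rpy [-89.55 -64.75 -84.62] F [ 0.6  0.4 -1.7] w 59.9 q [-32.  31.  -2. 101.  54.  92. -50.]
[-0.5, 2.9, -1.1, -0.2, -0.0, -0.1]
normal yaw 5.76 elev -0.1 lowest z 0.0762
side slopes deg [ 0.94044824 -2.06839102] width 0.05977817050887653
centre carrier x,y [0.001  0.0368] slots y [-0.068 -0.034  0.     0.034  0.068]
8
[[-2.0, 2.2, -0.5, -0.1, 0.0, -0.0], [-4.0, 4.4, -1.1, -0.2, 0.0, -0.0], [-8.3, 6.4, -1.1, -0.2, 0.0, -0.0], [-12.6, 8.5, -1.1, -0.2, 0.0, -0.0], [-16.9, 10.5, -1.1, -0.2, 0.0, -0.0], [-21, 12.5, -1.1, -0.2, 0.0, -0.0], [-21, 12.5, -1.1, -0.2, 0.0, -0.0], [-21, 12.5, -1.1, -0.2, 0.0, -0.0]]
```

Emit:
{"name": "move_arm", "arguments": {
  "moves": [
    [-2,1.8,-0.4,0,0,0],
    [-4,3.4,-0.6,-0.1,0,0],
    [-8.3,5.4,-0.6,-0.1,0,0],
    [-12.6,7.4,-0.6,-0.1,0,0],
    [-16.9,9.4,-0.6,-0.1,0,0],
    [-21,11.4,-0.6,-0.1,0,0],
    [-21,11.4,-0.6,-0.1,0,0],
    [-21,11.4,-0.6,-0.1,0,0]
  ]
}}

```text
time_s: 44.67
tool_pos: [0.5645, -0.0025, 0.1258]
tool_rot: [-90.0, -64.9, -84.5]
force: [0.2, 0.3, -0.7]
grip_width: 0.0594
```

```bash
python3 - <<'E'
from h import *
k=dict(dx=.001,dy=.0013)
ob(); print(row(*slotpose(3,.035,**k))); p=heldfit(); 
path([slotpose(3,.037,**k),slotpose(3,.013,**k)],dv=6,tail=1)
E
```

```text
t 44.67 p [ 0.5645 -0.0025  0.1258] rpy [-89.97 -64.91 -84.46] F [ 0.2  0.3 -0.7] w 59.4 q [-32.  33.  -2. 101.  54.  91. -52.]
[-2.3, -0.2, 0.4, 0.1, 0.1, 0.1]
normal yaw 5.34 elev -0.28 lowest z 0.0516
side slopes deg [ 0.79653622 -2.18609933] width 0.05982534990051461
centre carrier x,y [-0.0007  0.0331] slots y [-0.068 -0.034  0.     0.034  0.068]
6
[[-0.8, -0.9, 0.2, 0.1, 0.0, 0.1], [-6.3, 1.6, 0.2, 0.1, 0.0, 0.1], [-11.7, 4.2, 0.2, 0.1, 0.0, 0.1], [-17.1, 6.7, 0.2, 0.1, 0.0, 0.1], [-23, 9.3, 0.2, 0.1, 0.0, 0.1], [-23, 9.3, 0.2, 0.1, 0.0, 0.1]]
```

Emit:
{"name": "move_arm", "arguments": {
  "moves": [
    [0,-1.2,0.3,0,0,0],
    [-0.8,-0.9,0.3,0,0,0],
    [-6.3,1.6,0.3,0,0,0],
    [-11.7,4.2,0.3,0,0,0],
    [-17.1,6.7,0.3,0,0,0],
    [-22.5,9.3,0.3,0,0,0],
    [-22.5,9.3,0.3,0,0,0]
  ]
}}

```text
time_s: 45.3
tool_pos: [0.5642, -0.0016, 0.1002]
tool_rot: [-90.2, -64.9, -84.3]
force: [0.8, 0.5, -1.3]
grip_width: 0.0595
```

```bash
python3 - <<'E'
from h import *
k=dict(dx=.001,dy=.0013)
ob(); path([slotpose(3,0,**k)],dv=4,tail=2)
E
```

```text
t 45.3 p [ 0.5642 -0.0016  0.1002] rpy [-90.18 -64.91 -84.28] F [ 0.8  0.5 -1.3] w 59.5 q [-32.  36.  -2. 101.  54.  89. -54.]
5
[[-3.5, 1.5, 0.2, 0.0, 0.0, 0.0], [-7.0, 3.0, 0.4, 0.1, 0.1, 0.1], [-10.5, 4.6, 0.6, 0.1, 0.1, 0.1], [-10.5, 4.6, 0.6, 0.1, 0.1, 0.1], [-10.5, 4.6, 0.6, 0.1, 0.1, 0.1]]
```

Emit:
{"name": "move_arm", "arguments": {
  "moves": [
    [-3.5,1.5,0.2,0,0,0],
    [-7,3,0.4,0,0,0],
    [-9.5,4.2,0.5,0,0,0],
    [-11.5,5.1,0.5,0,0,0],
    [-13,5.8,0.5,0,0,0],
    [-13.8,6.2,0.5,0,0,0],
    [-13.8,6.2,0.5,0,0,0]
  ]
}}

```text
time_s: 45.88
tool_pos: [0.5653, -0.0015, 0.0885]
tool_rot: [-89.7, -65.1, -84.8]
force: [-2.4, -1.3, 5.5]
grip_width: 0.0596
```

Emit:
{"name": "move_arm", "arguments": {
  "moves": [
    [-0.7,0.3,0,0,0,0],
    [-0.7,0.3,0,0,0,0]
  ]
}}

```text
time_s: 46.05
tool_pos: [0.5653, -0.0015, 0.0885]
tool_rot: [-89.7, -65.1, -84.9]
force: [-2.5, -1.0, 7.9]
grip_width: 0.0596
```

Emit:
{"name": "move_arm", "arguments": {
  "moves": [
    [0,0,0,0,0,0],
    [0,0,0,0,0,0],
    [0,0,0,0,0,0],
    [0,0,0,0,0,0],
    [0,-5,0,0,0,0],
    [0,-20,0,0,0,0],
    [0,-45,0,0,0,0],
    [0,-80,0,0,0,0],
    [0,-110,0,0,0,0],
    [0,-110,0,0,0,0]
  ],
  "claw": 82
}}

```text
time_s: 46.88
tool_pos: [0.556, 0.1074, 0.1343]
tool_rot: [-89.4, -64.4, -84.4]
force: [0.3, 0.6, -0.7]
grip_width: 0.0819
```

```bash
python3 - <<'E'
from h import *
ob(); p=seated(); save(p,"w21",s=1.2)
path([(np.array([.50,.15,.33]),RT(-90))],tail=1)
E
```

```text
t 46.88 p [0.556  0.1074 0.1343] rpy [-89.41 -64.44 -84.44] F [ 0.3  0.6 -0.7] w 81.9 q [-38.  37.  -5.  93.  50.  98. -53.]
slot 1 111 u [-0.0282  0.0263] v [-0.0385 -0.0276 -0.0252] ztop [0.1132 0.1132]
slot 2 125 u [-0.0278  0.0271] v [0.0053 0.0074 0.0096] ztop [0.1132 0.1132]
slot 3 5188 u [-0.0293  0.0291] v [0.0381 0.0423 0.0451] ztop [0.113  0.1132]
11
[[15.6, -13.1, -5.0, -0.4, 0.5, 6.5], [31, -26, -10.1, -0.7, 1.0, 12.9], [47, -39, -15.1, -1.1, 1.6, 19.4], [62, -52, -20, -1.4, 2.1, 26], [78, -65, -25, -1.8, 2.6, 32], [93, -78, -30, -2.1, 3.1, 39], [109, -92, -35, -2.5, 3.6, 45], [124, -105, -40, -2.8, 4.2, 52], [140, -118, -45, -3.2, 4.7, 58], [156, -131, -50, -3.5, 5.2, 64], [156, -131, -50, -3.5, 5.2, 64]]
```

Emit:
{"name": "move_arm", "arguments": {
  "moves": [
    [15.6,-13,-5,-0.4,0.5,6.5],
    [31,-26,-10,-0.7,1,12.9],
    [47,-39,-15,-1.1,1.6,19.4],
    [62,-52,-20,-1.4,2.1,26],
    [78,-65,-25,-1.8,2.6,32],
    [93,-78,-30,-2.1,3.1,39],
    [109,-92,-35,-2.5,3.6,45],
    [124,-105,-40,-2.8,4.2,52],
    [140,-118,-45,-3.2,4.7,58],
    [156,-131,-50,-3.5,5.2,64],
    [156,-131,-50,-3.5,5.2,64],
    [156,-131,-50,-3.5,5.2,64]
  ],
  "claw": 86
}}

```text
time_s: 47.93
tool_pos: [0.5011, 0.1436, 0.3312]
tool_rot: [-89.9, -0.8, -90.6]
force: [0.6, 0.1, -0.6]
grip_width: 0.0861
```

```bash
python3 - <<'E'
from h import *
ob(); p=survey(); save(p,"w22",s=1.2)
c,a=[.4168,.1357],99.0
path([pickpose(c,a,.07),pickpose(c,a,.035)],tail=2)
E
```

```text
t 47.93 p [0.5011 0.1436 0.3312] rpy [-89.87  -0.83 -90.59] F [ 0.6  0.1 -0.6] w 86.1 q [-15.   1.  -5.  92.   1.  87. -20.]
[0.4167 0.1356] [0.0999 0.0602] 98.7 [ 189  126   59   80 3341]
11
[[7.7, 31, -9.3, -0.2, -1.2, 3.2], [15.4, 62, -18.5, -0.5, -2.3, 6.5], [23, 94, -28, -0.7, -3.5, 9.7], [31, 125, -37, -1.0, -4.7, 12.9], [38, 156, -46, -1.2, -5.8, 16.1], [46, 187, -56, -1.5, -7.0, 19.4], [54, 218, -65, -1.7, -8.1, 23], [61, 250, -74, -1.9, -9.3, 26], [46, 281, -76, -1.9, -9.3, 26], [46, 281, -76, -1.9, -9.3, 26], [46, 281, -76, -1.9, -9.3, 26]]
```

View pics/w22.png

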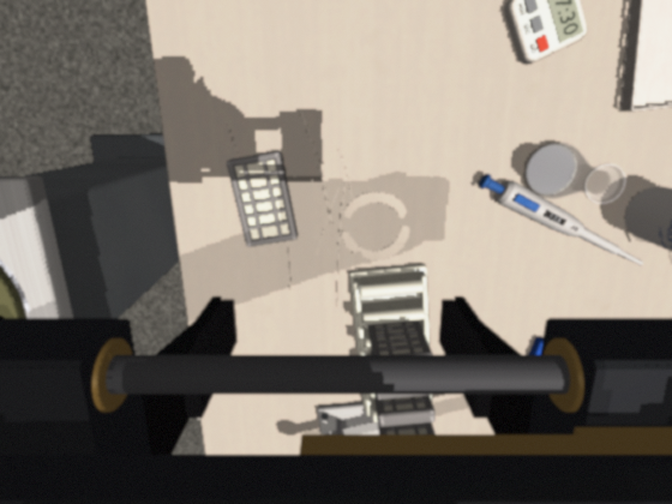

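Emit:
{"name": "move_arm", "arguments": {
  "moves": [
    [7.7,31,-9.3,-0.2,-1.2,3.2],
    [15.4,62,-18.5,-0.5,-2.3,6.5],
    [23,94,-28,-0.7,-3.5,9.7],
    [31,125,-37,-1,-4.7,12.9],
    [38,156,-46,-1.2,-5.8,16.1],
    [46,187,-56,-1.5,-7,19.4],
    [54,218,-65,-1.7,-8.1,23],
    [61,250,-74,-1.9,-9.3,26],
    [54,266,-75,-1.9,-9.3,26],
    [46,281,-76,-1.9,-9.3,26],
    [46,281,-76,-1.9,-9.3,26],
    [46,281,-76,-1.9,-9.3,26]
  ]
}}

```text
time_s: 48.98
tool_pos: [0.4217, 0.0972, 0.0476]
tool_rot: [-90.3, 25.3, -80.9]
force: [1.0, -0.2, 0.8]
grip_width: 0.086
```

```bash
python3 - <<'E'
from h import *
ob(); c,a=[.4168,.1357],98.9
path([pickpose(c,a,0,ztip=.0065)],dv=8,tail=3)
p,d=read_camera("wrist"); save(p,"w23",s=1.2)
E
```

```text
t 48.98 p [0.4217 0.0972 0.0476] rpy [-90.27  25.26 -80.87] F [ 1.  -0.2  0.8] w 86.0 q [ -3.   8.   7. 124. -30.  58.  31.]
8
[[0.5, 6.7, 0.3, 0.1, 0.0, -0.1], [0.9, 13.3, 0.5, 0.1, 0.1, -0.1], [1.4, 20.0, 0.8, 0.2, 0.1, -0.2], [1.9, 27, 1.0, 0.3, 0.2, -0.2], [2.3, 33, 1.3, 0.4, 0.2, -0.3], [2.3, 33, 1.3, 0.4, 0.2, -0.3], [2.3, 33, 1.3, 0.4, 0.2, -0.3], [2.3, 33, 1.3, 0.4, 0.2, -0.3]]
```

View pics/w23.png

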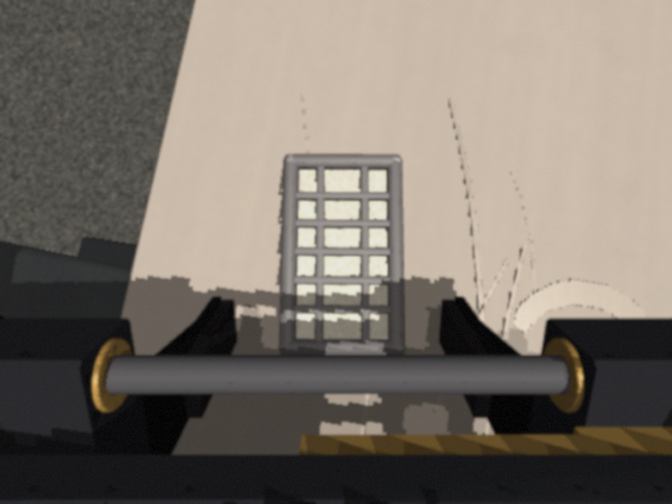

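Emit:
{"name": "move_arm", "arguments": {
  "moves": [
    [0.5,7,0.3,0,0,0],
    [0.9,14,0.5,0,0,0],
    [1.4,21,0.8,0.2,0,0],
    [1.9,28,1,0.2,0,-0.2],
    [2.3,33,1.3,0.3,0,-0.2],
    [2.3,34,1.3,0.3,0,-0.2],
    [2.3,34,1.3,0.3,0,-0.2]
  ]
}}

```text
time_s: 49.62
tool_pos: [0.4229, 0.1086, 0.0171]
tool_rot: [-89.7, 25.0, -80.9]
force: [-0.6, 0.0, -0.1]
grip_width: 0.086
```

Emit:
{"name": "move_arm", "arguments": {
  "moves": [
    [0,0,0,0,0,0],
    [0,0,0,0,0,0],
    [0,0,0,0,0,0],
    [0,0,0,0,0,0],
    [0,0,0,0,0,0],
    [0,0,0,0,0,0]
  ],
  "claw": 45
}}

```text
time_s: 50.12
tool_pos: [0.4234, 0.1084, 0.0177]
tool_rot: [-89.6, 25.0, -80.9]
force: [-0.5, -0.5, 0.7]
grip_width: 0.0594
```

```bash
python3 - <<'E'
from h import *
c,a=[.4168,.1357],98.9
gripped(c,a)
p,R=pose(); t=slotpose(4,.09); mid=(np.array([.555,.26,.23]),t[1])
print(t[0])
path([(p+[-0.0,.06,.14],R),mid],tail=1)
E
```

```text
t 50.12 p [0.4234 0.1084 0.0177] rpy [-89.63  25.04 -80.94] F [-0.5 -0.5  0.7] w 59.4 q [ -3.  11.   6. 125. -32.  54.  33.]
want [0.4209 0.1094 0.0175] jaw off 0.0023
[0.56068776 0.03136892 0.18003475]
20
[[-23, -20, 2.0, 0.0, 0.0, 0.0], [-45, -41, 4.0, 0.0, 0.0, 0.0], [-68, -61, 6.1, 0.0, 0.0, 0.0], [-90, -81, 8.1, 0.0, 0.0, 0.0], [-113, -102, 10.1, 0.0, 0.0, 0.0], [-120, -104, 20, -0.1, 0.2, -6.4], [-126, -107, 31, -0.2, 0.5, -12.9], [-133, -109, 41, -0.3, 0.7, -19.3], [-140, -112, 51, -0.4, 0.9, -26], [-146, -114, 62, -0.6, 1.1, -32], [-153, -117, 72, -0.7, 1.4, -39], [-160, -119, 82, -0.8, 1.6, -45], [-166, -122, 93, -0.9, 1.8, -51], [-173, -124, 103, -1.0, 2.0, -58], [-180, -127, 113, -1.1, 2.3, -64], [-187, -129, 124, -1.2, 2.5, -71], [-193, -132, 134, -1.3, 2.7, -77], [-200, -134, 144, -1.4, 3.0, -84], [-207, -137, 155, -1.6, 3.2, -90], [-207, -137, 155, -1.6, 3.2, -90]]
```

Emit:
{"name": "move_arm", "arguments": {
  "moves": [
    [-23,-20,2,0,0,0],
    [-45,-41,4,0,0,0],
    [-68,-61,6,0,0,0],
    [-90,-81,8,0,0,0],
    [-113,-102,10,0,0,0],
    [-120,-104,20,-0.1,0.2,-6.4],
    [-126,-107,31,-0.2,0.5,-12.9],
    [-133,-109,41,-0.3,0.7,-19.3],
    [-140,-112,51,-0.4,0.9,-26],
    [-146,-114,62,-0.6,1.1,-32],
    [-153,-117,72,-0.7,1.4,-39],
    [-160,-119,82,-0.8,1.6,-45],
    [-166,-122,93,-0.9,1.8,-51],
    [-173,-124,103,-1,2,-58],
    [-180,-127,113,-1.1,2.3,-64],
    [-187,-129,124,-1.2,2.5,-71],
    [-193,-132,134,-1.3,2.7,-77],
    [-200,-134,144,-1.4,3,-84],
    [-207,-137,155,-1.6,3.2,-90],
    [-207,-137,155,-1.6,3.2,-90]
  ]
}}

```text
time_s: 51.78
tool_pos: [0.5542, 0.2631, 0.222]
tool_rot: [-91.6, -65.5, -82.6]
force: [-1.3, 0.1, -3.6]
grip_width: 0.0596
```

```bash
python3 - <<'E'
from h import *
ob()
p,d=read_camera("wrist"); save(p,"w24",s=1.2)
t=slotpose(4,.06,dx=.001,dy=.0013);path([t],dv=32,tail=2)
E
```

```text
t 51.78 p [0.5542 0.2631 0.222 ] rpy [-91.56 -65.48 -82.57] F [-1.3  0.1 -3.6] w 59.6 q [-47.  44.  -6.  72.  48. 115. -46.]
10
[[3.5, 30, -1.9, 0.0, 0.1, 0.0], [7.1, 60, -3.9, 0.0, 0.1, 0.1], [10.6, 90, -5.8, 0.0, 0.2, 0.1], [14.2, 120, -7.7, 0.0, 0.3, 0.1], [17.7, 149, -9.7, 0.0, 0.3, 0.2], [21, 179, -11.6, 0.0, 0.4, 0.2], [25, 209, -13.6, 0.1, 0.4, 0.2], [28, 239, -15.5, 0.1, 0.5, 0.3], [28, 239, -15.5, 0.1, 0.5, 0.3], [28, 239, -15.5, 0.1, 0.5, 0.3]]
```

View pics/w24.png

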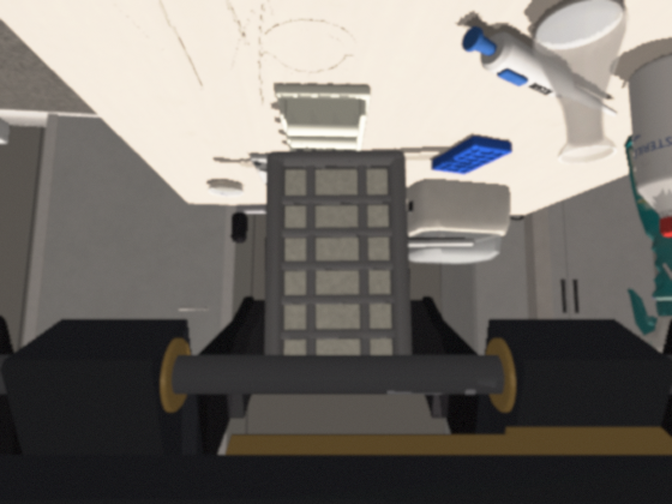

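Emit:
{"name": "move_arm", "arguments": {
  "moves": [
    [3.5,30,-1.9,0,0,0],
    [7,60,-3.9,0,0,0],
    [10.6,90,-5.8,0,0,0],
    [14.2,120,-7.7,0,0,0],
    [17.7,149,-9.7,0,0,0],
    [21,179,-11.6,0,0,0],
    [24,203,-13,0,0,0],
    [26,223,-14,0,0,0],
    [27,234,-14.5,0,0,0],
    [27,236,-14.5,0,0,0],
    [27,236,-14.5,0,0,0],
    [27,236,-14.5,0,0,0],
    [27,236,-14.5,0,0,0]
  ]
}}

```text
time_s: 52.92
tool_pos: [0.5635, 0.0366, 0.1551]
tool_rot: [-89.9, -64.9, -84.2]
force: [-0.1, -0.8, -1.0]
grip_width: 0.059
```

```bash
python3 - <<'E'
from h import *
k=dict(dx=.001,dy=.0013)
ob(); print(row(*slotpose(4,.06,**k))); p=heldfit(); 
path([slotpose(4,.056,**k),slotpose(4,.037,**k)],dv=6,tail=2)
E
```

```text
t 52.92 p [0.5635 0.0366 0.1551] rpy [-89.93 -64.87 -84.23] F [-0.1 -0.8 -1. ] w 59.0 q [-34.  33.  -3.  98.  52.  95. -50.]
[-3.0, 5.5, -2.4, -0.1, 0.0, -0.1]
normal yaw 5.59 elev -0.59 lowest z 0.0801
side slopes deg [ 0.84363314 -2.10519121] width 0.059817078884547015
centre carrier x,y [0.0021 0.0723] slots y [-0.068 -0.034  0.     0.034  0.068]
8
[[-3.3, 3.5, -1.1, -0.0, 0.0, -0.0], [-6.6, 7.1, -2.3, -0.1, 0.0, -0.1], [-10.9, 9.1, -2.3, -0.1, 0.0, -0.1], [-15.2, 11.1, -2.3, -0.1, 0.0, -0.1], [-19.5, 13.1, -2.3, -0.1, 0.0, -0.1], [-24, 15.1, -2.3, -0.1, 0.0, -0.1], [-24, 15.1, -2.3, -0.1, 0.0, -0.1], [-24, 15.1, -2.3, -0.1, 0.0, -0.1]]
```

Emit:
{"name": "move_arm", "arguments": {
  "moves": [
    [-3.3,3,-1,0,0,0],
    [-6.6,6,-1.7,0,0,0],
    [-10.9,8,-1.7,0,0,0],
    [-15.2,10,-1.7,0,0,0],
    [-19.5,12,-1.7,0,0,0],
    [-23.5,14,-1.7,0,0,0],
    [-23.5,14,-1.7,0,0,0],
    [-23.5,14,-1.7,0,0,0]
  ]
}}

```text
time_s: 53.63
tool_pos: [0.5616, 0.0316, 0.1273]
tool_rot: [-90.2, -65.0, -84.1]
force: [0.5, -0.6, -0.7]
grip_width: 0.0592
```

```bash
python3 - <<'E'
from h import *
k=dict(dx=.001,dy=.0013)
ob(); print(row(*slotpose(4,.035,**k))); p=heldfit(); 
path([slotpose(4,.037,**k),slotpose(4,.013,**k)],dv=6,tail=1)
E
```

```text
t 53.63 p [0.5616 0.0316 0.1273] rpy [-90.2  -65.01 -84.12] F [ 0.5 -0.6 -0.7] w 59.2 q [-34.  35.  -2.  99.  52.  93. -52.]
[-2.5, -0.1, 0.1, 0.1, 0.1, 0.0]
normal yaw 5.51 elev -0.76 lowest z 0.0522
side slopes deg [ 0.77909086 -2.22330428] width 0.05993286263684716
centre carrier x,y [-0.0004  0.0674] slots y [-0.068 -0.034  0.     0.034  0.068]
7
[[-1.0, -0.7, -0.1, 0.0, 0.0, 0.0], [-5.3, 1.3, -0.1, 0.0, 0.0, 0.0], [-9.7, 3.3, -0.1, 0.0, 0.0, 0.0], [-14.0, 5.4, -0.1, 0.0, 0.0, 0.0], [-18.4, 7.4, -0.1, 0.0, 0.0, 0.0], [-23, 9.4, -0.1, 0.0, 0.0, 0.0], [-23, 9.4, -0.1, 0.0, 0.0, 0.0]]
```

Emit:
{"name": "move_arm", "arguments": {
  "moves": [
    [0,-1,0,0,0,0],
    [-1,-0.7,0,0,0,0],
    [-5.3,1.3,0,0,0,0],
    [-9.7,3.3,0,0,0,0],
    [-14,5.4,0,0,0,0],
    [-18.4,7.4,0,0,0,0],
    [-23,9.4,0,0,0,0],
    [-23,9.4,0,0,0,0]
  ]
}}

```text
time_s: 54.35
tool_pos: [0.5611, 0.0325, 0.1015]
tool_rot: [-90.3, -65.0, -84.0]
force: [-0.5, -2.0, -1.6]
grip_width: 0.0593
```

```bash
python3 - <<'E'
from h import *
k=dict(dx=.001,dy=.0013)
ob(); path([slotpose(4,0,**k)],dv=4,tail=2)
E
```

```text
t 54.35 p [0.5611 0.0325 0.1015] rpy [-90.35 -65.01 -83.99] F [-0.5 -2.  -1.6] w 59.3 q [-34.  37.  -2.  99.  52.  92. -54.]
5
[[-3.5, 1.6, 0.2, 0.0, 0.0, 0.0], [-6.9, 3.1, 0.4, 0.1, 0.1, 0.0], [-10.4, 4.7, 0.5, 0.1, 0.1, 0.1], [-10.4, 4.7, 0.5, 0.1, 0.1, 0.1], [-10.4, 4.7, 0.5, 0.1, 0.1, 0.1]]
```

Emit:
{"name": "move_arm", "arguments": {
  "moves": [
    [-3.5,1.5,0.2,0,0,0],
    [-7,3,0.4,0,0,0],
    [-9.5,4.2,0.5,0,0,0],
    [-11.5,5.1,0.5,0,0,0],
    [-13,5.8,0.5,0,0,0],
    [-14,6.3,0.5,0,0,0],
    [-14,6.3,0.5,0,0,0]
  ]
}}

```text
time_s: 54.93
tool_pos: [0.562, 0.0326, 0.0895]
tool_rot: [-89.9, -65.2, -84.4]
force: [-3.1, -1.7, 6.7]
grip_width: 0.0598
```

Emit:
{"name": "move_arm", "arguments": {
  "moves": [
    [0,0,0,0,0,0],
    [0,0,0,0,0,0],
    [0,0,0,0,0,0],
    [0,0,0,0,0,0],
    [0,-5,0,0,0,0],
    [0,-20,0,0,0,0],
    [0,-45,0,0,0,0],
    [0,-80,0,0,0,0],
    [0,-110,0,0,0,0],
    [0,-110,0,0,0,0]
  ],
  "claw": 82
}}

```text
time_s: 55.77
tool_pos: [0.5522, 0.1415, 0.1356]
tool_rot: [-89.7, -64.5, -84.1]
force: [-0.1, -0.0, 0.7]
grip_width: 0.0824
```

```bash
python3 - <<'E'
from h import *
ob(); p=seated(); save(p,"w25",s=1.2)
t=[(np.array([.50,.13,.33]),RT(-90)),(np.array([.46,-.1,.33]),RT(-120))]
path(t[:1],tail=2)
E
```

```text
t 55.77 p [0.5522 0.1415 0.1356] rpy [-89.67 -64.52 -84.09] F [-0.1 -0.   0.7] w 82.4 q [-40.  39.  -5.  90.  49. 101. -53.]
slot 0 92 u [-0.0279  0.0266] v [-0.0721 -0.0615 -0.0585] ztop [0.1132 0.1132]
slot 2 97 u [-0.0257  0.028 ] v [0.0053 0.0074 0.0102] ztop [0.1131 0.1131]
slot 3 87 u [-0.027   0.0288] v [0.0293 0.041  0.0432] ztop [0.1132 0.1132]
slot 4 5193 u [-0.0294  0.0289] v [0.0658 0.0752 0.0781] ztop [0.1131 0.1132]
12
[[17.8, -8.1, -5.3, -0.4, 0.5, 6.5], [36, -16.2, -10.5, -0.7, 1.1, 12.9], [53, -24, -15.8, -1.1, 1.6, 19.4], [71, -32, -21, -1.4, 2.1, 26], [89, -40, -26, -1.8, 2.7, 32], [107, -49, -32, -2.1, 3.2, 39], [124, -57, -37, -2.5, 3.8, 45], [142, -65, -42, -2.8, 4.3, 52], [160, -73, -47, -3.2, 4.8, 58], [178, -81, -52, -3.5, 5.4, 65], [178, -81, -52, -3.5, 5.4, 65], [178, -81, -52, -3.5, 5.4, 65]]
```

View pics/w25.png

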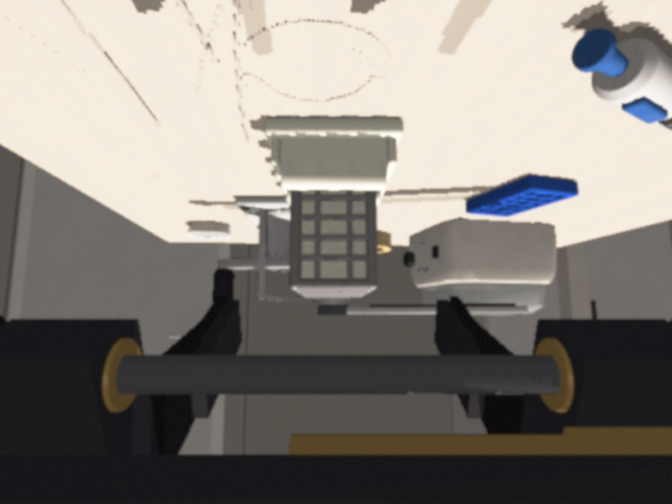

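All five cassettes are in, each with its top at about 113 mm. Now I'll go back to the lever.

Emit:
{"name": "move_arm", "arguments": {
  "moves": [
    [17.8,-8,-5.3,-0.4,0.5,6.5],
    [36,-16,-10.5,-0.7,1,12.9],
    [53,-24,-15.8,-1.1,1.6,19.4],
    [71,-32,-21,-1.4,2.1,26],
    [89,-40,-26,-1.8,2.7,32],
    [107,-49,-32,-2.1,3.2,39],
    [124,-57,-37,-2.5,3.8,45],
    [142,-65,-42,-2.8,4.3,52],
    [160,-73,-47,-3.2,4.8,58],
    [178,-81,-52,-3.5,5.4,65],
    [178,-81,-52,-3.5,5.4,65],
    [178,-81,-52,-3.5,5.4,65]
  ],
  "claw": 60
}}

```text
time_s: 56.82
tool_pos: [0.5013, 0.1228, 0.3314]
tool_rot: [-89.9, 0.1, -90.7]
force: [-0.2, 0.7, 0.4]
grip_width: 0.06
```

```bash
python3 - <<'E'
from h import *
ob(); p,d=read_camera("wrist"); save(p,"w26",s=1.2)
p,o=cass("wrist"); print([(c,s) for c,s,a,b in o])
t=lever(1.39,0); path([(t[0]+[0,0,.18],t[1])],tail=2)
E
```

```text
t 56.82 p [0.5013 0.1228 0.3314] rpy [-8.990e+01  8.000e-02 -9.069e+01] F [-0.2  0.7  0.4] w 60.0 q [-13.   0.  -3.  93.  -0.  87. -17.]
[]
14
[[27, 4.5, -3.7, 0.0, 6.2, 0.0], [54, 8.9, -7.4, 0.0, 12.3, 0.0], [80, 13.4, -11.1, 0.0, 18.5, 0.0], [107, 17.9, -14.8, 0.1, 25, 0.0], [134, 22, -18.5, 0.1, 31, 0.0], [161, 27, -22, 0.1, 37, 0.1], [188, 31, -26, 0.1, 43, 0.1], [215, 36, -30, 0.1, 49, 0.1], [242, 40, -33, 0.1, 55, 0.1], [268, 45, -37, 0.1, 62, 0.1], [295, 49, -41, 0.2, 68, 0.1], [322, 54, -44, 0.2, 74, 0.1], [322, 54, -44, 0.2, 74, 0.1], [322, 54, -44, 0.2, 74, 0.1]]
```

View pics/w26.png

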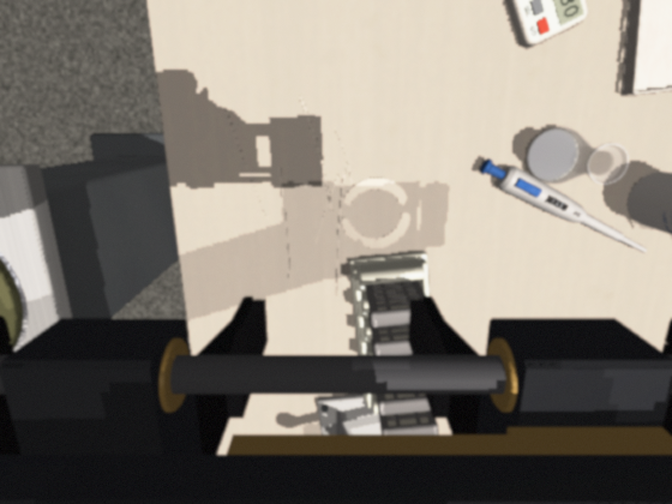

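Emit:
{"name": "move_arm", "arguments": {
  "moves": [
    [27,4.5,-3.7,0,6.2,0],
    [54,9,-7.4,0,12.3,0],
    [80,13.4,-11,0,18.5,0],
    [107,18,-14.8,0,25,0],
    [134,22,-18.5,0,31,0],
    [161,27,-22,0,37,0],
    [188,31,-26,0,43,0],
    [215,36,-30,0,49,0],
    [242,40,-33,0,55,0],
    [268,45,-37,0,62,0],
    [295,49,-41,0,68,0],
    [315,53,-43,0,74,0],
    [322,54,-44,0,74,0],
    [322,54,-44,0,74,0],
    [322,54,-44,0,74,0]
  ]
}}

```text
time_s: 58.17
tool_pos: [0.4549, -0.1941, 0.2742]
tool_rot: [-90.2, -0.2, -164.1]
force: [0.3, -0.3, -0.0]
grip_width: 0.0599
```

```bash
python3 - <<'E'
from h import *
ob(); ci=camera_info("wrist");p,d=read_camera("wrist"); save(p,"w27",s=1.2)
X=cloud(d,ci);z=X[...,2]
k=X[(X[...,0]>.43)&(X[...,0]<.5)&(X[...,1]>-.23)&(X[...,1]<-.16)&(z>.112)&(z<.15)]
print(len(k),k.mean(0),k.min(0),k.max(0))
b=X[(z>.12)&(z<.135)&(X[...,0]>.62)&(X[...,1]<-.05)&(X[...,1]>-.25)]
if len(b)>50:
    v=np.linalg.svd(b[:,:2]-b[:,:2].mean(0),full_matrices=False)[2][0]; print('bar',np.degrees(np.arctan2(v[1],v[0])),len(b))
print(lever(1.39,0)[0])
t=lever(1.39,0); path([(t[0]+[0,0,.06],t[1]),t],dv=20,tail=2)
E
```

```text
t 58.17 p [ 0.4549 -0.1941  0.2742] rpy [ -90.19   -0.17 -164.09] F [ 0.3 -0.3 -0. ] w 59.9 q [  6.  -2.  14. 101.   0.  81. -54.]
625 [ 0.46254592 -0.18976676  0.11800098] [ 0.44224242 -0.20593087  0.11200567] [ 0.49999789 -0.160117    0.12298926]
[ 0.45370874 -0.19579625  0.095     ]
11
[[0.3, 19.9, 0.3, 0.0, 0.0, 0.0], [0.6, 40, 0.6, 0.1, 0.1, 0.0], [0.8, 60, 1.0, 0.1, 0.1, 0.1], [1.1, 80, 1.3, 0.1, 0.1, 0.1], [1.4, 100, 1.6, 0.1, 0.1, 0.1], [1.7, 120, 1.9, 0.2, 0.2, 0.1], [1.6, 140, 2.0, 0.2, 0.2, 0.1], [1.6, 160, 2.0, 0.2, 0.2, 0.1], [1.5, 180, 2.1, 0.2, 0.2, 0.1], [1.5, 180, 2.1, 0.2, 0.2, 0.1], [1.5, 180, 2.1, 0.2, 0.2, 0.1]]
```

View pics/w27.png

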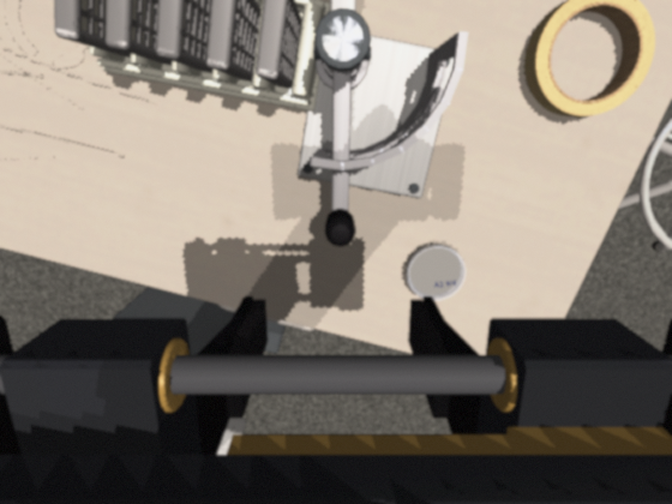

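Emit:
{"name": "move_arm", "arguments": {
  "moves": [
    [0.3,20,0.3,0,0,0],
    [0.6,40,0.6,0,0,0],
    [0.8,60,1,0,0,0],
    [1.1,80,1.3,0,0,0],
    [1.4,100,1.6,0,0,0],
    [1.7,120,1.9,0,0,0],
    [1.6,140,2,0,0,0],
    [1.6,160,2,0,0,0],
    [1.5,173,2,0,0,0],
    [1.5,179,2,0,0,0],
    [1.5,179,2,0,0,0]
  ]
}}

```text
time_s: 59.13
tool_pos: [0.4529, -0.1963, 0.0949]
tool_rot: [-90.2, -0.2, -164.2]
force: [0.8, 0.3, -0.3]
grip_width: 0.0603
```

Emit:
{"name": "move_arm", "arguments": {
  "moves": [
    [0,0,0,0,0,0],
    [0,0,0,0,0,0],
    [0,0,0,0,0,0],
    [0,0,0,0,0,0],
    [0,0,0,0,0,0],
    [0,0,0,0,0,0],
    [0,0,0,0,0,0],
    [0,0,0,0,0,0]
  ],
  "claw": 10,
  "newtons": 25
}}

```text
time_s: 59.8
tool_pos: [0.4533, -0.1983, 0.0964]
tool_rot: [-90.1, -0.1, -164.4]
force: [-0.4, 0.2, 1.5]
grip_width: 0.0229
```

```bash
python3 - <<'E'
from h import *
ob(); p,R=pose(); psi=np.radians(-90+YAW)-np.arctan2(p[1]-P[1],p[0]-P[0]); print(psi%(2*np.pi),np.hypot(*(p[:2]-P[:2])))
s=1.39
B=lever(s,0)
for th in (.06,.12,.18,.23,.25): print(row(*lever(s,th),base=B))
print([row(*lever(x,.25),base=lever(s,.25)) for x in np.linspace(s,0.0,21)[1:]])
E
```

```text
t 59.8 p [ 0.4533 -0.1983  0.0964] rpy [-9.0100e+01 -5.0000e-02 -1.6439e+02] F [-0.4  0.2  1.5] w 22.9 q [  7.   6.  15. 115.  -2.  60. -52.]
1.3723231634218227 0.13105988200421062
[-1.7, -7.8, -0.0, 0.0, 0.0, -3.4]
[-3.9, -15.4, -0.0, -0.0, 0.0, -6.9]
[-6.6, -22.9, -0.0, 0.0, 0.0, -10.3]
[-9.1, -29.0, -0.0, 0.0, 0.0, -13.2]
[-10.2, -31.4, -0.0, 0.0, -0.0, -14.3]
[[-0.3, -0.1, 8.3, 1.0, -3.9, -0.0], [-1.1, -0.3, 16.6, 2.0, -7.7, 0.0], [-2.5, -0.6, 24.8, 3.0, -11.6, 0.0], [-4.5, -1.1, 32.9, 3.9, -15.4, 0.0], [-6.9, -1.8, 40.8, 4.9, -19.3, 0.0], [-9.9, -2.5, 48.5, 5.9, -23.1, 0.0], [-13.5, -3.4, 56.0, 6.9, -27.0, 0.0], [-17.5, -4.5, 63.2, 7.9, -30.9, 0.0], [-22.0, -5.6, 70.1, 8.9, -34.7, 0.0], [-26.9, -6.9, 76.7, 9.9, -38.6, 0.0], [-32.3, -8.2, 82.9, 10.8, -42.4, 0.0], [-38.1, -9.7, 88.7, 11.8, -46.3, 0.0], [-44.2, -11.3, 94.1, 12.8, -50.2, 0.0], [-50.7, -13.0, 99.0, 13.8, -54.0, 0.0], [-57.6, -14.7, 103.4, 14.8, -57.9, 0.0], [-64.7, -16.5, 107.4, 15.8, -61.7, 0.0], [-72.0, -18.4, 110.8, 16.7, -65.6, 0.0], [-79.6, -20.3, 113.7, 17.7, -69.4, 0.0], [-87.3, -22.3, 116.0, 18.7, -73.3, 0.0], [-95.2, -24.3, 117.8, 19.7, -77.2, 0.0]]
```

Emit:
{"name": "move_arm", "arguments": {
  "moves": [
    [-0.8,-4,0,0,0,-1.7],
    [-1.7,-8,0,0,0,-3.4],
    [-2.8,-11.7,0,0,0,-5.2],
    [-3.9,-15.4,0,0,0,-6.9],
    [-5.2,-19,0,0,0,-8.6],
    [-6.6,-23,0,0,0,-10.3],
    [-8,-26,0,0,0,-11.8],
    [-9,-29,0,0,0,-13.2],
    [-10.2,-31.4,0,0,0,-14.3],
    [-10.2,-31.4,0,0,0,-14.3],
    [-10.2,-31.4,0,0,0,-14.3]
  ]
}}

```text
time_s: 60.72
tool_pos: [0.4629, -0.1955, 0.127]
tool_rot: [-90.1, -14.4, -164.4]
force: [-0.4, -0.2, -2.8]
grip_width: 0.0228
```

```bash
python3 - <<'E'
from h import *
ob(); p,R=pose(); print(lever(1.37,.25)[0]-p)
p,d=read_camera("wrist"); save(p,"w28",s=1.2)
E
```

```text
t 60.72 p [ 0.4629 -0.1955  0.127 ] rpy [ -90.14  -14.4  -164.35] F [-0.4 -0.2 -2.8] w 22.8 q [  3.  14.  14. 103.   4.  76. -59.]
[ 0.00135407  0.00015865 -0.00063796]
```

View pics/w28.png

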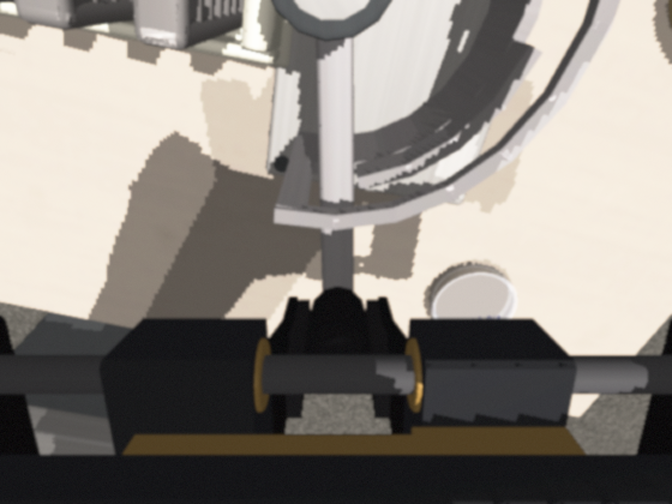

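Emit:
{"name": "move_arm", "arguments": {
  "moves": [
    [-0.3,-0.1,8.3,1,-3.9,0],
    [-1.1,-0.3,16.6,2,-7.7,0],
    [-2.5,-0.6,24.8,3,-11.6,0],
    [-4.5,-1.1,33,3.9,-15.4,0],
    [-6.9,-1.8,40.8,4.9,-19.3,0],
    [-9.9,-2.5,48.5,5.9,-23.1,0],
    [-13.5,-3.4,56,6.9,-27,0],
    [-17.5,-4.5,63.2,7.9,-30.9,0],
    [-22,-5.6,70,8.9,-34.7,0],
    [-26.9,-6.9,76.7,9.9,-38.6,0],
    [-32.3,-8.2,83,10.8,-42.4,0],
    [-38,-9.7,88.7,11.8,-46.3,0],
    [-44.2,-11.3,94,12.8,-50.2,0],
    [-50.7,-13,99,13.8,-54,0],
    [-57.6,-14.7,103.4,14.8,-57.9,0],
    [-64.7,-16.5,107.4,15.8,-61.7,0],
    [-72,-18.4,110.8,16.7,-65.6,0],
    [-79.6,-20.3,113.7,17.7,-69.4,0],
    [-87.3,-22.3,116,18.7,-73.3,0],
    [-90.5,-23.1,116.8,19.1,-75,0]
  ]
}}

```text
time_s: 62.43
tool_pos: [0.5859, -0.283, 0.1275]
tool_rot: [-89.9, -14.2, -86.9]
force: [2.4, -0.3, -3.1]
grip_width: 0.0229
```

Emit:
{"name": "move_arm", "arguments": {
  "moves": [
    [0,0,0,0,0,0],
    [0,0,0,0,0,0]
  ]
}}

```text
time_s: 62.6
tool_pos: [0.5852, -0.283, 0.1276]
tool_rot: [-89.9, -14.2, -87.1]
force: [3.6, -0.3, -1.9]
grip_width: 0.023
```

```bash
python3 - <<'E'
from h import *
ob(); p,R=pose(); psi=np.radians(-90+YAW)-np.arctan2(p[1]-P[1],p[0]-P[0]); print('psi',psi); print('diff',lever(psi,.25)[0]-p)
p,d=read_camera("wrist"); save(p,"w29",s=1.2)
B=lever(.04,.25)
for th in (.2,.15,.1,.05,0.0): print(row(*lever(.04,th),base=B))
E
```

```text
t 62.6 p [ 0.5852 -0.283   0.1276] rpy [-89.95 -14.2  -87.09] F [ 3.6 -0.3 -1.9] w 23.0 q [11. 18.  6. 97. 13. 60. 14.]
psi 0.042189065425887406
diff [-0.00015187  0.0029147  -0.00119892]
[1.1, 6.5, -0.0, 0.0, 0.0, 2.9]
[1.8, 13.1, -0.0, -0.0, -0.0, 5.7]
[2.3, 19.7, -0.0, -0.0, -0.0, 8.6]
[2.4, 26.3, -0.0, 0.0, -0.0, 11.5]
[2.1, 32.9, -0.0, -0.0, 0.0, 14.3]
```

View pics/w29.png

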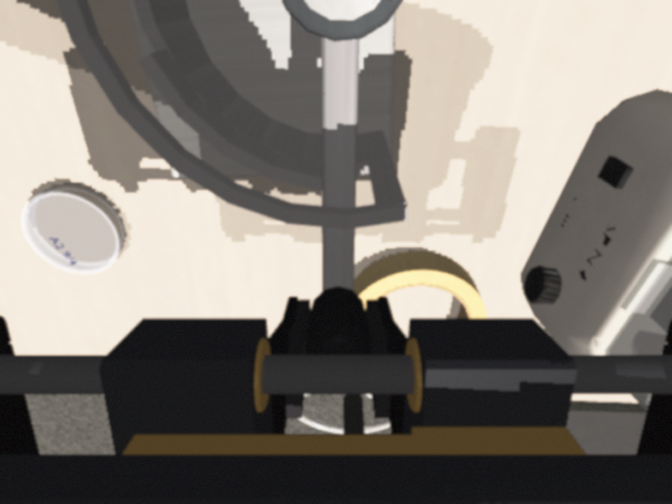

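Emit:
{"name": "move_arm", "arguments": {
  "moves": [
    [0,0,1.5,0.1,-0.6,0],
    [0,0,3,0.2,-1.2,0],
    [0,0,4.5,0.3,-1.8,0],
    [0,0,4.5,0.3,-1.8,0],
    [0,0,4.5,0.3,-1.8,0]
  ]
}}

```text
time_s: 63.07
tool_pos: [0.5894, -0.2828, 0.1274]
tool_rot: [-90.2, -14.2, -85.1]
force: [3.6, 0.4, -2.6]
grip_width: 0.023
```

```bash
python3 - <<'E'
from h import *
ob(); p,R=pose(); psi=np.radians(-90+YAW)-np.arctan2(p[1]-P[1],p[0]-P[0]); print('psi',psi)
ci=camera_info("wrist");p,d=read_camera("wrist"); save(p,"w30",s=1.2)
ci=camera_info("top");p,d=read_camera("top"); save(p,"t30",(240,160,400,260),4)
X=cloud(d,ci); z=X[...,2]; b=X[(z>.121)&(z<.14)&(X[...,1]>-.12)&(X[...,1]<.06)&(X[...,0]>.5)&(X[...,0]<.66)]
if len(b)>30:
    v=np.linalg.svd(b[:,:2]-b[:,:2].mean(0),full_matrices=False)[2][0]; v=v if v[1]>0 else -v; print('bar yaw',len(b),np.degrees(np.arctan2(-v[0],v[1])),b.mean(0))
E
```

```text
t 63.07 p [ 0.5894 -0.2828  0.1274] rpy [-90.22 -14.22 -85.12] F [ 3.6  0.4 -2.6] w 23.0 q [11. 19.  6. 97. 13. 60. 15.]
psi 0.008404857006593991
bar yaw 340 4.718567939644552 [ 0.57081207 -0.0389914   0.12684811]
```

View pics/t30.png

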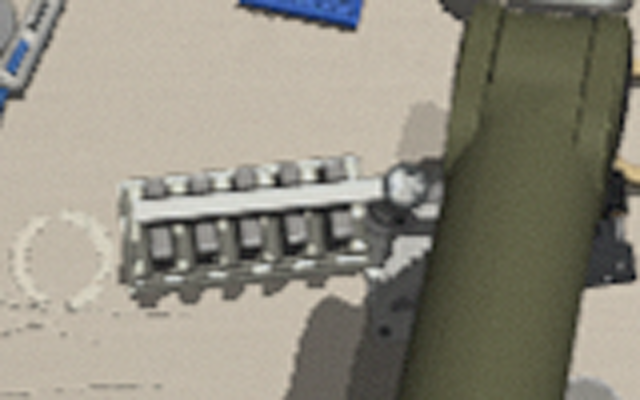

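The bar is over all five cassettes and nearly at the shut stop (about 0.01 rad). I'll lower the lever.

Emit:
{"name": "move_arm", "arguments": {
  "moves": [
    [0.6,3.3,0,0,0,1.4],
    [1.1,6.5,0,0,0,2.9],
    [1.5,9.8,0,0,0,4.3],
    [1.8,13,0,0,0,5.7],
    [2.1,16.4,0,0,0,7.2],
    [2.3,19.7,0,0,0,8.6],
    [2.4,23,0,0,0,10],
    [2.4,26.3,0,0,0,11.5],
    [2.3,29.6,0,0,0,12.9],
    [2.1,32.5,0,0,0,14.2],
    [2.1,32.5,0,0,0,14.2]
  ]
}}

```text
time_s: 64.08
tool_pos: [0.5896, -0.2929, 0.0965]
tool_rot: [-90.3, 0.1, -85.3]
force: [1.0, 1.5, 0.5]
grip_width: 0.023
```

```bash
python3 - <<'E'
from h import *
ob(); p,R=pose(); psi=np.radians(-90+YAW)-np.arctan2(p[1]-P[1],p[0]-P[0]); print('psi',psi)
p,d=read_camera("wrist"); save(p,"w31",s=1.2)
E
```

```text
t 64.08 p [ 0.5896 -0.2929  0.0965] rpy [-90.25   0.15 -85.26] F [1.  1.5 0.5] w 23.0 q [21. 25.  3. 91. -2. 65. 30.]
psi 0.012796083642980571
```

View pics/w31.png

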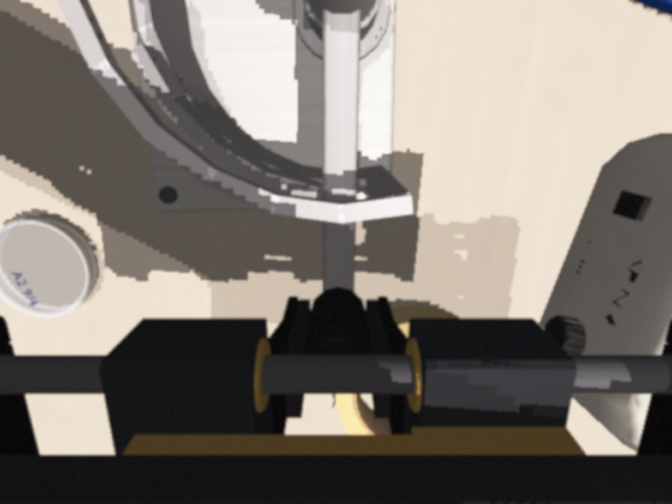

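The lever has dropped through the gate to its down height with almost no force. I'll release it and back off upwards.

Emit:
{"name": "move_arm", "arguments": {
  "moves": [
    [0,0,0,0,0,0],
    [0,0,0,0,0,0],
    [0,0,0,0,0,0],
    [0,0,0,0,0,0],
    [0,0,0,0,0,0],
    [0,-5,0,0,0,0],
    [0,-15,0,0,0,0],
    [0,-30,0,0,0,0],
    [0,-50,0,0,0,0],
    [0,-75,0,0,0,0],
    [0,-105,0,0,0,0],
    [0,-140,0,0,0,0],
    [0,-170,0,0,0,0],
    [0,-170,0,0,0,0]
  ],
  "claw": 60
}}

```text
time_s: 65.3
tool_pos: [0.5933, -0.2941, 0.2758]
tool_rot: [-89.6, -0.4, -85.2]
force: [-0.5, 0.0, 1.4]
grip_width: 0.06
```

```bash
python3 - <<'E'
from h import *
ob(); path([(np.array([.5695,-.10,.36]),RT(-85))],tail=2)
E
```

```text
t 65.3 p [ 0.5933 -0.2941  0.2758] rpy [-89.57  -0.38 -85.18] F [-0.5  0.   1.4] w 60.0 q [21. 18.  4. 78. -1. 83. 30.]
8
[[-32, -14.3, -1.1, -0.1, -0.0, 0.1], [-65, -28, -2.3, -0.1, -0.1, 0.1], [-97, -43, -3.4, -0.2, -0.1, 0.2], [-130, -57, -4.5, -0.3, -0.1, 0.3], [-162, -71, -5.6, -0.4, -0.2, 0.3], [-195, -86, -6.8, -0.4, -0.2, 0.4], [-195, -86, -6.8, -0.4, -0.2, 0.4], [-195, -86, -6.8, -0.4, -0.2, 0.4]]
```

Emit:
{"name": "move_arm", "arguments": {
  "moves": [
    [-32,-14,-1,0,0,0],
    [-65,-28,-2.3,0,0,0],
    [-97,-43,-3.4,0,0,0],
    [-130,-57,-4.5,0,0,0],
    [-162,-71,-5.6,0,0,0],
    [-195,-86,-6.8,0,0,0],
    [-195,-86,-6.8,0,0,0],
    [-195,-86,-6.8,0,0,0]
  ]
}}

```text
time_s: 65.97
tool_pos: [0.5682, -0.0962, 0.3548]
tool_rot: [-90.0, -0.0, -84.9]
force: [0.0, -0.7, 0.3]
grip_width: 0.0598
```

```bash
python3 - <<'E'
from h import *
ob(); ci=camera_info("wrist");p,d=read_camera("wrist"); save(p,"w32",s=1.4)
X=cloud(d,ci);z=X[...,2]
g=X[(X[...,0]>.56)&(X[...,0]<.62)&(X[...,1]>-.32)&(X[...,1]<-.265)&(z>.105)&(z<.17)]; print('grip',len(g),g.mean(0) if len(g) else 0,g.max(0) if len(g) else 0)
b=X[(z>.122)&(z<.14)&(X[...,1]>-.12)&(X[...,1]<.06)&(X[...,0]>.5)&(X[...,0]<.66)]
v=np.linalg.svd(b[:,:2]-b[:,:2].mean(0),full_matrices=False)[2][0]; v=v if v[1]>0 else -v; print('bar yaw',len(b),np.degrees(np.arctan2(-v[0],v[1])))
seated()
p,d=read_camera("top"); save(p,"t32",s=1.4)
p,d=read_camera("scene"); save(p,"s32",s=1.4)
for t in ["timer","flask","dish"]:
    models_=models.spot_in(t,"top"); print(t,[(round(r['score'],2),np.round(r['point'],3)) for r in models_[:2]])
E
```

```text
t 65.97 p [ 0.5682 -0.0962  0.3548] rpy [-9.002e+01 -3.000e-02 -8.489e+01] F [ 0.  -0.7  0.3] w 59.8 q [ 9.  8. -2. 82.  0. 90. 12.]
grip 41 [ 0.58880517 -0.29447452  0.12053166] [ 0.59698578 -0.29139827  0.12272223]
bar yaw 2856 4.214022911992643
slot 0 1108 u [-0.0291  0.029 ] v [-0.0812 -0.0636 -0.0549] ztop [0.1304 0.1312]
slot 1 1125 u [-0.0293  0.0285] v [-0.0473 -0.0312 -0.0204] ztop [0.1307 0.1312]
slot 2 1100 u [-0.0287  0.0288] v [-0.0131  0.0014  0.0134] ztop [0.1306 0.1313]
slot 3 1157 u [-0.0289  0.0285] v [0.0204 0.035  0.0474] ztop [0.1306 0.1315]
slot 4 1305 u [-0.029   0.0287] v [0.0545 0.0677 0.0813] ztop [0.1306 0.1311]
timer [(0.71, array([0.708, 0.307, 0.019]))]
flask [(0.69, array([ 0.561, -0.039,  0.044])), (0.53, array([0.73 , 0.163, 0.042]))]
dish [(0.72, array([ 0.414, -0.308,  0.014]))]
```

View pics/w32.png

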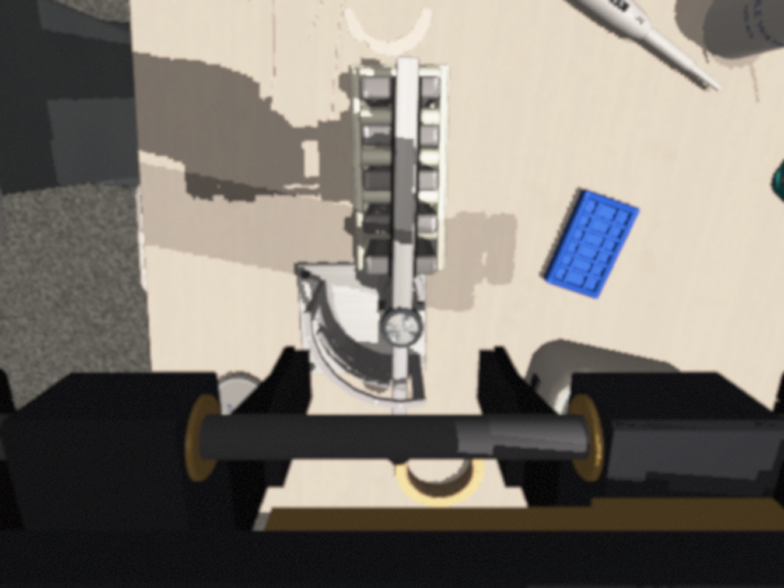

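View pics/s32.png

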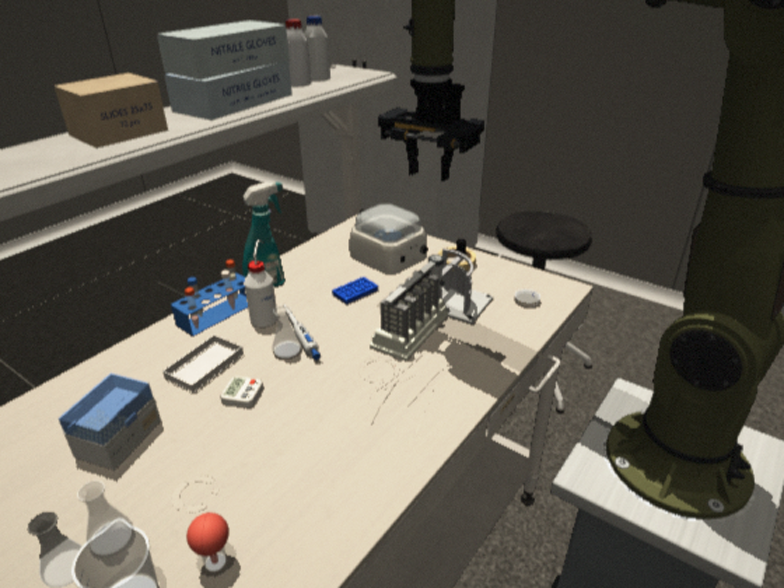

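View pics/t32.png

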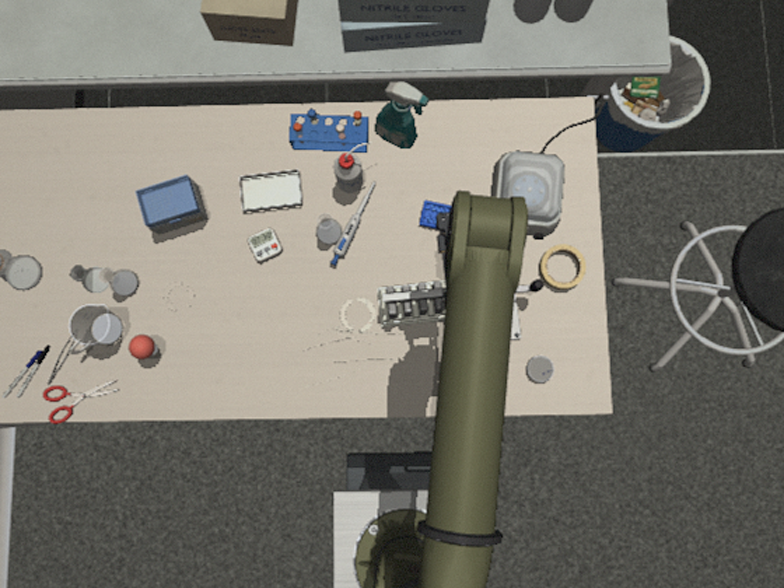

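```bash
python3 -c "
from cell import job
print(job.sign_off())"
```

```text
the job is handed in; nothing more can be done
None
```

The cassette carrier is loaded and the job is handed in, at 66 s of the 210 s allowed. I opened the retainer bar, stood all five grey cassettes on their short ends in slots 0 to 4, and swung the bar shut again. The lever was then let down into its first notch.

- **Cassettes:** each was pressed until the slot floor pushed back with about 7 to 8 N. The measured tops were about 113 mm against 112 mm nominal, within camera error. No grey cassettes were left on the bench.
- **Bar and lever:** at the end the grip top was at 122.7 mm, the same as when the lever was first down in this notch. The bar read 4.2° against the rack's 5.4°, so it sits about 0.02 rad from fully shut. That is within the notch's 0.05 rad of play and closer to shut than it was at the start.
- **Other objects:** the timer, flask and dish were within about 4 mm of their first readings, which is the detector's noise. The blue look-alike was not touched.
- **Disagreements and fixes:** the detector's top-scoring "flask" in the last picture was actually on the rack; its second reading matched the real flask. The first cassette's grip was too shallow, so I took it again lower before lifting. I saw no knocked cassette and no slackened grip.

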